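# Stow the fondue set in the slack-gripped sliding tier and hang its gate leaf

## Robot

A 6-joint arm with a two-finger parallel gripper is mounted at the origin on the work surface. World frame = base frame: x ahead of the robot, y to its left, z up, the work surface at z = 0. Lengths are in mm, angles in rad, forces in N, time in s.
With the tool pointing down it reaches from about 275 to 750 mm from the base axis. Payload 10.2 kg.
Tool frame: the origin (TCP) lies between the finger pads, 19 mm behind the fingertips; this is the grasp point; z points along the fingers, y is the direction in which the jaws open and shut (so a half turn about z gives the same grasp; the last joint's range is limited). The gripper opens to 85 mm and grips with 20 to 120 N. Pads are 22 mm wide; open, the fingers measure 114 mm over their backs; the gripper's body (76 mm by 85 mm) begins 54 mm behind the grasp point. The pads swing forward as they close: fully open they stand 13 mm farther back than shut.
Start: joints at [1.066, 0.313, 1.498, -0, 1.331, -0.223], TCP at [146.007, 504.295, 249.994] pointing down, gripper open.
Joint ranges: [-2.94, 2.94], [-0.97, 2.17], [0.19, 2.56], [-1.23, 4.37], [0.02, 3.11], [-2.88, 2.88]. Speed limits (rad/s): [2.39, 2.39, 3.01, 3.14, 3.14, 3.14].

## Interface

Orientations are given as a unit quaternion [w, x, y, z].
In Python, from rig import * gives the robot as it stands. The module is installed in compiled form; this text tells all that it offers.
- The arm moves only by the shell command python3 -m crank 'ROWS' [FORCE]. ROWS is a JSON object of lists of equal length, an entry for each row: "dp": the shift along the world's x, y, z in cm, a list of three; "delta_rot": the turn, a rotation vector about the world's x, y, z in degrees, a list of three; "claw": the closure in counts, from 0 (fully open) to 255 (shut). A call has 1 to 10 rows; each row shifts and turns the commanded pose from where the row before left it; what a row does not reach is not made up. A row lasts 1/10 s, in which the tool goes at most 50 mm and 8.59 degrees, less where a joint would pass 70% of its speed; a pose out of reach is approached as far as the arm can. A call is refused whole if a number of a shift passes 5 or a number of a turn 8.59, either way. A call with a gripper value outside its range is refused whole. The fingers move at their own pace and stop on an object; FORCE is the grip in N (left out, the last holds). Time passes only in rows, so rows that do not move let the fingers close. It gives the time, the measured TCP pose, the force and the opening at its end, in the units of the state.
- sense(): the state, without advancing time (a new reading comes with each control period).
- capture(name): name is "scene" or "top"; returns (picture, depth): 400x640x3 uint8, red, green, blue; 400x640 float32, mm along the optical axis (not along the pixel's ray), 0 where there is no reading.
- camera_model(name): a dict with "fx", "fy", "cx", "cy" (pixels), "cam_to_world" (4x4, takes a point from camera to world coordinates). Camera axes: x right, y up, looking along -z (the intrinsics and any distortion apply to the point x, -y, -z); pixel columns grow to the right and rows downward; lengths in mm; the calibration is good to about 2 mm. A picture is of the moment at which its call begins. camera_model takes no time and is no camera call.
- finish_job(): hands the job in, once; it reports no verdict.
Trained networks look in the newest picture that a camera, given by its name, has taken for a name from the list of things; names that differ only in an ending like _2 or _b are one class to them, and where a whole thing is asked for, a point or a joint stands for the part that bears it (a point fixed in the world has none). Each returns a list of dicts, best first, with "p" (0 to 1); they miss things now and then, are a little off and sometimes report something else, mostly with a low value. They report only what shows in the picture. A call takes as long as a camera call.
- boxes_of(camera, target): "centre" ([column, row] in pixels, amid what is visible of it).
- masks_of(camera, target): "region" (400x640 bool, what is visible of it) and "centre" ([column, row] in pixels, amid what is visible of it).
- pinpoint(camera, target): "centre" ([column, row] in pixels: a listed point, or the origin of a listed thing).
The state is a dict: "time_s": time; "joints": joint angles; "dq": joint speeds; "tau": joint torques, N m; "eef_pos": TCP position; "ee_rot": TCP orientation; "force": force on the tool from outside, world axes, zero at the start; "wrist_torque": the same for the moment, N m; "grip_width": opening from 0.0 (shut) to 1.0 (fully open).
Only numpy, scipy, OpenCV 4.12 (cv2) and the standard library are available. Lean on these libraries where they do the work, as an engineer would, in place of code of your own. Each camera call takes 0.05 s, during which the arm holds its last target.

## Task

Put the fondue set away: draw the sliding tier fully out by its loose upright grip and, with the tier still out, stand every burner cap and lidded pot upright on its floor. Then push the tier in by the grip until its pointer meets the mark, arriving there from the outer side so that the play in the grip stays taken up inward (if you go past, draw out beyond the mark and come in again). Last, take the leaf from its wooden stand, lower both its sockets fully onto the two pintles and leave it hanging closed across the front of the tier; leave everything else where it is.

Things in the scene. Friction and masses are not known exactly. Their poses are not given: they have to be found in the camera images.
- frame: Fixed grey runner frame 280 (x) by 260 (y) mm, rails 40 mm high; an upper tier covers frame x 40 to 140 mm, underside 118 mm up, plates and a burner on it reaching 171 mm. Origin: centre of underside; x points inward (the front faces -x), z up. At the front left a 16 mm square steel post, 107 mm high (centre x -135, y +158), carries both pintles on arms 14 mm wide, 7 mm thick.
- tier (a joint): Travel of the sliding tier in m: 0 fully in, 0.115 fully out; grows toward frame -x. It stays where left; about 4 N of friction. The tier itself is an open grey tray 140 mm (frame x) by 200 mm (frame y) outside, 4 mm walls, rim 33 mm above its underside.
- tier_floor (a point): Centre of the tray's inner floor; moves with the tier; axes as the frame's. Inner floor 132 mm (x) by 192 mm (y), walls 29 mm high above it. Lies at frame x 60 mm minus the tier's travel, frame y 0, 16 mm above the shelf.
- pointer (a point): Tip of the white pointer, a 3 mm ridge on the tray's right (frame -y) side, 60 mm in front of the tray's centre.
- mark: Fixed mark clip on top of the right-hand rail (frame y -119 mm), with an upright white ridge 3 mm thick, 10 mm high; origin under the ridge's centre, axes as the frame's. The tier is at its mark when the pointer and this ridge have the same frame x. The mark lies at 30 to 55 mm of travel, differently each time.
- grip (a joint): Play of the loose grip relative to the tray in m: 0 = against its inner stop (it pushes the tray inward), 0.012 = against its outer stop (it pulls the tray outward). Between them the grip moves freely (0.4 N) and the tray does not follow. To count as taken up inward it must be left near 0.
- grip_top (a point): Centre of the top of the grip, an upright aluminium block 24 mm (frame x) by 18 mm (frame y), 68 mm high, its top 95 mm above the shelf, standing 30 mm in front of the tray's front face (42 mm when pulled). Pinch it from above across its 18 mm width (along frame y), TCP about 15 mm below the top.
- leaf: Lift-off gate leaf, 0.18 kg: grey panel 205 mm long (own y, -114 to +91), 10 thick (own x), 90 high; on top a tab to hold it by, 44 (y) by 12 (x) mm, 90 to 128 mm above the underside, centred over the origin. Origin: lower edge under the tab, z up. Two steel socket tubes at own y +105 mm: 22 mm outside, 10.4 mm bore, 16 tall, open at both ends.
- socket_low (a point): Centre of the lower socket's bottom end: leaf frame (0, 105, 12) mm.
- socket_up (a point): Centre of the upper socket's bottom end: leaf frame (0, 105, 75) mm.
- leaf_end (a point): Free end of the leaf at mid-height: leaf frame (0, -114, 45) mm. Hung closed it lies straight across the front, toward frame -y from the pintles.
- pintle_low (a point): Foot of the lower upright pintle, frame (-135, 125, 45) mm: steel pin 8.4 mm diameter at the foot, tapering to 4 mm at its tip, 16 mm tall. The lower socket's bottom comes to rest here. Its tip is 38 mm below the underside of the upper pintle's arm: bring the leaf in level from the front, raised about 27 mm, then lower it.
- pintle_up (a point): Foot of the upper pintle, frame (-135, 125, 106) mm, same pin and axis; its foot is 61 mm above the lower one's, so a seated upper socket stands 2 mm above it.
- stand: Fixed wooden stand holding the leaf upright in a slot 14 mm wide, 100 mm long, floor 6 mm and walls 46 mm above the shelf; origin centre of underside, slot along its y. The leaf lifts straight up out of it.
- cap_a: Chrome snuffer cap of a fondue burner: round body 54 mm diameter, 28 mm high, with an upright cylindrical knob on top, 18 mm diameter, from 28 to 60 mm above the underside; 0.12 kg; gripped by the knob. It may be absent (None) at some starts. Origin: centre of its underside, z up.
- cap_b: Chrome snuffer cap of a fondue burner: round body 54 mm diameter, 28 mm high, with an upright cylindrical knob on top, 18 mm diameter, from 28 to 60 mm above the underside; 0.12 kg; gripped by the knob. It may be absent (None) at some starts. Origin: centre of its underside, z up.
- pot_a: Small lidded stoneware pot (lid fixed): round body 52 mm diameter, 44 mm high, with an upright cylindrical knob on top, 20 mm diameter, from 44 to 76 mm above the underside; 0.2 kg; gripped by the knob. It may be absent (None) at some starts. Origin: centre of its underside, z up.
- pot_b: Small lidded stoneware pot (lid fixed): round body 52 mm diameter, 44 mm high, with an upright cylindrical knob on top, 20 mm diameter, from 44 to 76 mm above the underside; 0.2 kg; gripped by the knob. It may be absent (None) at some starts. Origin: centre of its underside, z up.
- dish: Bystander: shallow stoneware bowl, 90 mm across, 30 mm high.
- jar: Bystander: storage jar 60 mm across, 90 mm high.
- kirsch: Bystander: green bottle 66 mm across, 210 mm high.
- tin: Bystander: tin 70 mm across, 100 mm high.
- fork0: Bystander: fondue fork lying down, 275 mm.
- fork1: Bystander: fondue fork lying down, 275 mm.

How it is judged (in metres and radians):
On the way, in this order (a step that is already met when the one before it is completed fails the run):
1. the tier is drawn fully out (value of joint tier above 0.105 m), for 0.2 s.
2. every cap and pot present stands upright in the tier, let go, while it is still out (value of joint tier above 0.09 m and x of cap_a in the frame of tier_floor between -0.066 and 0.066 m and y of cap_a in the frame of tier_floor between -0.096 and 0.096 m and z of cap_a in the frame of tier_floor between -0.004 and 0.006 m and angle between each of cap_a, cap_b, pot_a, pot_b's own z axis and vertical below 0.15 rad and x of cap_b in the frame of tier_floor between -0.066 and 0.066 m and y of cap_b in the frame of tier_floor between -0.096 and 0.096 m and z of cap_b in the frame of tier_floor between -0.004 and 0.006 m and x of pot_a in the frame of tier_floor between -0.066 and 0.066 m and y of pot_a in the frame of tier_floor between -0.096 and 0.096 m and z of pot_a in the frame of tier_floor between -0.004 and 0.006 m and x of pot_b in the frame of tier_floor between -0.066 and 0.066 m and y of pot_b in the frame of tier_floor between -0.096 and 0.096 m and z of pot_b in the frame of tier_floor between -0.004 and 0.006 m and contact force between the fingers and cap_a below 0.3 N and contact force between the fingers and cap_b below 0.3 N and contact force between the fingers and pot_a below 0.3 N and contact force between the fingers and pot_b below 0.3 N), for 0.3 s.
3. the tier is pushed in to its mark with the grip's play taken up inward (x of pointer in the frame of mark between -0.004 and 0.004 m and value of joint grip below 0.003 m and velocity of joint tier between -0.005 and 0.005 m/s), for 0.5 s.
4. the leaf hangs on both pintles across the front (horizontal distance between socket_low and pintle_low below 0.004 m and horizontal distance between socket_up and pintle_up below 0.004 m and z of socket_low in the frame of pintle_low between -0.004 and 0.005 m and x of leaf_end in the frame of frame between -0.185 and -0.085 m and y of leaf_end in the frame of frame below 0 m), for 0.3 s.
At the end, for the whole second after the job is handed in: Caps and pots upright (0.15 rad) on the tier floor; pointer within 4 mm of the mark, grip within 3 mm of its inner stop; sockets within 4 mm of the pintle axis and the lower down to within 5 mm of the foot; leaf end within 50 mm of straight across; all at rest (all of step 4 and x of cap_a in the frame of tier_floor between -0.066 and 0.066 m and y of cap_a in the frame of tier_floor between -0.096 and 0.096 m and z of cap_a in the frame of tier_floor between -0.004 and 0.006 m and angle between each of cap_a, cap_b, pot_a, pot_b's own z axis and vertical below 0.15 rad and x of cap_b in the frame of tier_floor between -0.066 and 0.066 m and y of cap_b in the frame of tier_floor between -0.096 and 0.096 m and z of cap_b in the frame of tier_floor between -0.004 and 0.006 m and x of pot_a in the frame of tier_floor between -0.066 and 0.066 m and y of pot_a in the frame of tier_floor between -0.096 and 0.096 m and z of pot_a in the frame of tier_floor between -0.004 and 0.006 m and x of pot_b in the frame of tier_floor between -0.066 and 0.066 m and y of pot_b in the frame of tier_floor between -0.096 and 0.096 m and z of pot_b in the frame of tier_floor between -0.004 and 0.006 m and x of pointer in the frame of mark between -0.004 and 0.004 m and value of joint grip below 0.003 m and linear speed of each of cap_a, cap_b, pot_a, pot_b, leaf below 0.02 m/s); the robot touches nothing.
It fails at once if a bystander (dish, jar, bottle, tin, forks) is displaced by more than 50 mm (distance of any of dish, jar, kirsch, tin, fork0, fork1 from where it was at the start of the episode above 0.05 m).
Of cap_a, cap_b, pot_a, pot_b only 3 to 4 are there at a start; the rules pass over those that are not, and their reading is None.
At some moment in a run one of cap_a, cap_b, pot_a, pot_b may be knocked a few centimetres aside while the robot is not near it.
It also fails if it takes over 192 s, if anything falls off the work surface, if the arm or the gripper's body presses on something with over 40 N, if the wrist force passes 120 N, or if a joint passes its speed limit or range.

## Working session

There is one attempt and no reset: what is moved stays moved. The work goes in short steps, Python scripts to look and compute and a shell command to move; the robot and the scene stay as the last step left them, time stands still between calls to the robot, and variables do not carry over. Pictures are saved under pics/ and viewed, and the job is handed in when it is done.

```bash
mkdir -p pics; ls; python3 - <<'E'
from rig import *
import cv2
print(sense())
for n in("scene","top"):
    p,d=capture(n); cv2.imwrite(f"pics/{n}0.png",p[:,:,::-1]); print(n,camera_model(n))
E
```

```text
pics
{'time_s': 0.0, 'joints': array([ 1.06559965e+00,  3.13482661e-01,  1.49846493e+00, -1.51288449e-05,
        1.33102958e+00, -2.23407381e-01]), 'dq': array([ 0.00176795, -0.00108994, -0.00184562, -0.00067513, -0.00060788,
       -0.00124005]), 'tau': array([ 9.18725673e-04, -4.12258351e+01, -2.59748805e+01, -1.27433864e-04,
        4.08990250e-03, -1.52666377e-05]), 'eef_pos': array([145.88429728, 504.0643776 , 249.40787603]), 'ee_rot': array([-2.39786469e-04,  1.40427134e-01,  9.90090774e-01, -6.49448549e-04]), 'force': array([ 0.6684758 , -0.08916759,  0.31688207]), 'wrist_torque': array([-0.01938797,  0.00848958,  0.03314811]), 'grip_width': 0.9970946963515679}
scene {'fx': 388.0836978832604, 'fy': 388.0836978832604, 'cx': 321.76361343765967, 'cy': 201.73333318598688, 'cam_to_world': array([[ 6.73682621e-01, -6.08788806e-01,  4.18960518e-01,
         1.10809434e+03],
       [ 7.38936165e-01,  5.46322147e-01, -3.94341800e-01,
        -5.18865461e+02],
       [ 1.11834641e-02,  5.75246296e-01,  8.17903802e-01,
         1.15043950e+03],
       [ 0.00000000e+00,  0.00000000e+00,  0.00000000e+00,
         1.00000000e+00]])}
top {'fx': 518.9784928329543, 'fy': 518.9784928329543, 'cx': 314.84899488708425, 'cy': 188.11959328897092, 'cam_to_world': array([[ 1.37718650e-02,  9.81945970e-01, -1.88659609e-01,
         2.82446920e+02],
       [-9.99905056e-01,  1.36120379e-02, -2.14286285e-03,
        -2.89407868e+01],
       [ 4.63866211e-04,  1.88671208e-01,  9.82040203e-01,
         1.47361259e+03],
       [ 0.00000000e+00,  0.00000000e+00,  0.00000000e+00,
         1.00000000e+00]])}
```

View pics/scene0.png

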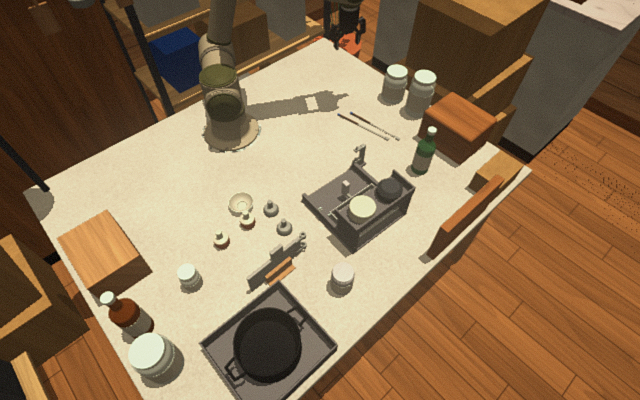

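View pics/top0.png

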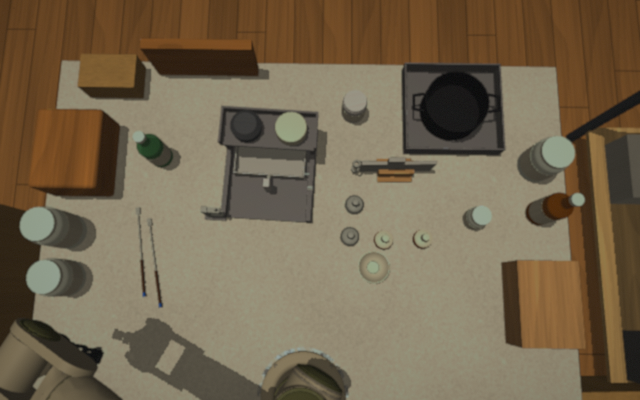

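```bash
cat > h.py <<'E'
from rig import *
import numpy as np, cv2
def ray(n,c):
    m=camera_model(n);T=m["cam_to_world"]
    v=np.array([(c[0]-m["cx"])/m["fx"],-(c[1]-m["cy"])/m["fy"],-1.])
    return T[:3,3],T[:3,:3]@v
def atz(n,c,z):
    o,v=ray(n,c); return o+v*(z-o[2])/v[2]
def atd(n,c,dep):
    o,v=ray(n,c); return o+v*dep
def dat(d,c):
    return d[int(round(c[1])),int(round(c[0]))]
def tri(c1,c2):
    o1,v1=ray("scene",c1);o2,v2=ray("top",c2)
    A=np.stack([v1,-v2],1); s=np.linalg.lstsq(A,o2-o1,rcond=None)[0]
    a=o1+s[0]*v1;b=o2+s[1]*v2
    return (a+b)/2,np.linalg.norm(a-b)
def proj(n,p):
    m=camera_model(n);T=m["cam_to_world"];q=T[:3,:3].T@(np.array(p)-T[:3,3])
    return [m["cx"]+m["fx"]*q[0]/-q[2],m["cy"]-m["fy"]*q[1]/-q[2]]
def crop(n,p,c,r,s,name):
    x,y=int(c[0]),int(c[1]); q=p[max(0,y-r):y+r,max(0,x-r):x+r,::-1]
    cv2.imwrite("pics/"+name,cv2.resize(q,None,fx=s,fy=s,interpolation=cv2.INTER_CUBIC))
E
python3 - <<'E'
from h import *
np.set_printoptions(precision=1,suppress=True)
D={n:capture(n)[1] for n in("scene","top")}
Z=dict(frame=0,tier_floor=16,pointer=None,mark=40,grip_top=95,leaf=6,socket_low=18,socket_up=81,leaf_end=51,pintle_low=45,pintle_up=106,stand=0,cap_a=0,pot_a=0,dish=0)
for k in Z:
  for n in D:
    for r in pinpoint(n,k)[:4]:
        if r["p"]<.2: continue
        c=r["centre"]
        s=atz(n,c,Z[k]) if Z[k] is not None else None
        print(k,n,round(r["p"],2),np.array(c),"z:",s,"d:",atd(n,c,dat(D[n],c)))
print(sense()["time_s"])
E
```

```text
frame scene 0.74 [280.1 264.2] z: [ 611.8 -232.3    0. ] d: [ 630.9 -243.3   44.1]
frame scene 0.7 [354.7 207.7] z: [617.1 106.2   0. ] d: [688.3  15.6 166.7]
frame scene 0.35 [338.1 284.3] z: [ 788.5 -140.4    0. ] d: [ 810.9 -166.9   80.6]
frame scene 0.3 [282.8 229.9] z: [ 516.8 -144.     0. ] d: [ 530.9 -152.9   27.4]
frame top 0.73 [268.4 174.3] z: [604.6 109.8   0. ] d: [594.6 105.5  45.7]
tier_floor scene 0.81 [364.4 218.1] z: [677.4  91.5  16. ] d: [730.5  16.3 155.8]
tier_floor top 0.71 [269.6 152.9] z: [664.6 106.8  16. ] d: [664.4 106.7  16.5]
pointer scene 0.94 [329.6 215.2] z: None d: [594.    3.3  29.8]
pointer scene 0.75 [278.  270.4] z: None d: [ 638.  -258.7   32.4]
pointer top 0.74 [305.7 176.2] z: None d: [598.3   1.1  10. ]
pointer top 0.56 [435.4 166.9] z: None d: [ 634.7 -377.4   -5.3]
pointer top 0.39 [262.7 180.7] z: None d: [565.6 115.7  96.1]
mark top 0.47 [311.9 188.1] z: [557.8 -17.5  40. ] d: [562.4 -17.3  16.1]
grip_top scene 0.51 [346.9 184.5] z: [571.7 103.   95. ] d: [568.4 106.8  88.7]
leaf scene 0.79 [279.5 268.2] z: [ 624.1 -244.1    6. ] d: [ 637.
[... 2112 characters left out ...]
529.7 -141.8    0. ] d: [ 519.4 -137.1   61.6]
cap_a top 0.56 [350.3 236.3] z: [ 427.6 -128.3    0. ] d: [ 421.8 -124.4   59. ]
pot_a scene 0.8 [220.  243.4] z: [ 416.9 -333.9    0. ] d: [ 440.1 -340.1   38.6]
pot_a scene 0.75 [249.9 225.4] z: [ 426.5 -217.2    0. ] d: [ 441.9 -224.    26. ]
pot_a top 0.84 [383.3 239. ] z: [ 421.2 -222.     0. ] d: [ 414.4 -212.5   72.4]
pot_a top 0.68 [416.  239.6] z: [ 420.8 -314.8    0. ] d: [ 416.7 -306.4   43.3]
dish scene 0.78 [242.5 205.8] z: [ 342.  -187.9    0. ] d: [ 346.8 -190.     7.2]
dish top 0.91 [371.9 269.1] z: [ 336.3 -189.1    0. ] d: [ 336.3 -189.     0.5]
dish top 0.64 [472.6 216.1] z: [ 490.3 -478.3    0. ] d: [ 477.9 -451.5   87.8]
1.7
```

```bash
python3 - <<'E'
from h import *
p,_=capture("top")
crop("top",p,(270,165),65,6,"t1.png"); crop("top",p,(395,210),70,6,"t2.png")
p,_=capture("scene")
crop("scene",p,(360,205),65,6,"s1.png"); 
E
```

```text
(no output)
```

View pics/t1.png

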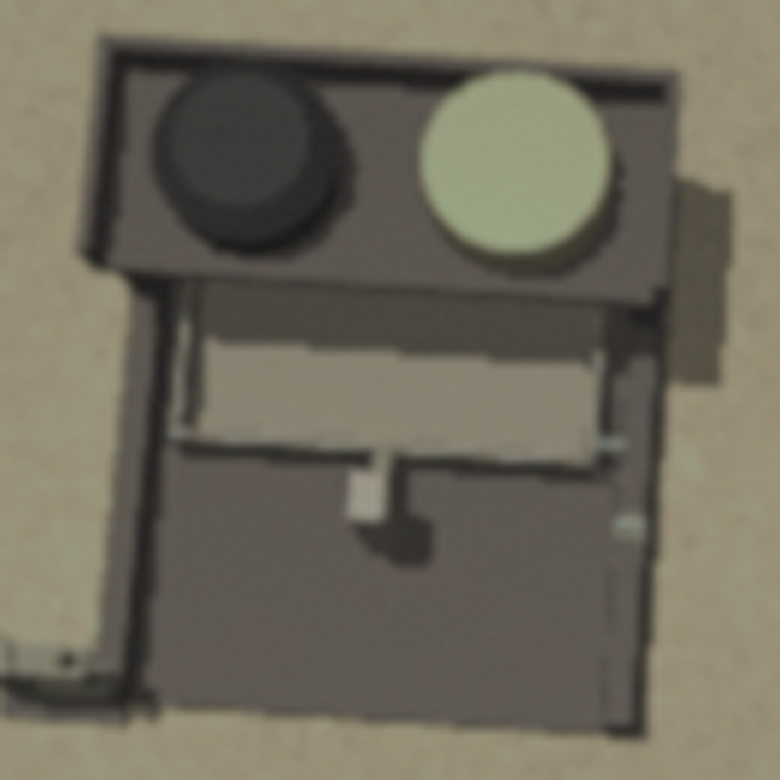

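View pics/t2.png

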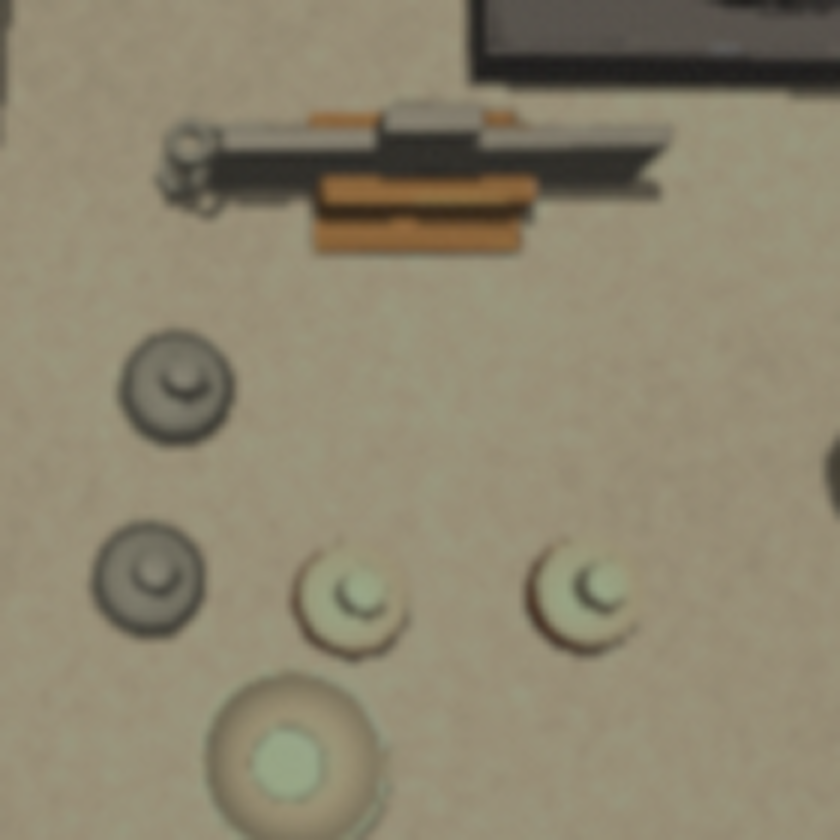

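View pics/s1.png

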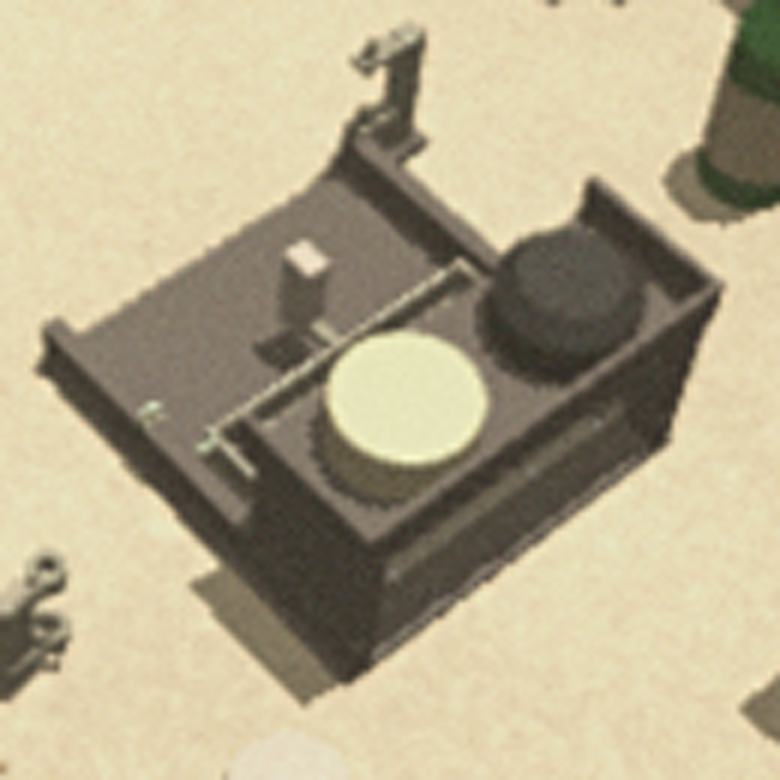

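```bash
python3 - <<'E'
from h import *
np.set_printoptions(precision=1,suppress=True)
P,D=capture("top")
f=lambda a,b:(205+a/6-.4,100+b/6-.4)
for nm,c,z in [("railFR",(645,738),40),("leftrailF",(100,655),40),("leftrailB",(133,275),40),("rightrailB",(665,355),40),("mark",(628,525),50),("pointer",(612,443),40),("grip",(368,495),95),("panL",(160,708),4),("trayFL",(172,435),45),("trayFR",(597,462),45)]:
    c=f(*c);print(nm,np.array(c),atz("top",c,z),atd("top",c,dat(D,c)))
# rail-top clouds
ys,xs=np.mgrid[0:400,0:640]
for n in("top","scene"):
    d=capture(n)[1];m=camera_model(n);T=m["cam_to_world"]
    v=np.stack([(xs-m["cx"])/m["fx"],-(ys-m["cy"])/m["fy"],-np.ones(xs.shape)],-1)*d[...,None]
    W=v@T[:3,:3].T+T[:3,3]; np.save(n+"W.npy",W)
    w=W[(d>0)&(W[...,0]>440)&(W[...,0]<800)&(W[...,1]>-60)&(W[...,1]<300)]
    h,e=np.histogram(w[:,2],bins=np.arange(-10,190,4)); print(n,list(zip(e.astype(int),h)))
E
```

```text
railFR [312.1 222.6] [460.2 -19.5  40. ] [464.9 -19.3   2.3]
leftrailF [221.3 208.8] [495.6 234.6  40. ] [495.4 234.3  41.3]
leftrailB [226.8 145.4] [678.6 227.6  40. ] [655.6 212.7 123.1]
rightrailB [315.4 158.8] [642.9 -26.3  40. ] [652.2 -26.2   2.8]
mark [309.3 187.1] [558.6 -10.2  50. ] [558.7 -10.2  49.6]
pointer [306.6 173.4] [599.8  -1.9  40. ] [608.4  -1.2   1.2]
grip [265.9 182.1] [562.1 106.9  95. ] [ 282.4  -28.9 1473.6]
panL [231.3 217.6] [475.9 211.5   4. ] [477.4 213.3  -7.5]
trayFL [233.3 172.1] [599.7 204.8  45. ] [600.8 205.6  40. ]
trayFR [304.1 176.6] [589.5   4.9  45. ] [597.1   5.7   9.6]
top [(np.int64(-10), np.int64(91)), (np.int64(-6), np.int64(803)), (np.int64(-2), np.int64(2075)), (np.int64(2), np.int64(1955)), (np.int64(6), np.int64(1850)), (np.int64(10), np.int64(1391)), (np.int64(14), np.int64(983)), (np.int64(18), np.int64(566)), (np.int64(22), np.int64(124)), (np.int64(26), np.int64(52)), (np.int64(30), np.int64(73)), (np.int64(34), np.int64(163)), (np.int64(38), np.int64(347)), (np.int64(42), np.int64(307)), (np.int64(46), np.int64(123)), (np.int64(50
[... 1845 characters left out ...]
p.int64(39)), (np.int64(98), np.int64(30)), (np.int64(102), np.int64(49)), (np.int64(106), np.int64(18)), (np.int64(110), np.int64(14)), (np.int64(114), np.int64(9)), (np.int64(118), np.int64(50)), (np.int64(122), np.int64(266)), (np.int64(126), np.int64(222)), (np.int64(130), np.int64(106)), (np.int64(134), np.int64(94)), (np.int64(138), np.int64(106)), (np.int64(142), np.int64(84)), (np.int64(146), np.int64(102)), (np.int64(150), np.int64(206)), (np.int64(154), np.int64(198)), (np.int64(158), np.int64(97)), (np.int64(162), np.int64(352)), (np.int64(166), np.int64(298)), (np.int64(170), np.int64(124)), (np.int64(174), np.int64(5)), (np.int64(178), np.int64(0)), (np.int64(182), np.int64(0))]
```

```bash
python3 -m crank '{"dp":[[3.4,-3.3,0],[3.4,-3.3,0],[3.4,-3.3,0],[3.4,-3.3,0],[3.4,-3.3,0],[3.4,-3.3,0],[3.4,-3.3,0],[3.4,-3.3,0],[3.4,-3.3,0],[3.4,-3.3,0]],"delta_rot":[[0,0,6.85],[0,0,6.85],[0,0,0],[0,0,0],[0,0,0],[0,0,0],[0,0,0],[0,0,0],[0,0,0],[0,0,0]],"claw":[0,0,0,0,0,0,0,0,0,0]}' 40
```

```text
time_s: 2.95
eef_pos: [487.2, 172.6, 250.1]
ee_rot: [0.0, 0.021, 1.0, 0.0]
force: [0.6, 2.1, 0.5]
grip_width: 1.001
```

```bash
python3 -m crank '{"dp":[[3.7,-3.3,0],[3.8,-3.3,0],[0,0,-4],[0,0,-4],[0,0,-2],[0,0,0]],"delta_rot":[[0,0,0],[0,0,0],[0,0,0],[0,0,0],[0,0,0],[0,0,0]],"claw":[0,0,0,0,0,0]}' 40; python3 - <<'E'
from h import *
p,d=capture("top");crop("top",p,(270,165),65,6,"t3.png")
p,d=capture("scene");crop("scene",p,(350,190),65,6,"s3.png")
E
```

```text
time_s: 3.55
eef_pos: [559.5, 108.4, 147.2]
ee_rot: [-0.003, 0.021, 1.0, -0.0]
force: [0.3, 0.1, 0.0]
grip_width: 1.0
```

View pics/s3.png

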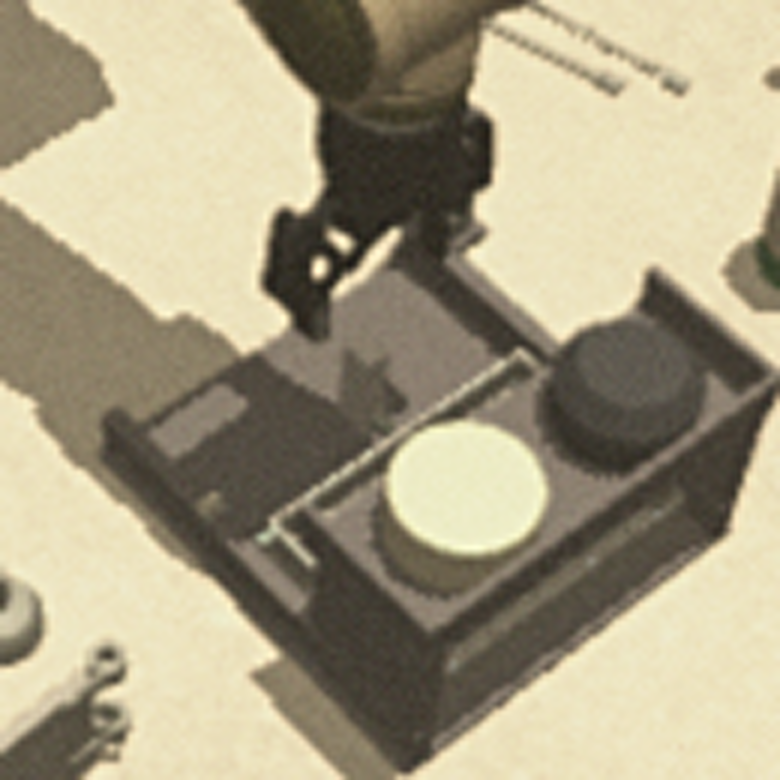

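View pics/t3.png

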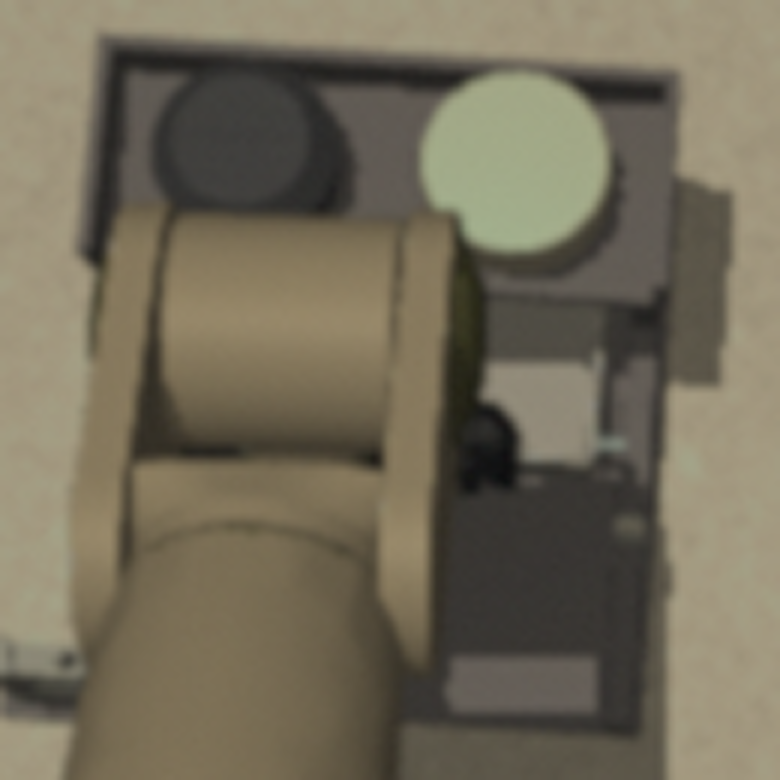

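```bash
python3 -m crank '{"dp":[[0.2,-0.1,-3],[0,0,-3],[0,0,-0.7],[0,0,0],[0,0,0],[0,0,0],[0,0,0],[0,0,0],[0,0,0],[0,0,0]],"delta_rot":[[0,0,0],[0,0,0],[0,0,0],[0,0,0],[0,0,0],[0,0,0],[0,0,0],[0,0,0],[0,0,0],[0,0,0]],"claw":[0,0,0,130,200,255,255,255,255,255]}' 50; python3 - <<'E'
from h import *
p,d=capture("scene");crop("scene",p,(350,190),65,6,"s4.png")
E
```

```text
time_s: 4.65
eef_pos: [563.3, 107.9, 84.0]
ee_rot: [0.001, 0.021, 1.0, 0.0]
force: [-0.6, 3.1, 6.5]
grip_width: 0.199
```

View pics/s4.png

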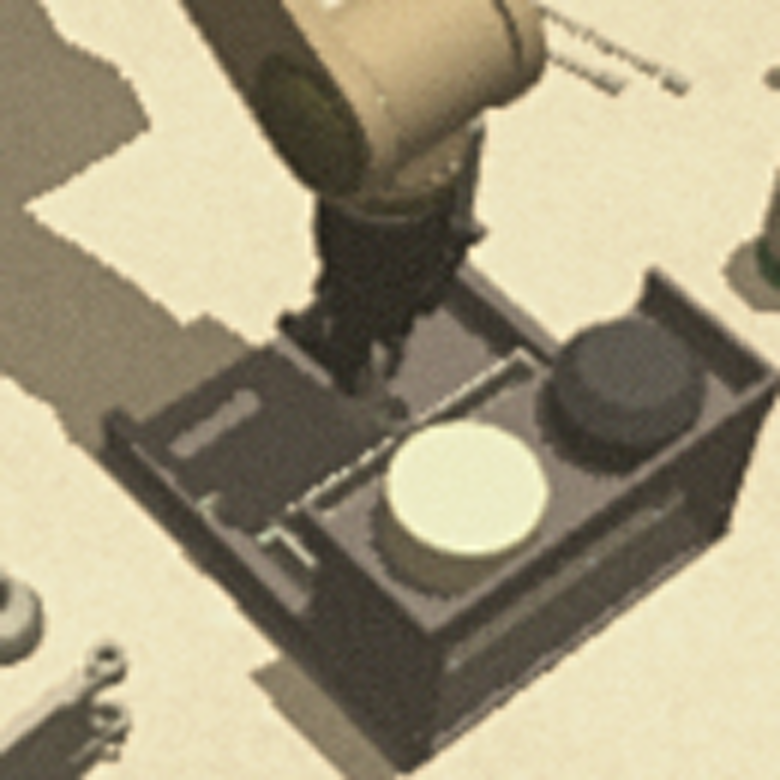

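```bash
python3 -m crank '{"dp":[[-1,0.04,0],[-1.5,0.06,0],[-1.5,0.06,0],[-1.5,0.06,0],[-1.5,0.06,0],[-1.5,0.06,0],[-1.5,0.06,0],[-1,0.04,0],[0,0,0]],"delta_rot":[[0,0,0],[0,0,0],[0,0,0],[0,0,0],[0,0,0],[0,0,0],[0,0,0],[0,0,0],[0,0,0]],"claw":[255,255,255,255,255,255,255,255,255]}' 50
```

```text
time_s: 5.6
eef_pos: [452.6, 113.3, 84.0]
ee_rot: [0.001, 0.022, 1.0, 0.001]
force: [0.3, 11.3, 5.2]
grip_width: 0.202
```

```bash
python3 -m crank '{"dp":[[-0.8,0.1,0],[-0.5,0.05,0],[-0.3,0,0],[0,0,0]],"delta_rot":[[0,0,0],[0,0,0],[0,0,0],[0,0,0]],"claw":[255,255,255,255]}' 50;python3 - <<'E'
from h import *
p,d=capture("scene");crop("scene",p,(340,190),65,6,"s5.png")
E
```

```text
time_s: 6.0
eef_pos: [444.3, 113.8, 84.3]
ee_rot: [0.011, 0.022, 1.0, 0.001]
force: [41.5, 9.5, -28.6]
grip_width: 0.2
```

View pics/s5.png

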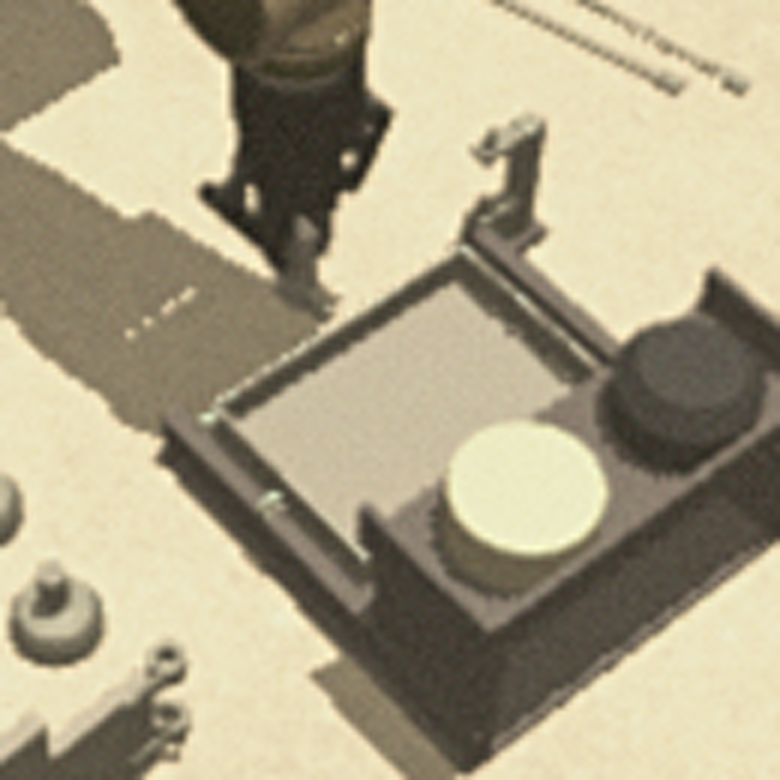

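```bash
python3 -m crank '{"dp":[[0.6,0,0],[0,0,0],[0,0,0],[0,0,3],[0,0,4],[0,0,4],[0,0,2]],"delta_rot":[[0,0,0],[0,0,0],[0,0,0],[0,0,0],[0,0,0],[0,0,0],[0,0,0]],"claw":[255,120,0,0,0,0,0]}' 50;python3 - <<'E'
from h import *
np.set_printoptions(precision=1,suppress=True)
D={}
p,D["scene"]=capture("scene");crop("scene",p,(350,190),65,6,"s6.png");crop("scene",p,(260,235),65,6,"s6b.png")
p,D["top"]=capture("top");crop("top",p,(395,210),70,6,"t6.png");crop("top",p,(270,180),65,6,"t6b.png")
for k in["cap_a","pot_a"]:
  for n in D:
    for r in masks_of(n,k)[:4]:
        m=r["region"]; 
        if r["p"]<.2: continue
        ys,xs=np.nonzero(m); d=D[n][m]
        W=np.array([atd(n,(x,y),dd) for x,y,dd in zip(xs,ys,d) if dd>0])
        kz=28 if k[0]=='c' else 44
        kn=W[W[:,2]>kz+18]
        print(k,n,round(r["p"],2),r["centre"],len(W),"zmax",W[:,2].max(),"knob",np.median(kn,0) if len(kn) else None,len(kn), "mid",(W.min(0)+W.max(0))/2)
E
```

```text
time_s: 6.75
eef_pos: [443.0, 113.3, 216.0]
ee_rot: [0.002, 0.021, 1.0, -0.0]
force: [-0.4, 0.5, 0.1]
grip_width: 0.998
cap_a scene 0.55 [271.3, 208.2] 212 zmax 62.32194695998896 knob [ 429.  -127.6   56. ] 29 mid [ 416.6 -122.9   29.1]
cap_a scene 0.5 [281.2, 226.2] 209 zmax 64.886049512201 knob [ 519.3 -140.7   56.8] 25 mid [ 512.1 -137.9   31.4]
cap_a top 0.82 [353.5, 201.6] 304 zmax 66.37061706702661 knob [ 516.1 -136.8   59.6] 36 mid [ 514.9 -138.5   30.9]
cap_a top 0.63 [349.0, 236.8] 249 zmax 67.14470116718849 knob [ 425.1 -123.6   60.6] 37 mid [ 425.2 -124.8   40. ]
pot_a scene 0.68 [249.8, 216.9] 223 zmax 78.72923758015531 knob [ 419.  -219.2   74.2] 35 mid [ 417.3 -218.8   41.1]
pot_a scene 0.67 [218.3, 240.6] 261 zmax 79.68415772158869 knob [ 423.8 -328.5   74.3] 39 mid [ 404.1 -324.7   38.5]
pot_a top 0.87 [416.8, 240.0] 288 zmax 82.88421028771108 knob [ 420.8 -324.4   75.1] 49 mid [ 419.7 -324.3   46.2]
pot_a top 0.74 [385.4, 239.0] 298 zmax 82.33471374849 knob [ 416.7 -216.1   75.3] 48 mid [ 417.6 -215.8   38.7]
pot_a top 0.44 [278.6, 179.1] 2113 zmax 470.5340718634051 knob [484.9  53.9 467.9] 12 mid [542.3 108.2 238.2]
```

View pics/t6.png

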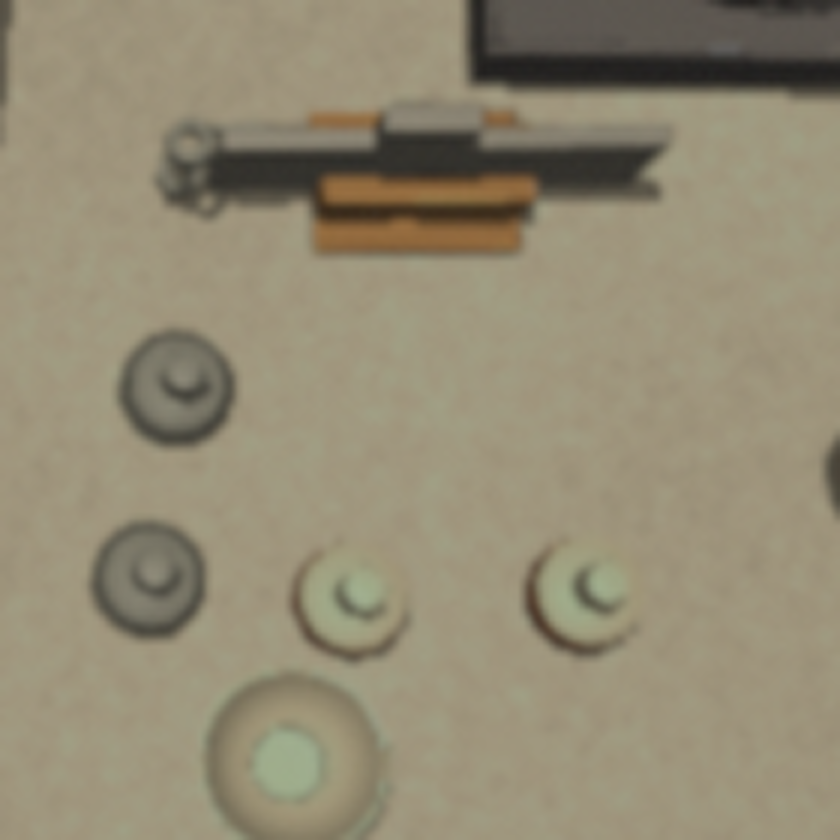

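View pics/t6b.png

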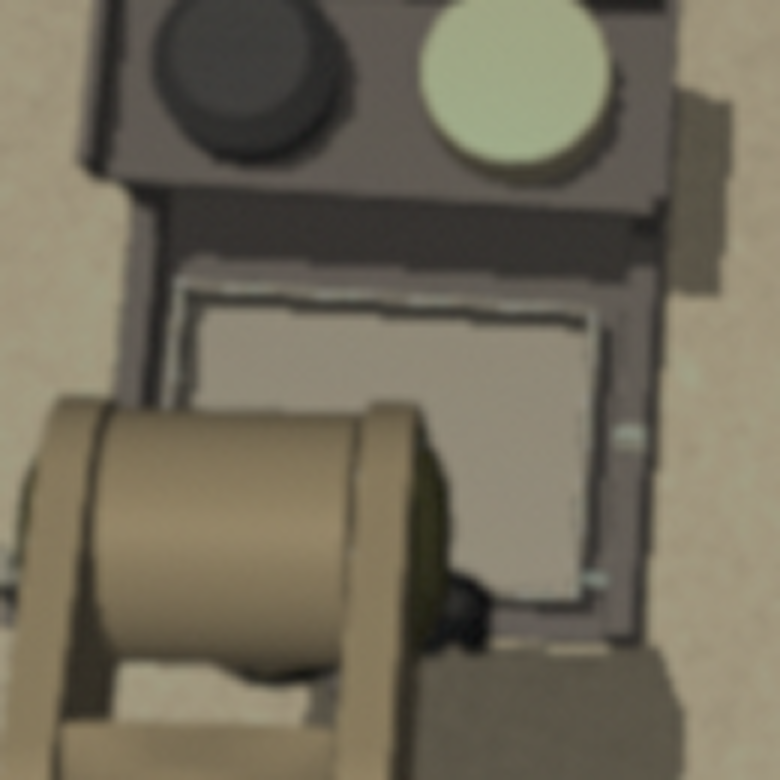

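View pics/s6b.png

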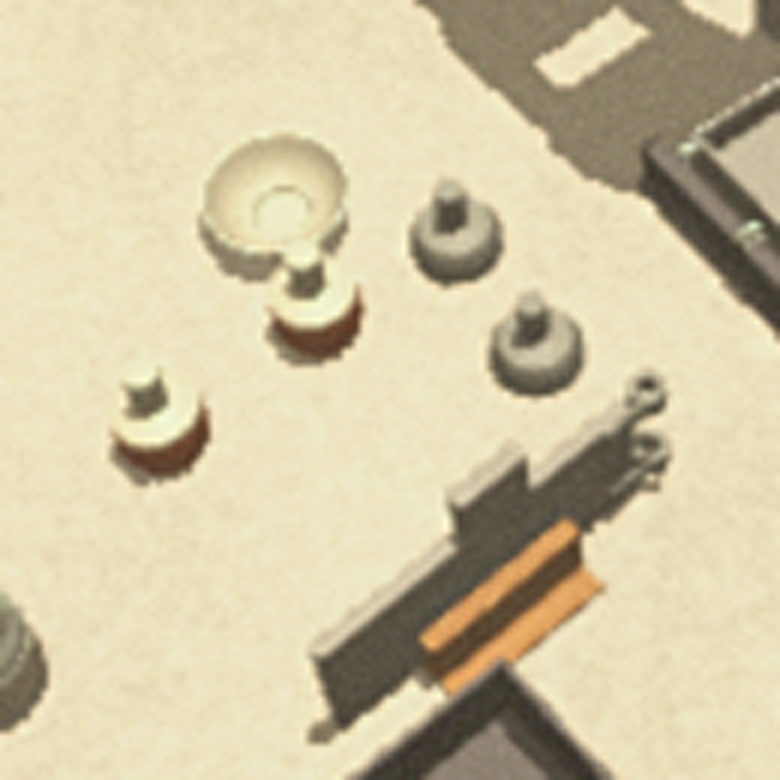

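```bash
python3 -m crank '{"dp":[[1.2,-4.2,0],[1.2,-4.2,0],[1.3,-4.2,0],[1.25,-4.2,0],[1.25,-4.2,0],[1.25,-4.2,0],[0,0,-4],[0,0,-4],[0,0,-3],[0,0,0]],"delta_rot":[[0,0,0],[0,0,0],[0,0,0],[0,0,0],[0,0,0],[0,0,0],[0,0,0],[0,0,0],[0,0,0],[0,0,0]],"claw":[80,80,80,80,80,80,80,80,80,80]}' 30;python3 - <<'E'
from h import *
p,d=capture("scene");crop("scene",p,(270,225),65,6,"s7.png")
E
```

```text
time_s: 8.05
eef_pos: [514.8, -137.5, 98.4]
ee_rot: [-0.004, 0.022, 1.0, 0.002]
force: [0.5, -0.7, 1.5]
grip_width: 0.692
```

View pics/s7.png

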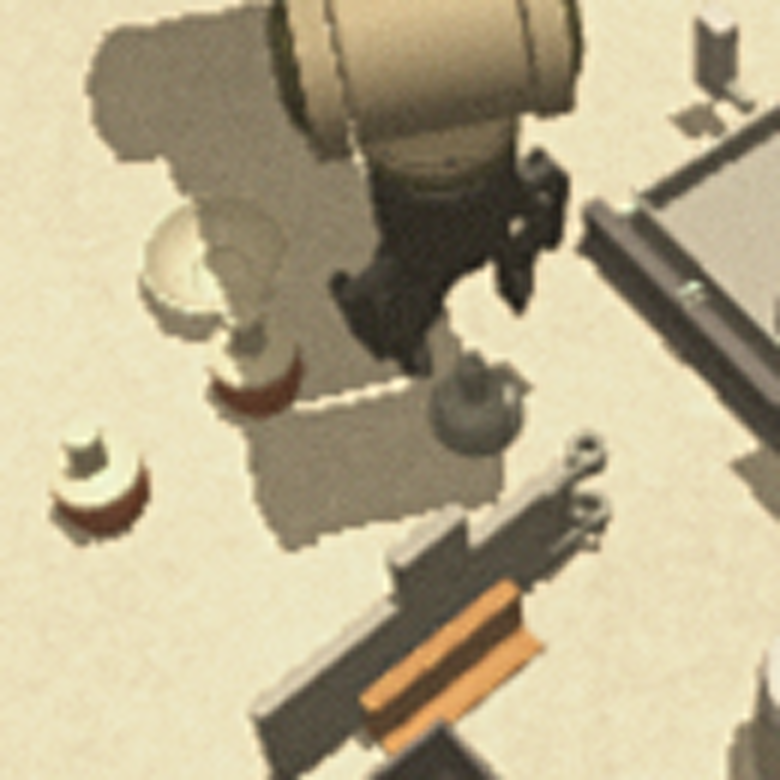

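```bash
python3 -m crank '{"dp":[[0.2,0,-3],[0,0,-1.9],[0,0,0],[0,0,0],[0,0,0],[0,0,0],[0,0,0],[0,0,0]],"delta_rot":[[0,0,0],[0,0,0],[0,0,0],[0,0,0],[0,0,0],[0,0,0],[0,0,0],[0,0,0]],"claw":[80,80,80,200,255,255,255,255]}' 30
```

```text
time_s: 8.9
eef_pos: [519.9, -138.8, 55.2]
ee_rot: [0.001, 0.021, 1.0, -0.0]
force: [0.0, 1.3, 7.1]
grip_width: 0.198
```

```bash
python3 -m crank '{"dp":[[0,0,2],[0,0,4],[0,0,4],[1.1,4,0],[1.2,4,0],[1.2,4,0],[1.2,4,0],[1.2,4,0],[0,0,0]],"delta_rot":[[0,0,0],[0,0,0],[0,0,0],[0,0,0],[0,0,0],[0,0,0],[0,0,0],[0,0,0],[0,0,0]],"claw":[255,255,255,255,255,255,255,255,255]}' 30;python3 - <<'E'
from h import *
p,d=capture("scene");crop("scene",p,(330,200),65,6,"s8.png")
E
```

```text
time_s: 9.8
eef_pos: [578.6, 65.6, 154.0]
ee_rot: [0.0, 0.019, 1.0, 0.0]
force: [-0.9, -0.1, -1.4]
grip_width: 0.195
```

View pics/s8.png

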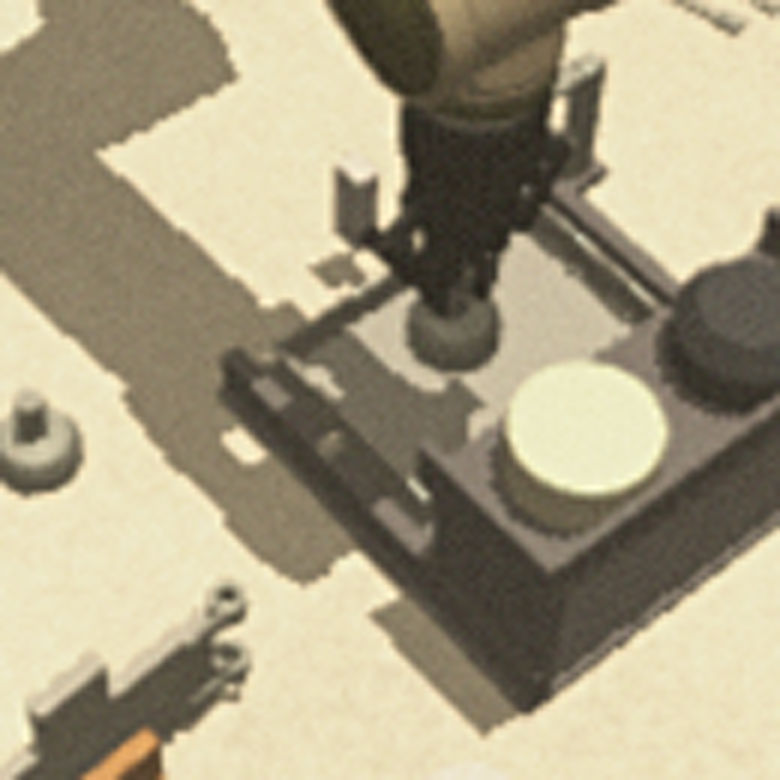

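```bash
python3 -m crank '{"dp":[[0,-0.4,-2],[0,0,-3],[0,0,-2],[0,0,-0.8],[0,0,0],[0,0,0]],"delta_rot":[[0,0,0],[0,0,0],[0,0,0],[0,0,0],[0,0,0],[0,0,0]],"claw":[255,255,255,255,255,255]}' 30
```

```text
time_s: 10.45
eef_pos: [578.8, 57.0, 77.1]
ee_rot: [0.001, 0.022, 1.0, -0.0]
force: [0.5, 0.1, -1.2]
grip_width: 0.198
```

```bash
python3 -m crank '{"dp":[[0,0,-0.4],[0,0,-0.2],[0,0,0]],"delta_rot":[[0,0,0],[0,0,0],[0,0,0]],"claw":[255,255,255]}' 30
```

```text
time_s: 10.75
eef_pos: [578.8, 57.5, 71.2]
ee_rot: [0.001, 0.021, 1.0, -0.0]
force: [-0.7, 0.3, 3.8]
grip_width: 0.196
```

```bash
python3 -m crank '{"dp":[[0,0,0],[0,0,0],[0,0,0],[0,0,3],[0,0,4],[0,0,2]],"delta_rot":[[0,0,0],[0,0,0],[0,0,0],[0,0,0],[0,0,0],[0,0,0]],"claw":[180,100,100,100,80,80]}' 30
python3 -m crank '{"dp":[[-2.5,-3,0],[-2.5,-3,0],[-2.5,-3,0],[-2.5,-3,0],[-2.5,-3,0],[-2.7,-3.3,0],[0,0,-2],[0,0,0]],"delta_rot":[[0,0,0],[0,0,0],[0,0,0],[0,0,0],[0,0,0],[0,0,0],[0,0,0],[0,0,0]],"claw":[80,80,80,80,80,80,80,80]}' 30
python3 - <<'E'
from h import *
p,d=capture("scene");crop("scene",p,(330,200),65,6,"s9.png");crop("scene",p,(260,215),65,6,"s9b.png")
E
```

```text
time_s: 11.35
eef_pos: [579.1, 57.4, 163.1]
ee_rot: [0.002, 0.021, 1.0, -0.0]
force: [-1.1, -0.2, -0.2]
grip_width: 0.685
time_s: 12.15
eef_pos: [425.1, -125.8, 138.7]
ee_rot: [-0.001, 0.022, 1.0, 0.001]
force: [-0.3, -0.4, -0.5]
grip_width: 0.687
```

View pics/s9.png

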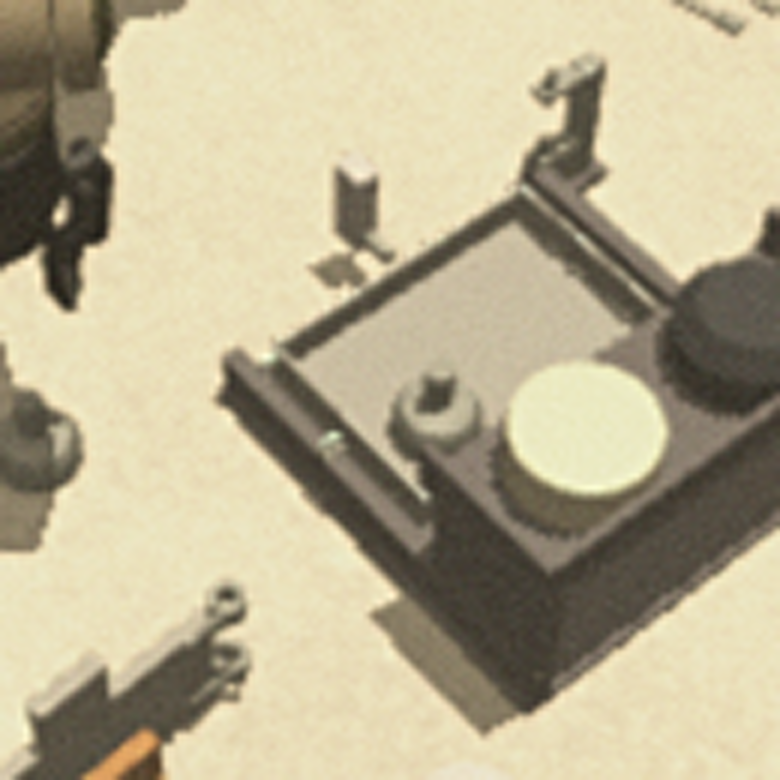

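View pics/s9b.png

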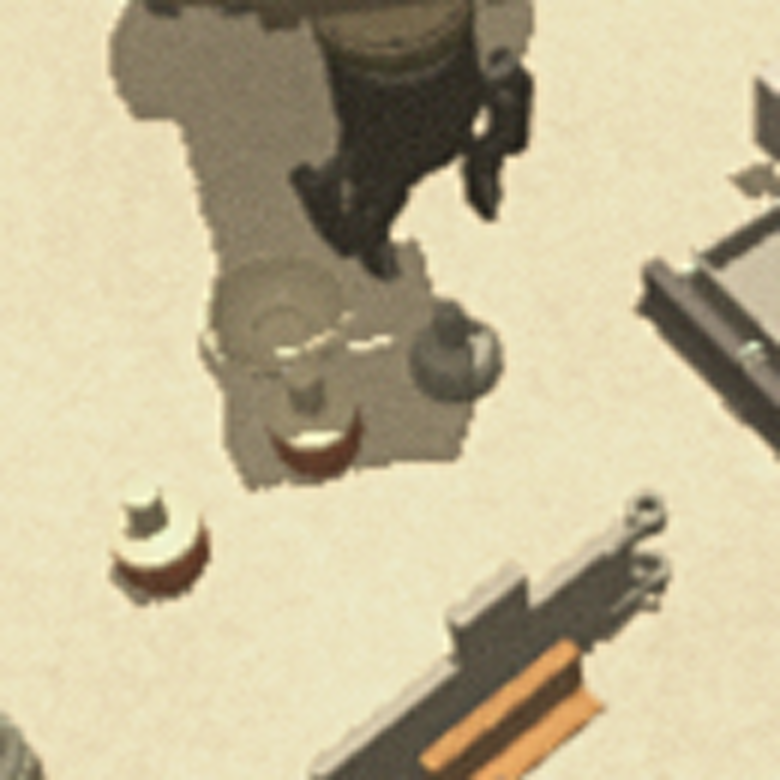

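```bash
python3 -m crank '{"dp":[[0.2,0,-3],[0,0,-3],[0,0,-2.8],[0,0,0],[0,0,0],[0,0,0],[0,0,0],[0,0,0],[0,0,0]],"delta_rot":[[0,0,0],[0,0,0],[0,0,0],[0,0,0],[0,0,0],[0,0,0],[0,0,0],[0,0,0],[0,0,0]],"claw":[80,80,80,80,200,255,255,255,255]}' 30
```

```text
time_s: 13.1
eef_pos: [429.0, -125.8, 53.1]
ee_rot: [0.001, 0.021, 1.0, -0.0]
force: [0.3, 2.2, 8.1]
grip_width: 0.196
```

```bash
python3 -m crank '{"dp":[[0,0,2],[0,0,4],[0,0,4],[2.1,3.9,0],[2.2,3.9,0],[2.2,3.9,0],[2.2,4,0],[2.2,4,0],[2.2,4,0],[2.2,4,0]],"delta_rot":[[0,0,0],[0,0,0],[0,0,0],[0,0,0],[0,0,0],[0,0,0],[0,0,0],[0,0,0],[0,0,0],[0,0,0]],"claw":[255,255,255,255,255,255,255,255,255,255]}' 30
python3 -m crank '{"dp":[[0,0,-2],[0,0,-3],[0,0,-2],[0,0,-0.6],[0,0,0],[0,0,0]],"delta_rot":[[0,0,0],[0,0,0],[0,0,0],[0,0,0],[0,0,0],[0,0,0]],"claw":[255,255,255,255,255,255]}' 30
```

```text
time_s: 14.1
eef_pos: [581.8, 153.3, 152.4]
ee_rot: [0.0, 0.021, 1.0, -0.0]
force: [0.3, -0.2, -1.5]
grip_width: 0.195
time_s: 14.7
eef_pos: [581.9, 151.4, 77.3]
ee_rot: [0.001, 0.021, 1.0, 0.0]
force: [-0.1, 0.1, -0.6]
grip_width: 0.197
```

```bash
python3 -m crank '{"dp":[[0,0,-0.4],[0,0,-0.3],[0,0,0],[0,0,0]],"delta_rot":[[0,0,0],[0,0,0],[0,0,0],[0,0,0]],"claw":[255,255,255,255]}' 30
```

```text
time_s: 15.1
eef_pos: [581.5, 151.5, 69.3]
ee_rot: [0.0, 0.021, 1.0, 0.0]
force: [0.7, 1.4, 0.7]
grip_width: 0.199
```

Release, lift, travel to above the next pot, and look.

```bash
python3 -m crank '{"dp":[[0,0,0],[0,0,0],[0,0,0],[0,0,3],[0,0,4],[0,0,3],[-1.6,-3.7,0],[-1.6,-3.7,0],[-1.6,-3.7,0],[-1.6,-3.7,0]],"delta_rot":[[0,0,0],[0,0,0],[0,0,0],[0,0,0],[0,0,0],[0,0,0],[0,0,0],[0,0,0],[0,0,0],[0,0,0]],"claw":[180,100,100,100,80,80,80,80,80,80]}' 30
python3 -m crank '{"dp":[[-1.6,-3.7,0],[-1.6,-3.7,0],[-1.6,-3.7,0],[-1.6,-3.7,0],[-1.6,-3.7,0],[-1.6,-3.7,0],[0,0,0]],"delta_rot":[[0,0,0],[0,0,0],[0,0,0],[0,0,0],[0,0,0],[0,0,0],[0,0,0]],"claw":[80,80,80,80,80,80,80]}' 30
python3 - <<'E'
from h import *
p,d=capture("scene");crop("scene",p,(330,200),65,6,"s10.png");crop("scene",p,(240,215),65,6,"s10b.png")
E
```

```text
time_s: 16.1
eef_pos: [516.4, 2.2, 169.1]
ee_rot: [0.0, 0.021, 1.0, -0.0]
force: [-0.0, -0.3, 0.2]
grip_width: 0.683
time_s: 16.8
eef_pos: [419.9, -222.1, 169.2]
ee_rot: [0.0, 0.024, 1.0, -0.001]
force: [0.8, 0.2, -0.1]
grip_width: 0.686
```

View pics/s10.png

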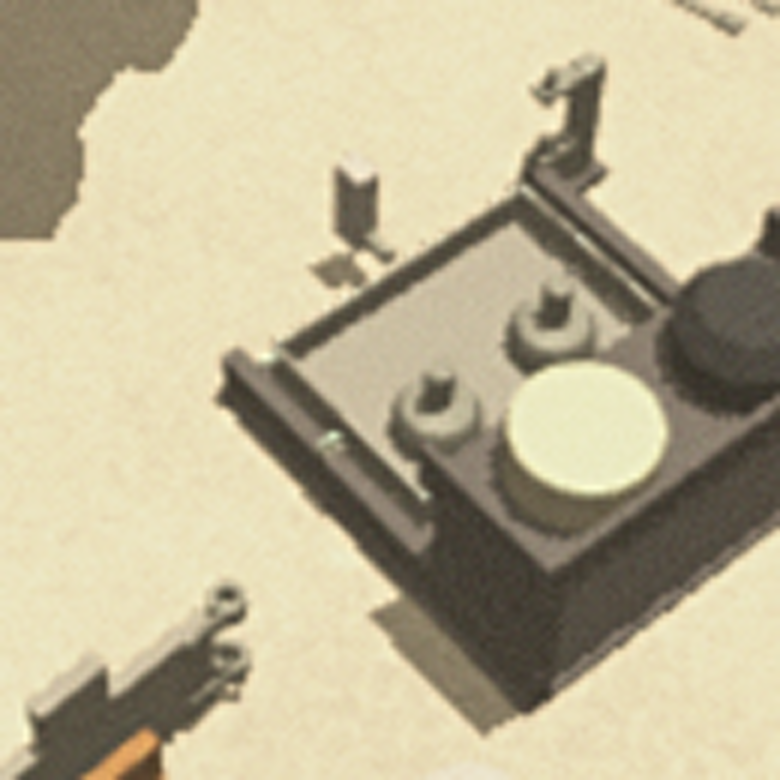

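View pics/s10b.png

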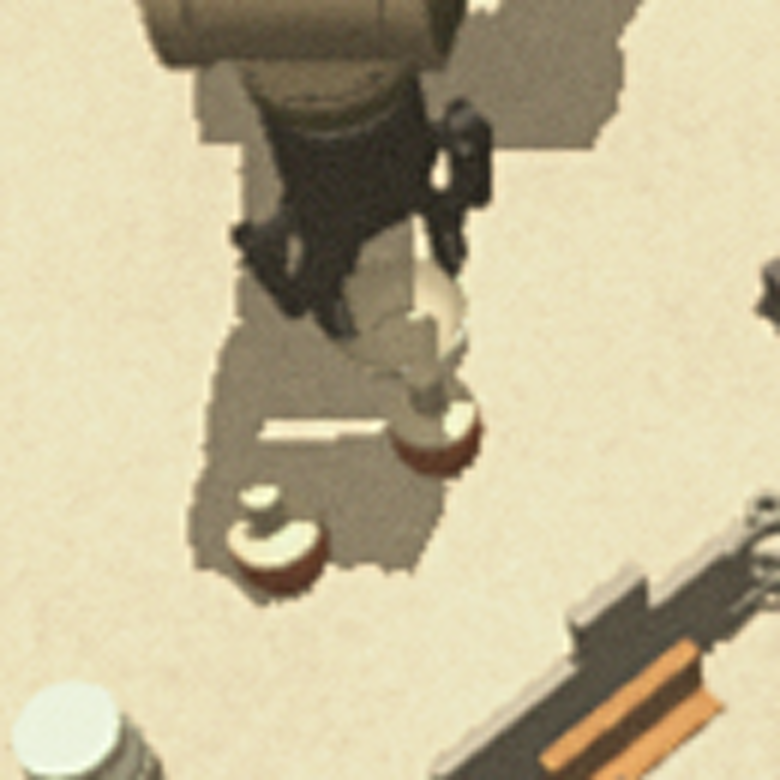

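```bash
python3 -m crank '{"dp":[[-0.2,0.4,-3],[0,0,-4],[0,0,-3],[0,0,0],[0,0,0],[0,0,0],[0,0,0],[0,0,0],[0,0,0]],"delta_rot":[[0,0,0],[0,0,0],[0,0,0],[0,0,0],[0,0,0],[0,0,0],[0,0,0],[0,0,0],[0,0,0]],"claw":[80,80,80,80,200,255,255,255,255]}' 30
```

```text
time_s: 17.75
eef_pos: [420.0, -215.2, 70.3]
ee_rot: [0.001, 0.021, 1.0, -0.001]
force: [0.7, -0.8, 7.6]
grip_width: 0.222
```

```bash
python3 -m crank '{"dp":[[0,0,2],[0,0,4],[0,0,4],[1.3,3.9,0],[1.4,4,0],[1.4,4,0],[1.4,4,0],[1.4,4,0],[1.4,4,0],[1.3,3.9,0]],"delta_rot":[[0,0,0],[0,0,0],[0,0,0],[0,0,0],[0,0,0],[0,0,0],[0,0,0],[0,0,0],[0,0,0],[0,0,0]],"claw":[255,255,255,255,255,255,255,255,255,255]}' 30
python3 -m crank '{"dp":[[0,0,-2],[0,0,-3],[0,0,-2],[0,0,-0.6],[0,0,0],[0,0,0]],"delta_rot":[[0,0,0],[0,0,0],[0,0,0],[0,0,0],[0,0,0],[0,0,0]],"claw":[255,255,255,255,255,255]}' 30
```

```text
time_s: 18.75
eef_pos: [515.4, 65.3, 169.2]
ee_rot: [-0.0, 0.021, 1.0, 0.0]
force: [-0.5, -0.4, -1.9]
grip_width: 0.221
time_s: 19.35
eef_pos: [516.8, 63.1, 93.7]
ee_rot: [0.002, 0.021, 1.0, -0.0]
force: [4.9, 0.0, -3.4]
grip_width: 0.223
```

```bash
python3 -m crank '{"dp":[[0,0,-0.4],[0,0,-0.3],[0,0,0],[0,0,0]],"delta_rot":[[0,0,0],[0,0,0],[0,0,0],[0,0,0]],"claw":[255,255,255,255]}' 30;  python3 - <<'E'
from h import *
p,d=capture("scene");crop("scene",p,(330,200),65,6,"s11.png")
E
```

```text
time_s: 19.75
eef_pos: [516.7, 63.2, 86.8]
ee_rot: [0.002, 0.021, 1.0, -0.0]
force: [6.1, -0.2, -2.1]
grip_width: 0.222
```

View pics/s11.png

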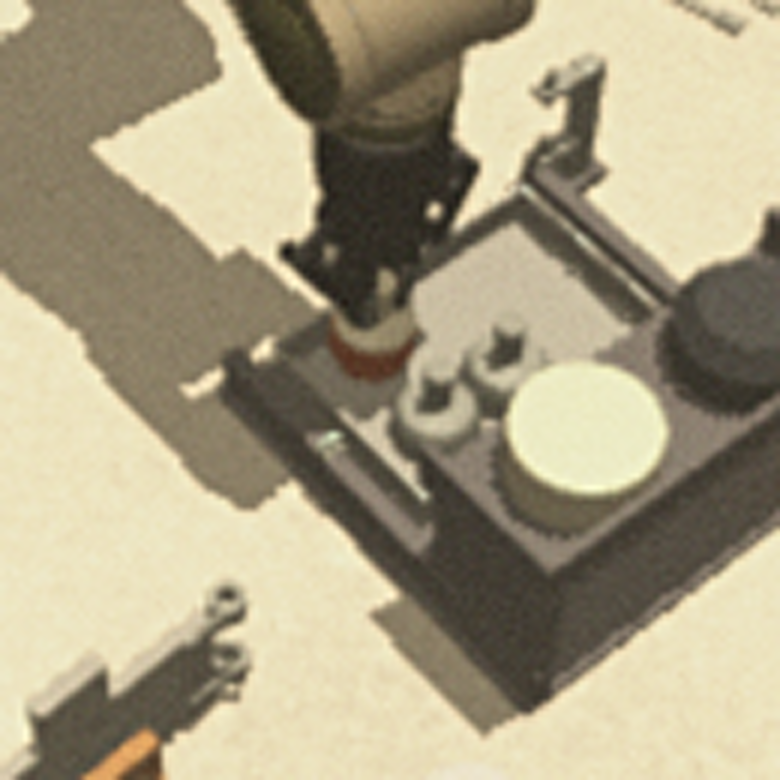

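```bash
python3 -m crank '{"dp":[[0.3,0,0],[0,0,-0.1],[0,0,0],[0,0,0]],"delta_rot":[[0,0,0],[0,0,0],[0,0,0],[0,0,0]],"claw":[255,255,255,255]}' 30
```

```text
time_s: 20.2
eef_pos: [518.1, 63.5, 84.9]
ee_rot: [-0.0, 0.021, 1.0, 0.0]
force: [0.5, 0.7, -2.5]
grip_width: 0.22
```

```bash
python3 -m crank '{"dp":[[0,0,-0.1],[0,0,-0.1],[0,0,0]],"delta_rot":[[0,0,0],[0,0,0],[0,0,0]],"claw":[255,255,255]}' 30;python3 -m crank '{"dp":[[0,0,0]],"delta_rot":[[0,0,0]],"claw":[255]}' 30
```

```text
time_s: 20.5
eef_pos: [518.1, 63.4, 82.8]
ee_rot: [-0.0, 0.021, 1.0, 0.0]
force: [-0.0, -1.0, -2.7]
grip_width: 0.22
time_s: 20.6
eef_pos: [518.1, 63.4, 82.9]
ee_rot: [-0.0, 0.021, 1.0, 0.0]
force: [0.6, 1.0, -2.8]
grip_width: 0.223
```

```bash
python3 -m crank '{"dp":[[0,0,-0.15],[0,0,-0.1],[0,0,0]],"delta_rot":[[0,0,0],[0,0,0],[0,0,0]],"claw":[255,255,255]}' 30;python3 - <<'E'
from h import *
p,d=capture("scene");crop("scene",p,(320,195),40,10,"s12.png")
E
```

```text
time_s: 20.9
eef_pos: [518.8, 63.4, 81.6]
ee_rot: [0.001, 0.021, 1.0, -0.0]
force: [-3.3, -0.5, 9.8]
grip_width: 0.223
```

View pics/s12.png

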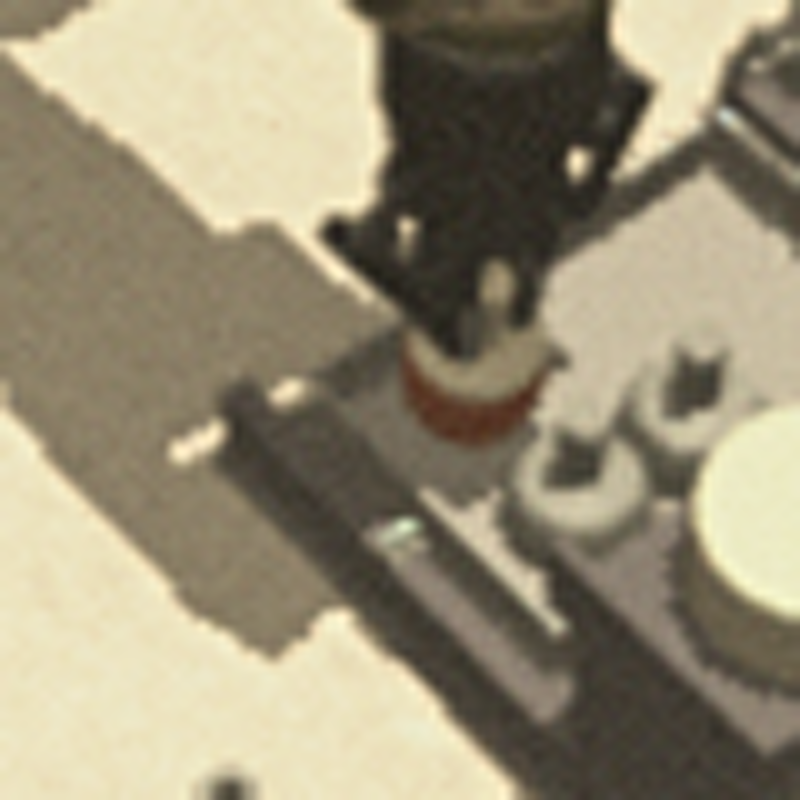

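```bash
python3 -m crank '{"dp":[[0,0,0.1],[0,0,0],[0,0,0],[0,0,3],[0,0,4],[0,0,2],[-1.1,-4.3,0],[-1.1,-4.3,0],[-1.1,-4.3,0],[-1.1,-4.3,0]],"delta_rot":[[0,0,0],[0,0,0],[0,0,0],[0,0,0],[0,0,0],[0,0,0],[0,0,0],[0,0,0],[0,0,0],[0,0,0]],"claw":[180,100,100,100,80,80,80,80,80,80]}' 30
python3 -m crank '{"dp":[[-1.1,-4.3,0],[-1.1,-4.3,0],[-1.1,-4.3,0],[-1.1,-4.4,0],[-1,-4.4,0],[0,0,0]],"delta_rot":[[0,0,0],[0,0,0],[0,0,0],[0,0,0],[0,0,0],[0,0,0]],"claw":[80,80,80,80,80,80]}' 30
python3 - <<'E'
from h import *
p,d=capture("scene");crop("scene",p,(330,195),50,8,"s13.png");crop("scene",p,(230,225),60,6,"s13b.png")
p,d=capture("top");crop("top",p,(270,180),55,7,"t13.png")
E
```

```text
time_s: 21.95
eef_pos: [473.6, -110.0, 171.5]
ee_rot: [0.0, 0.021, 1.0, -0.0]
force: [0.3, -0.2, 0.2]
grip_width: 0.685
time_s: 22.55
eef_pos: [418.8, -329.9, 171.1]
ee_rot: [0.0, 0.024, 1.0, -0.001]
force: [-1.0, -0.4, -0.9]
grip_width: 0.687
```

View pics/s13.png

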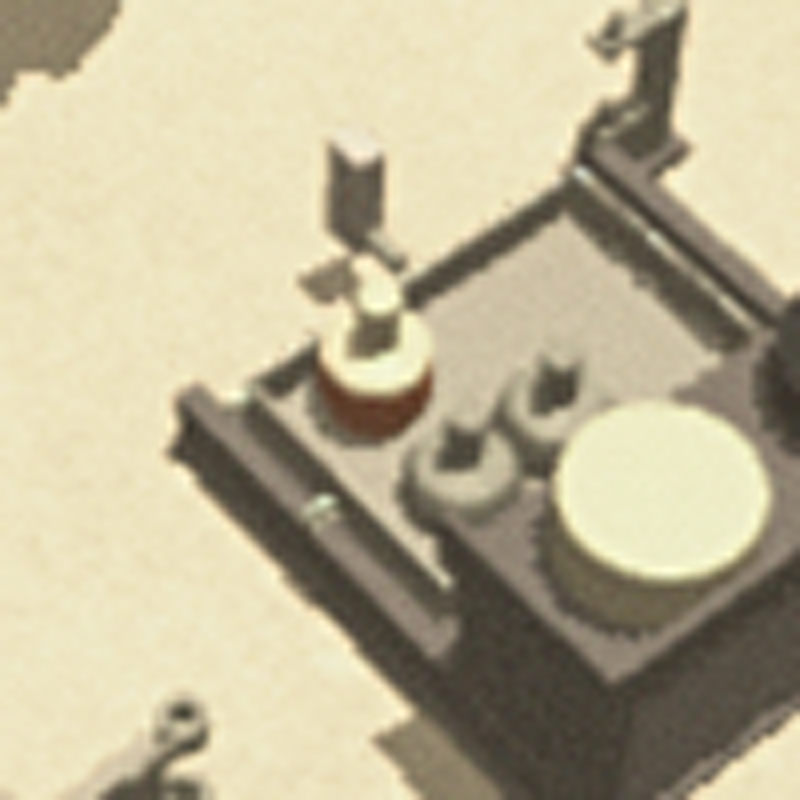

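View pics/s13b.png

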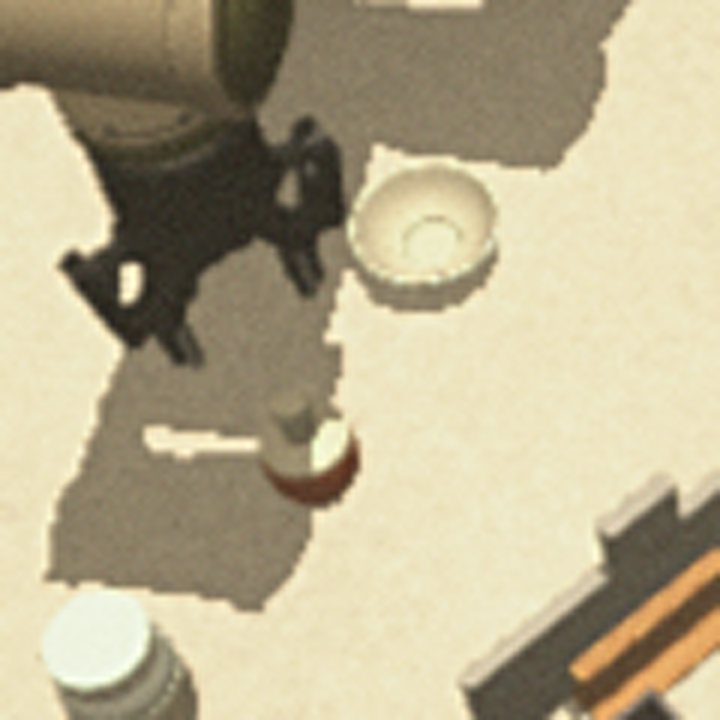

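View pics/t13.png

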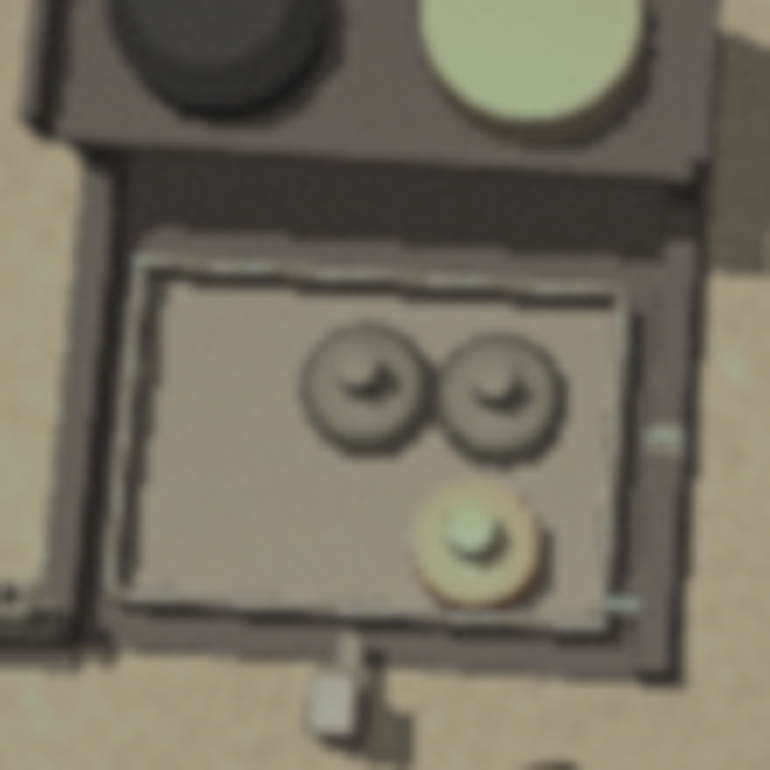

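```bash
python3 -m crank '{"dp":[[0.3,0.2,-3],[0,0,-4],[0,0,-3.2],[0,0,0],[0,0,0],[0,0,0],[0,0,0],[0,0,0],[0,0,0]],"delta_rot":[[0,0,0],[0,0,0],[0,0,0],[0,0,0],[0,0,0],[0,0,0],[0,0,0],[0,0,0],[0,0,0]],"claw":[80,80,80,80,200,255,255,255,255]}' 35
```

```text
time_s: 23.55
eef_pos: [423.9, -324.3, 71.1]
ee_rot: [0.001, 0.021, 1.0, -0.001]
force: [-0.5, -0.3, 8.0]
grip_width: 0.218
```

```bash
python3 -m crank '{"dp":[[0,0,2],[0,0,4],[0,0,4],[1,4.4,0],[1.2,4.4,0],[1.2,4.4,0],[1.2,4.4,0],[1.2,4.4,0],[1.2,4.4,0],[1.2,4.4,0]],"delta_rot":[[0,0,0],[0,0,0],[0,0,0],[0,0,0],[0,0,0],[0,0,0],[0,0,0],[0,0,0],[0,0,0],[0,0,0]],"claw":[255,255,255,255,255,255,255,255,255,255]}' 35
python3 -m crank '{"dp":[[1.2,4.4,0],[1.2,4.4,0],[1.2,4.4,0],[1.1,4.4,0],[0,0,-2],[0,0,-3],[0,0,-2],[0,0,-0.8],[0,0,0],[0,0,0]],"delta_rot":[[0,0,0],[0,0,0],[0,0,0],[0,0,0],[0,0,0],[0,0,0],[0,0,0],[0,0,0],[0,0,0],[0,0,0]],"claw":[255,255,255,255,255,255,255,255,255,255]}' 35
```

```text
time_s: 24.55
eef_pos: [505.3, -13.7, 169.9]
ee_rot: [0.0, 0.021, 1.0, -0.0]
force: [1.3, -1.0, -1.8]
grip_width: 0.219
time_s: 25.55
eef_pos: [552.8, 160.4, 92.6]
ee_rot: [0.001, 0.021, 1.0, 0.0]
force: [-0.5, -0.0, -0.8]
grip_width: 0.22
```

```bash
python3 -m crank '{"dp":[[0,0,-0.4],[0,0,-0.2],[0,0,0]],"delta_rot":[[0,0,0],[0,0,0],[0,0,0]],"claw":[255,255,255]}' 35
```

```text
time_s: 25.85
eef_pos: [553.0, 160.2, 87.0]
ee_rot: [0.001, 0.021, 1.0, -0.0]
force: [-2.0, -2.2, 6.3]
grip_width: 0.216
```

```bash
python3 -m crank '{"dp":[[0,0,0],[0,0,0],[0,0,0],[0,0,3],[0,0,4],[0,0,4],[-2.4,-4,0],[-2.4,-4,0],[-2.4,-4,0],[-2.4,-4,0]],"delta_rot":[[0,0,0],[0,0,0],[0,0,0],[0,0,0],[0,0,0],[0,0,0],[0,0,0],[0,0,0],[0,0,0],[0,0,0]],"claw":[180,100,100,100,80,80,80,80,80,80]}' 30
python3 -m crank '{"dp":[[-2.4,-4,0],[0,-4,0],[0,-3,0],[0,0,0]],"delta_rot":[[0,0,0],[0,0,0],[0,0,0],[0,0,0]],"claw":[80,80,80,80]}' 30
python3 - <<'E'
from h import *
p,d=capture("scene");crop("scene",p,(330,195),50,8,"s14.png")
p,d=capture("top");crop("top",p,(270,180),55,7,"t14.png")
cv2.imwrite("pics/t14raw.png",p[:,:,::-1])
E
```

```text
time_s: 26.85
eef_pos: [455.1, -0.7, 195.6]
ee_rot: [0.0, 0.021, 1.0, -0.0]
force: [0.8, -1.1, 1.0]
grip_width: 0.687
time_s: 27.25
eef_pos: [432.2, -112.5, 195.6]
ee_rot: [0.0, 0.023, 1.0, -0.0]
force: [-0.4, 0.9, -0.3]
grip_width: 0.69
```

View pics/s14.png

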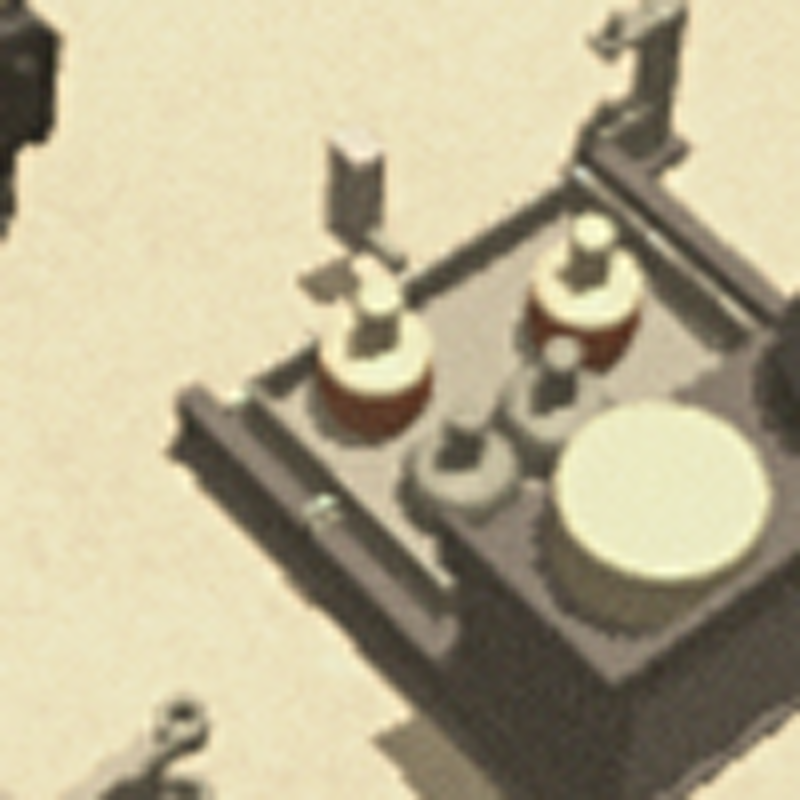

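View pics/t14.png

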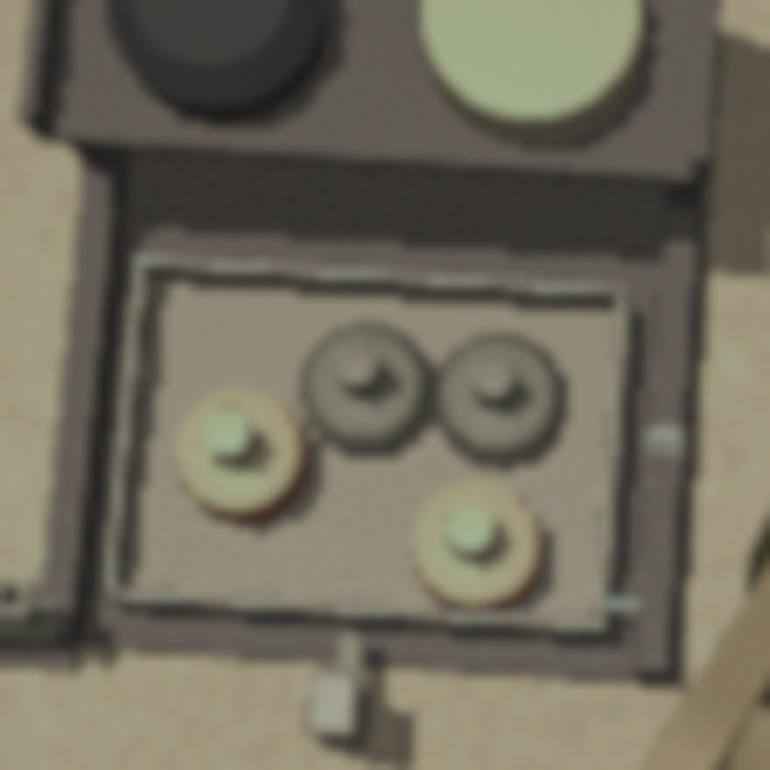

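```bash
python3 - <<'E'
from h import *
np.set_printoptions(precision=1,suppress=True)
f=lambda a,b:(215+a/7-.43,125+b/7-.43)
u=np.array([np.cos(np.radians(-2.4)),np.sin(np.radians(-2.4))])
m=atz("top",f(664,440),50);p=[atz("top",f(625,604),z) for z in(40,45,50)]
print(m,p,[(m-q)[:2]@u for q in p]); print("grip",atz("top",f(333,705),95))
for n in("scene","top"):
  d=capture(n)[1]
  for k in("pointer","mark","grip_top"):
    for r in pinpoint(n,k)[:2]: print(n,k,r["p"],np.array(r["centre"]),atd(n,r["centre"],dat(d,r["centre"])),atz(n,r["centre"],{"pointer":45,"mark":40,"grip_top":95}[k]))
E
```

```text
[557.7 -10.7  50. ] [array([492.9,   4. ,  40. ]), array([492.1,   3.8,  45. ]), array([491.4,   3.7,  50. ])] [np.float64(65.39274801698244), np.float64(66.12115341468417), np.float64(66.8495588123859)]
grip [444.4 113.3  95. ]
scene pointer 0.91 [311.  196.3] [490.6   9.1  29.3] [499.3   1.7  45. ]
scene pointer 0.63 [342.1 283.8] [ 819.4 -159.3   87.1] [ 808. -145.   45.]
scene mark 0.65 [250.5 285.8] [ 626.4 -354.3   42.8] [ 625.2 -353.9   40. ]
scene mark 0.54 [366.7 128.4] [373.1 421.    9.4] [392.8 395.9  40. ]
scene grip_top 0.61 [324.8 161.6] [445.2 116.1  95.9] [444.7 116.7  95. ]
top pointer 0.41 [154.9 251.8] [375.9 422.1   4.4] [373.3 409.7  45. ]
top mark 0.6 [307.9 189.5] [552.1  -6.5  48.2] [553.6  -6.3  40. ]
top mark 0.35 [372.  266.6] [ 343.1 -188.9    4.2] [ 341.6 -185.    40. ]
top grip_top 0.49 [260.4 221.7] [453.6 118.   97.8] [453.9 118.3  95. ]
top grip_top 0.37 [286.1 179.9] [573.2  53.6  74.5] [568.9  52.4  95. ]
```

```bash
python3 -m crank '{"dp":[[0.2,4.5,0],[0.2,4.5,0],[0.3,4.5,0],[0.3,4.5,0],[0.2,4.4,0],[0,0,-4],[0,0,-4],[0,0,-2.8],[0,0,0],[0,0,0]],"delta_rot":[[0,0,0],[0,0,0],[0,0,0],[0,0,0],[0,0,0],[0,0,0],[0,0,0],[0,0,0],[0,0,0],[0,0,0]],"claw":[80,80,80,80,80,80,80,80,80,80]}' 50
python3 -m crank '{"dp":[[0,0,0],[0,0,0],[0,0,0],[0,0,0],[0,0,0]],"delta_rot":[[0,0,0],[0,0,0],[0,0,0],[0,0,0],[0,0,0]],"claw":[200,255,255,255,255]}' 50
```

```text
time_s: 28.75
eef_pos: [444.6, 114.5, 88.3]
ee_rot: [0.0, 0.021, 1.0, 0.0]
force: [-0.7, 0.6, 0.9]
grip_width: 0.686
time_s: 29.25
eef_pos: [445.1, 114.2, 88.7]
ee_rot: [0.001, 0.022, 1.0, -0.0]
force: [0.3, -2.4, 6.7]
grip_width: 0.203
```

```bash
python3 -m crank '{"dp":[[0.5,-0.02,0],[0.7,-0.03,0],[0.9,-0.04,0],[0.9,-0.04,0],[0.9,-0.04,0],[0.9,-0.04,0],[0.7,-0.03,0],[0.5,-0.02,0],[0,0,0],[0,0,0]],"delta_rot":[[0,0,0],[0,0,0],[0,0,0],[0,0,0],[0,0,0],[0,0,0],[0,0,0],[0,0,0],[0,0,0],[0,0,0]],"claw":[255,255,255,255,255,255,255,255,255,255]}' 50
cat > pm.py <<'E'
from h import *
import sys
p,d=capture("top");crop("top",p,(307,198),26,24,"pmt%s.png"%sys.argv[1])
cv2.imwrite("pics/pmraw%s.png"%sys.argv[1],p[:,:,::-1])
p,d=capture("scene");crop("scene",p,(322,205),30,22,"pms%s.png"%sys.argv[1])
E
python3 pm.py 1
```

```text
time_s: 30.25
eef_pos: [505.2, 111.1, 88.7]
ee_rot: [0.001, 0.022, 1.0, -0.0]
force: [0.4, -3.9, 4.3]
grip_width: 0.208
```

View pics/pmt1.png

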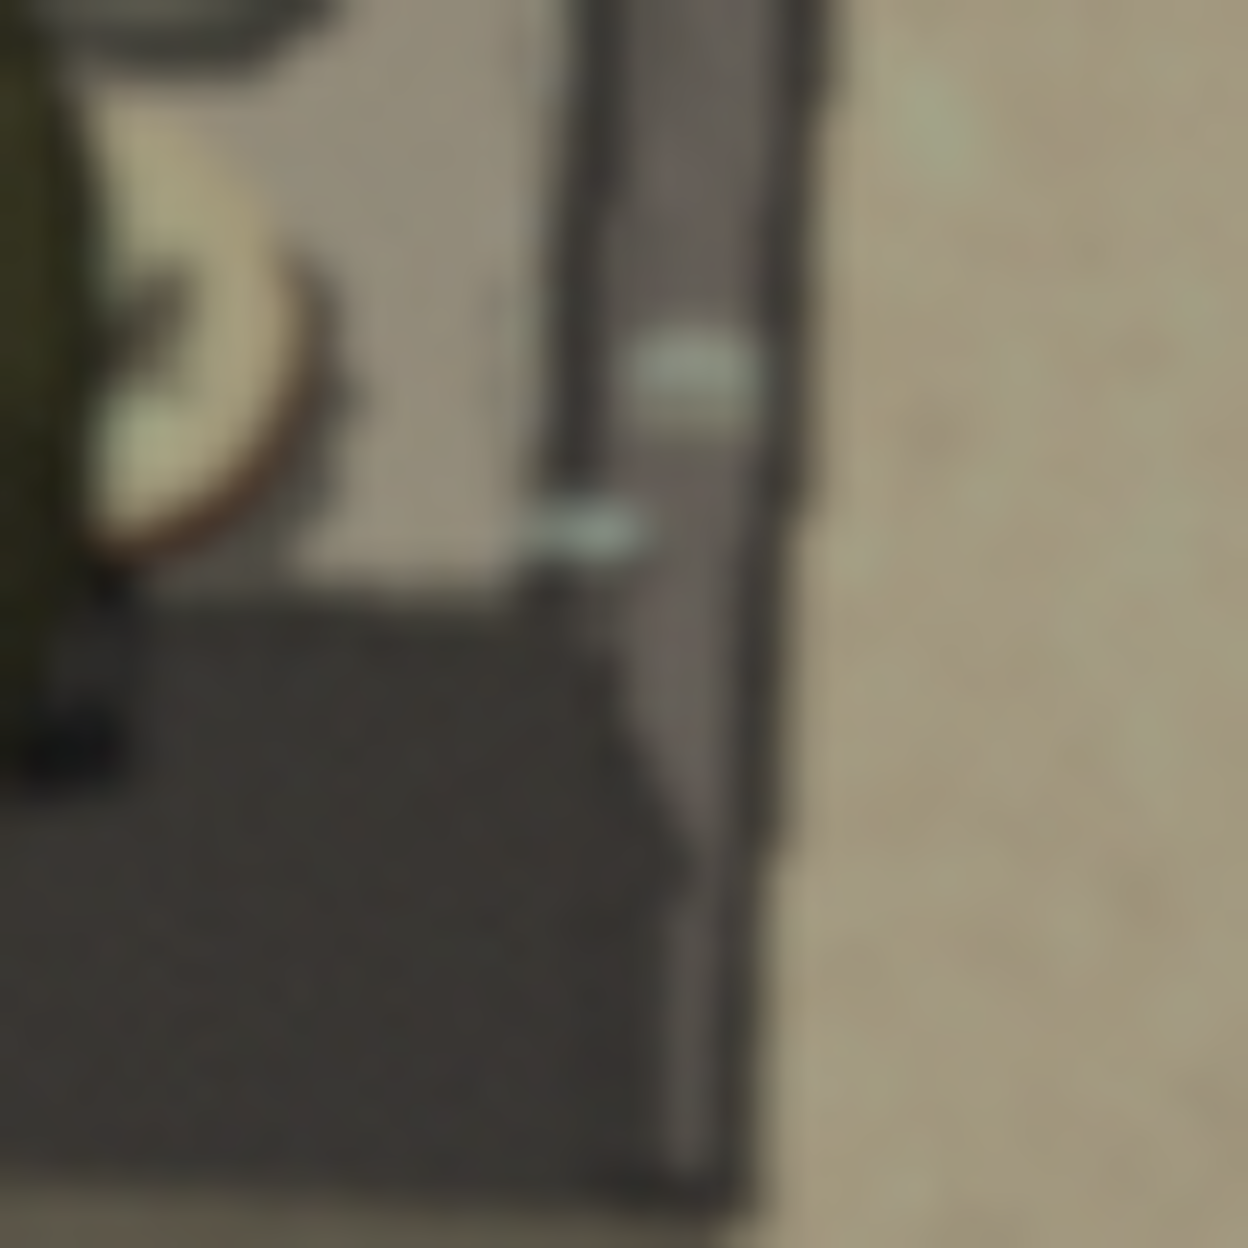

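View pics/pms1.png

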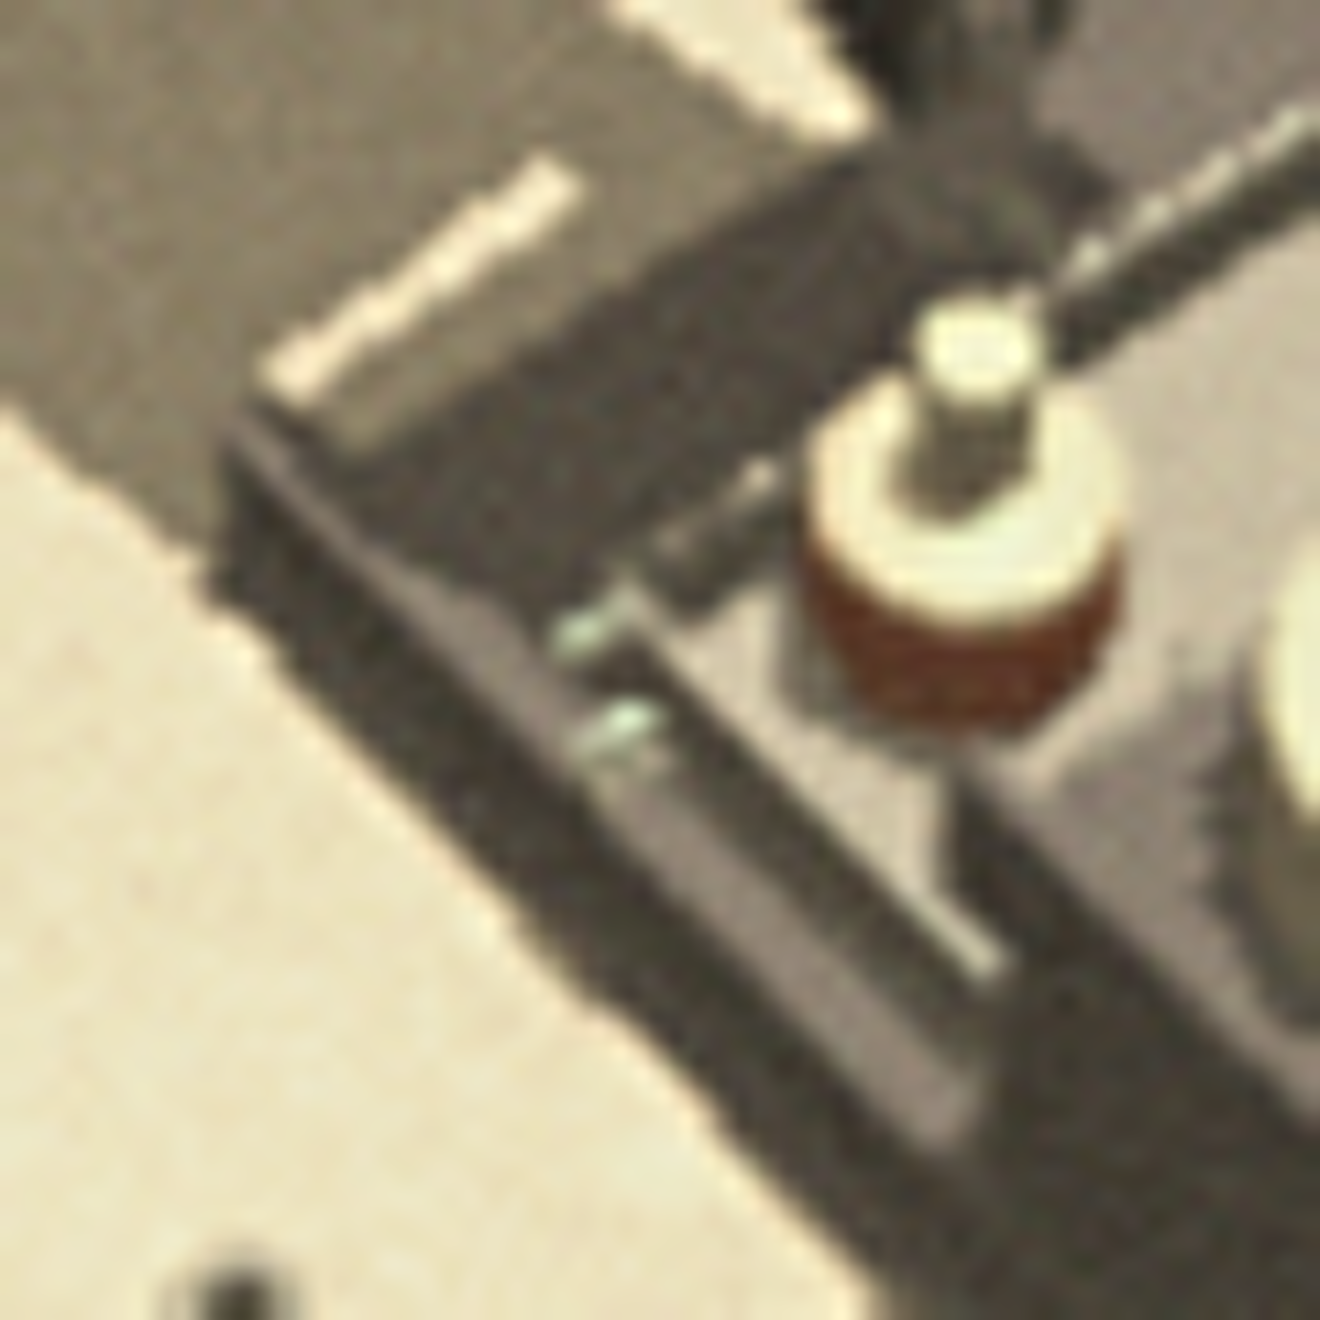

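```bash
cat > pmc.py <<'E'
from h import *
import sys
np.set_printoptions(precision=1,suppress=True)
pt,mt,ps,ms=[eval(a) for a in sys.argv[1:5]]
ft=lambda a,b:(281+(a+.5)/24-.5,172+(b+.5)/24-.5)
fs=lambda a,b:(292+(a+.5)/22-.5,175+(b+.5)/22-.5)
u=np.array([np.cos(np.radians(-2.4)),np.sin(np.radians(-2.4))])
print("tri pointer",tri(fs(*ps),ft(*pt)),"mark",tri(fs(*ms),ft(*mt)))
for z in(43,46):
  print(z,"top",(atz("top",ft(*mt),49)-atz("top",ft(*pt),z))[:2]@u,"scene",(atz("scene",fs(*ms),47)-atz("scene",fs(*ps),z))[:2]@u, atz("scene",fs(*ms),47),atz("scene",fs(*ps),z))
E
python3 pmc.py 585,528 690,368 590,628 625,725
```

```text
tri pointer (array([540.1,   0.9,  47.9]), np.float64(1.938193302145926)) mark (array([559. , -10.2,  52. ]), np.float64(0.1152962958890492))
43 top 18.51504055274689 scene 19.86206096462667 [556.5  -7.8  47. ] [537.1   2.4  43. ]
46 top 19.055072665032945 scene 18.25739364455541 [556.5  -7.8  47. ] [538.6   1.   46. ]
```

```bash
python3 -m crank '{"dp":[[0.4,-0.02,0],[0.5,-0.02,0],[0.4,-0.02,0],[0.2,0,0],[0,0,0],[0,0,0]],"delta_rot":[[0,0,0],[0,0,0],[0,0,0],[0,0,0],[0,0,0],[0,0,0]],"claw":[255,255,255,255,255,255]}' 50
python3 pm.py 2
```

```text
time_s: 30.95
eef_pos: [519.8, 110.4, 88.7]
ee_rot: [0.001, 0.022, 1.0, -0.001]
force: [-1.8, -6.1, 7.0]
grip_width: 0.204
```

View pics/pmt2.png

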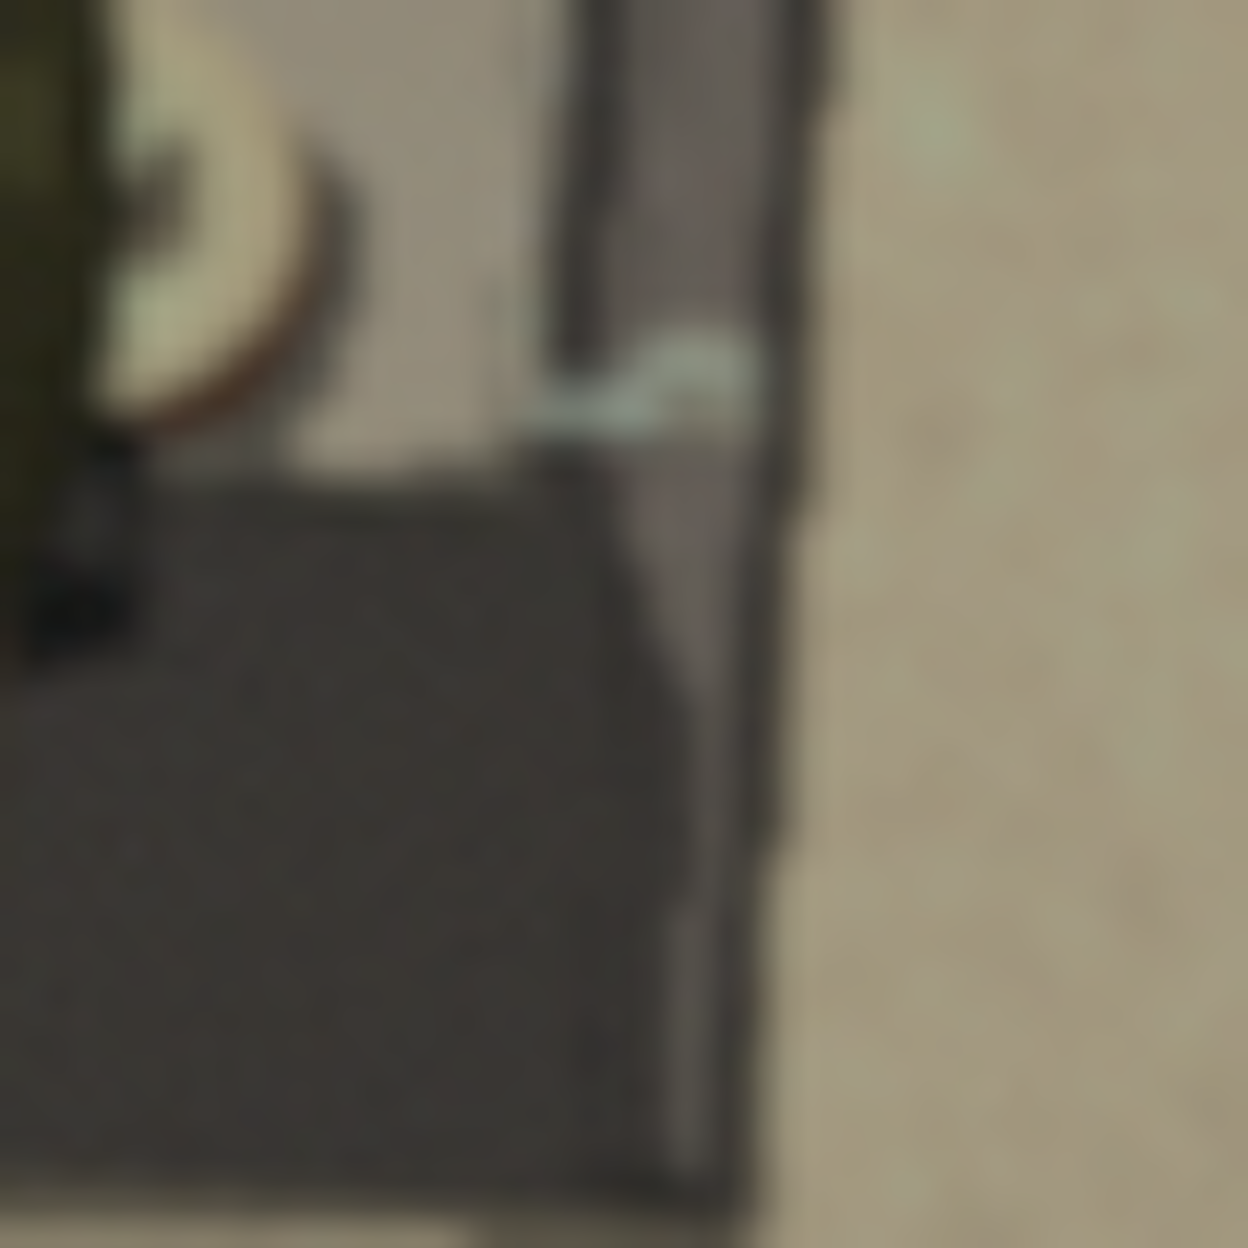

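View pics/pms2.png

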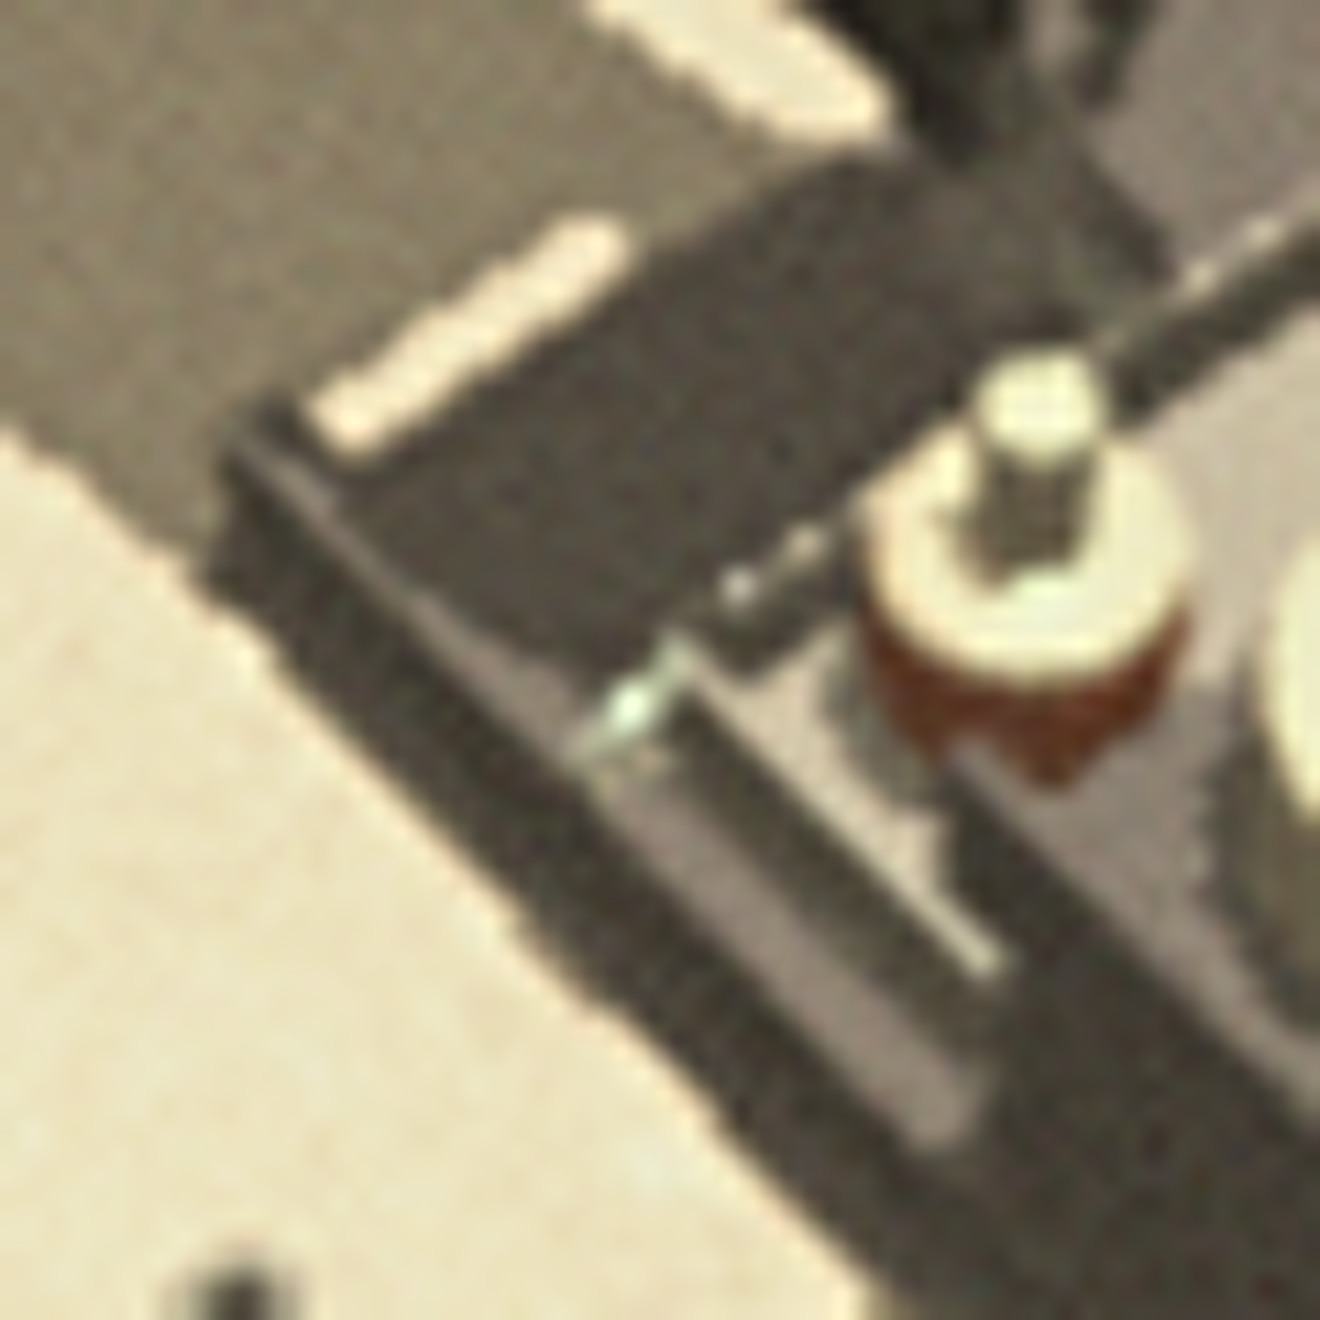

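```bash
python3 -m crank '{"dp":[[0.2,0,0],[0.2,-0.03,0],[0,0,0],[0,0,0],[0,0,0],[0,0,0]],"delta_rot":[[0,0,0],[0,0,0],[0,0,0],[0,0,0],[0,0,0],[0,0,0]],"claw":[255,255,255,255,255,255]}' 50
python3 pm.py 3
```

```text
time_s: 31.65
eef_pos: [523.7, 110.2, 88.7]
ee_rot: [0.001, 0.022, 1.0, -0.001]
force: [-1.5, -4.9, 6.0]
grip_width: 0.201
```

View pics/pmt3.png

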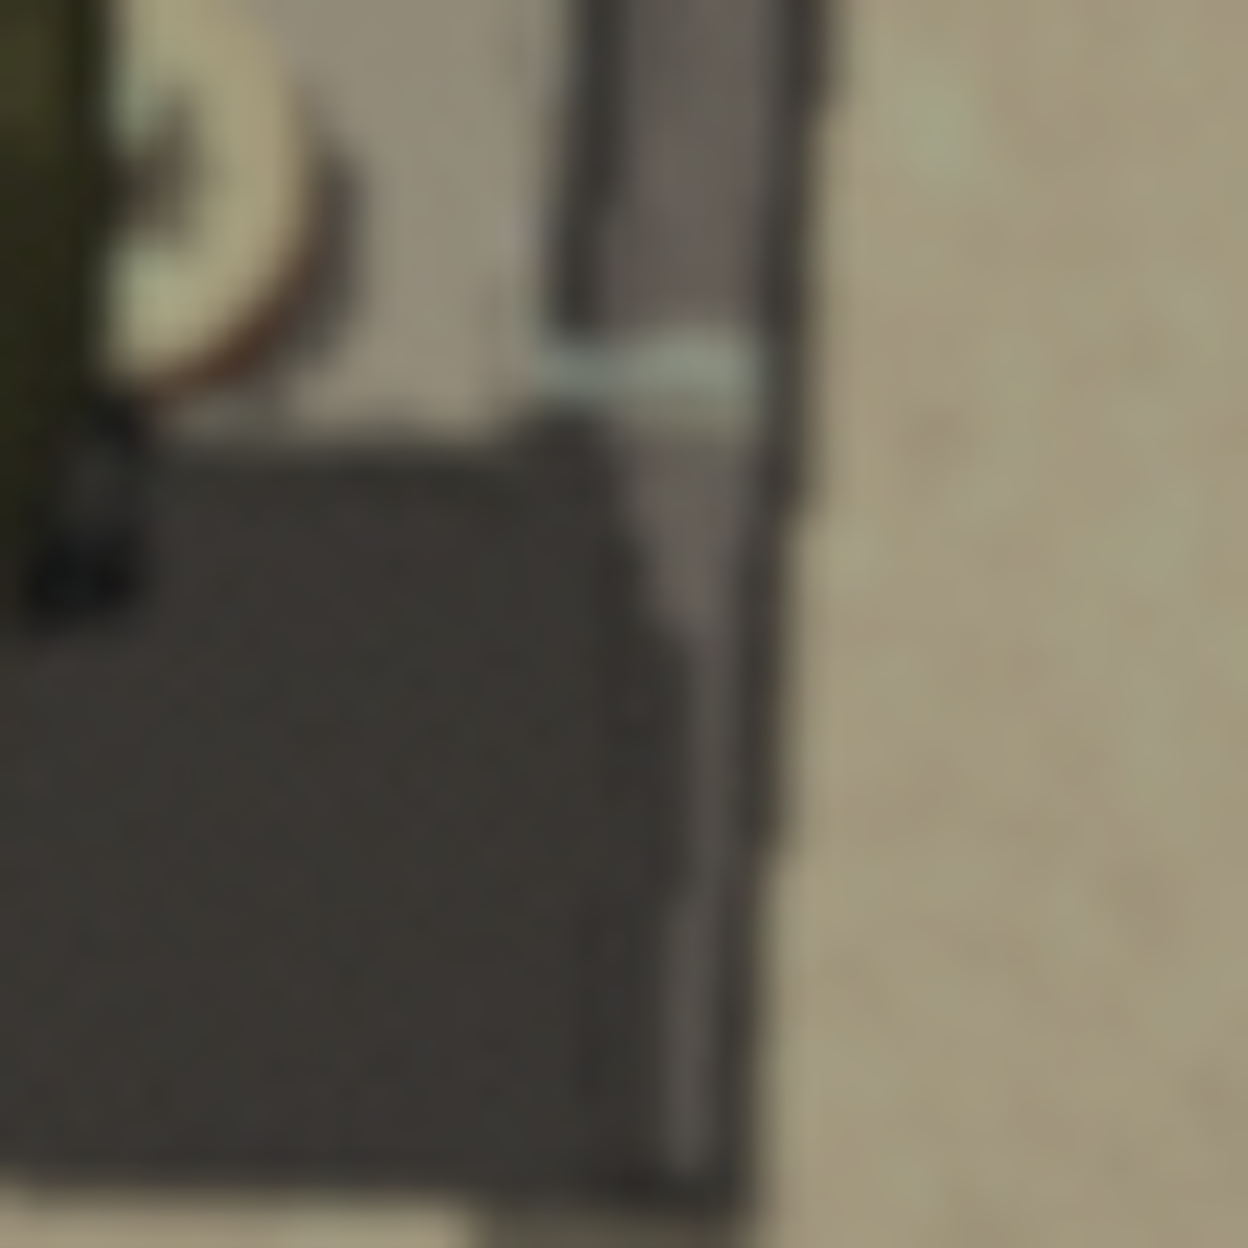

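View pics/pms3.png

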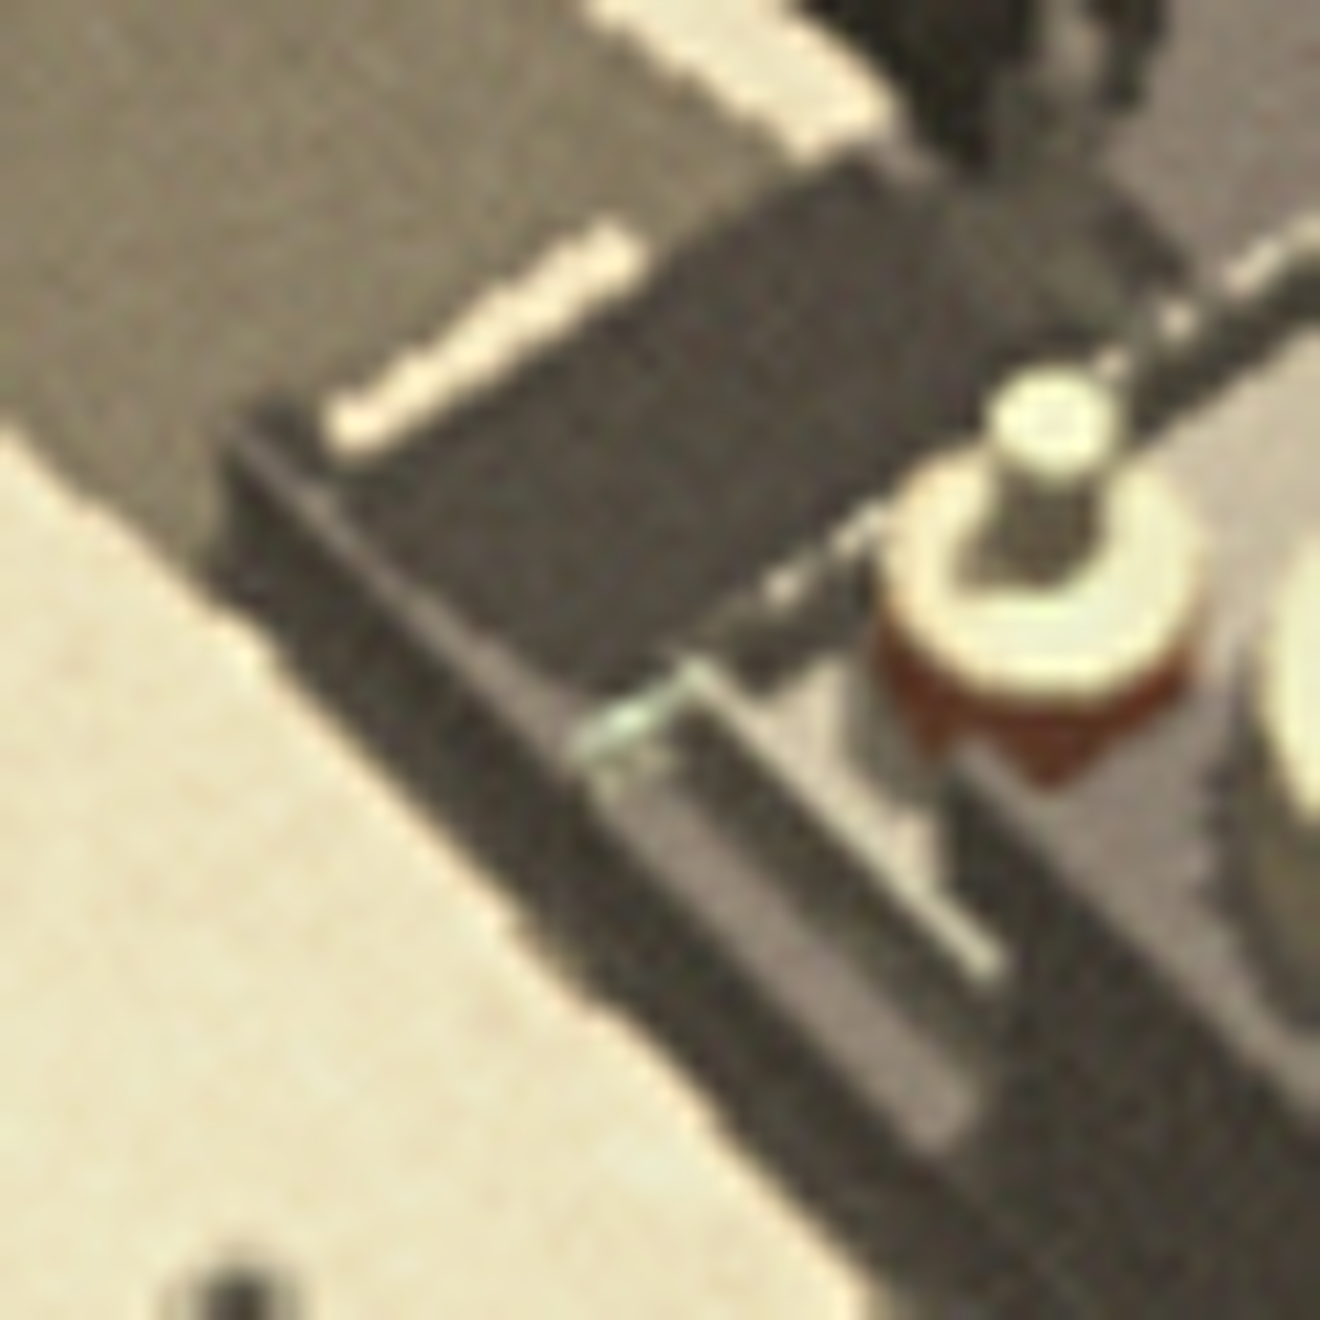

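```bash
python3 -m crank '{"dp":[[0,0,0],[0,0,0],[0,0,0],[0,0,0],[0,0,0],[0,0,0],[0,0,3],[0,0,4],[0,0,4],[0,0,0]],"delta_rot":[[0,0,0],[0,0,0],[0,0,0],[0,0,0],[0,0,0],[0,0,0],[0,0,0],[0,0,0],[0,0,0],[0,0,0]],"claw":[255,255,200,120,80,80,80,80,80,80]}' 20
python3 -m crank '{"dp":[[-1,-4,0],[-1,-4,0],[-1,-4,0],[-1,-4,0],[-1,-4,0],[0,0,0],[0,0,0]],"delta_rot":[[0,0,0],[0,0,0],[0,0,0],[0,0,0],[0,0,0],[0,0,0],[0,0,0]],"claw":[0,0,0,0,0,0,0]}' 30
python3 pm.py 4; python3 - <<'E'
from h import *
p,d=capture("top");crop("top",p,(265,180),55,7,"t16.png");np.save("td.npy",d)
p,d=capture("scene");crop("scene",p,(340,185),50,8,"s16.png");crop("scene",p,(280,265),45,8,"s16b.png")
E
```

```text
time_s: 32.75
eef_pos: [525.2, 111.1, 202.6]
ee_rot: [0.005, 0.021, 1.0, 0.0]
force: [0.5, 0.3, -1.1]
grip_width: 0.689
time_s: 33.45
eef_pos: [473.0, -89.3, 197.0]
ee_rot: [-0.0, 0.022, 1.0, 0.0]
force: [-0.5, -0.0, 0.0]
grip_width: 1.002
```

View pics/pmt4.png

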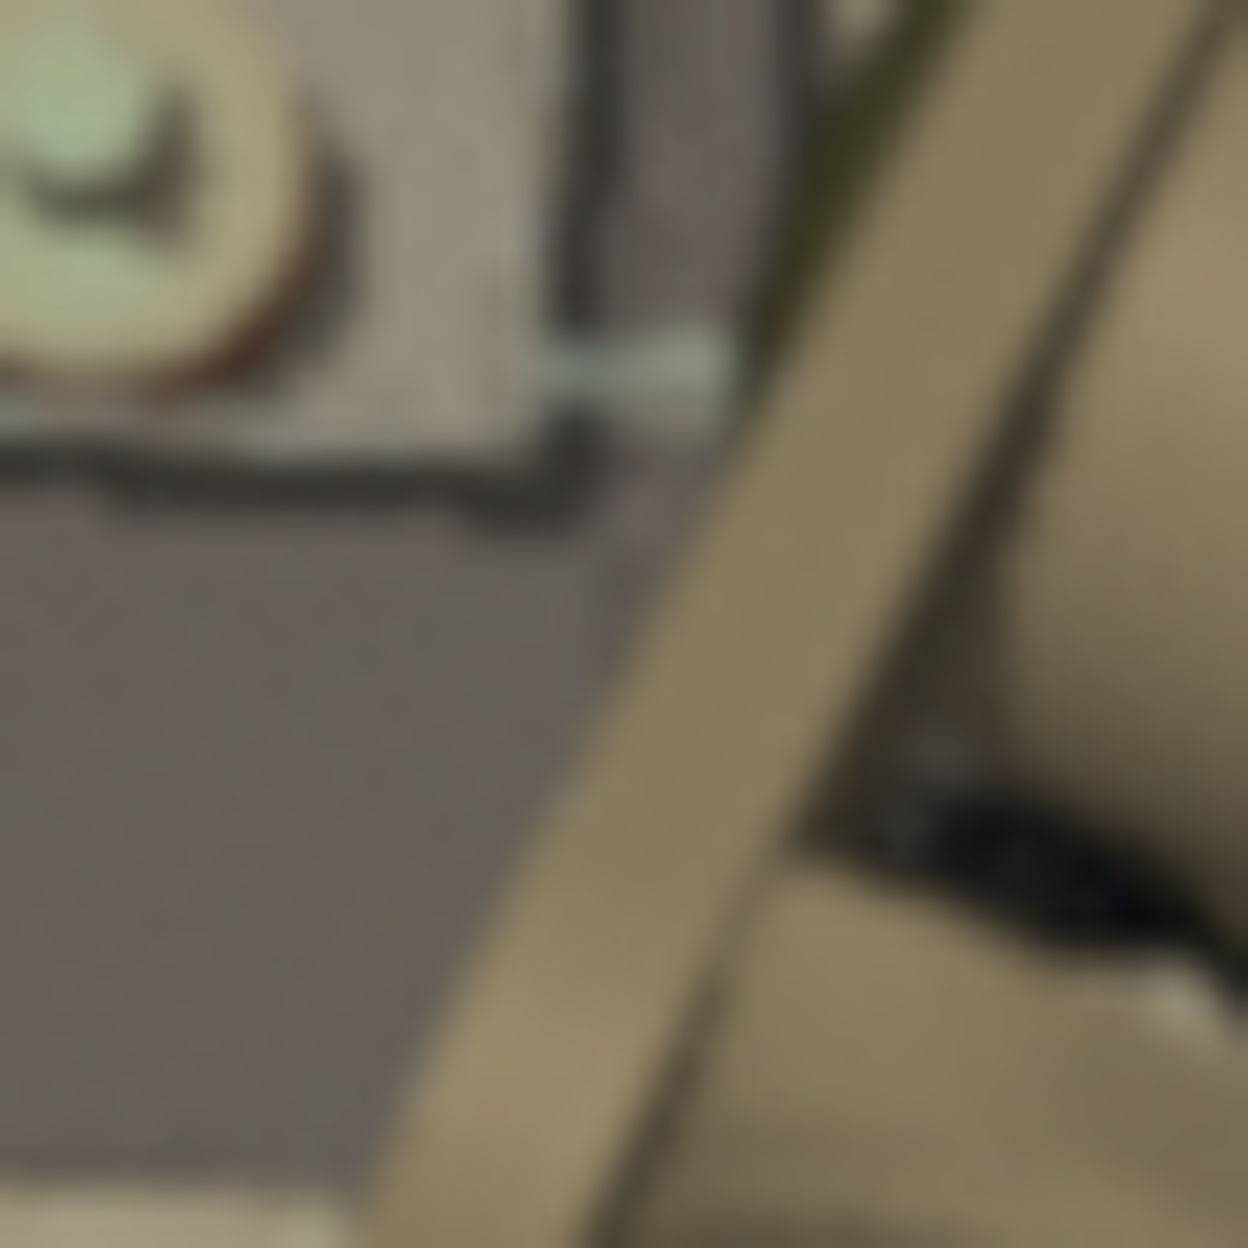

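View pics/t16.png

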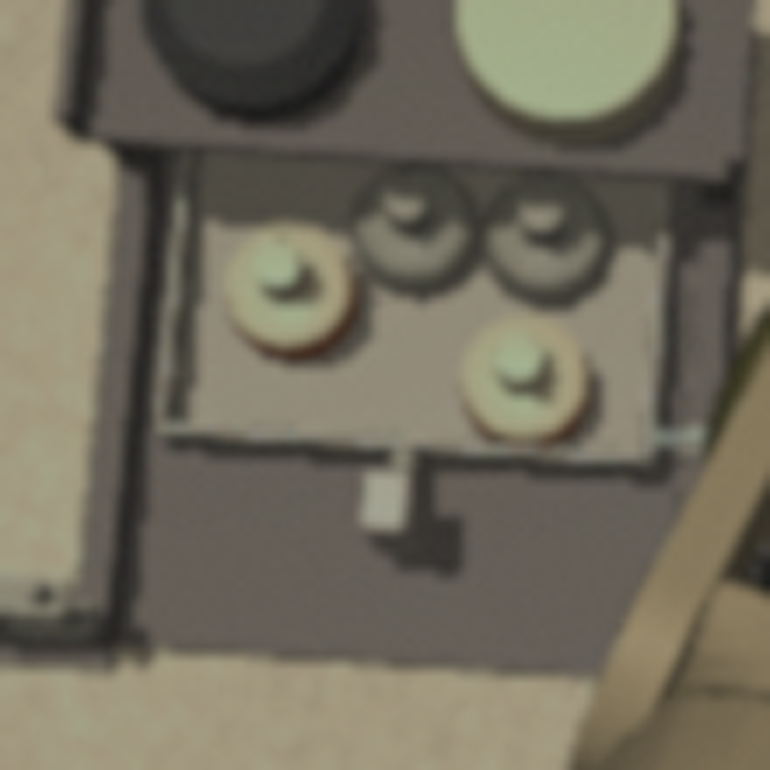

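View pics/s16.png

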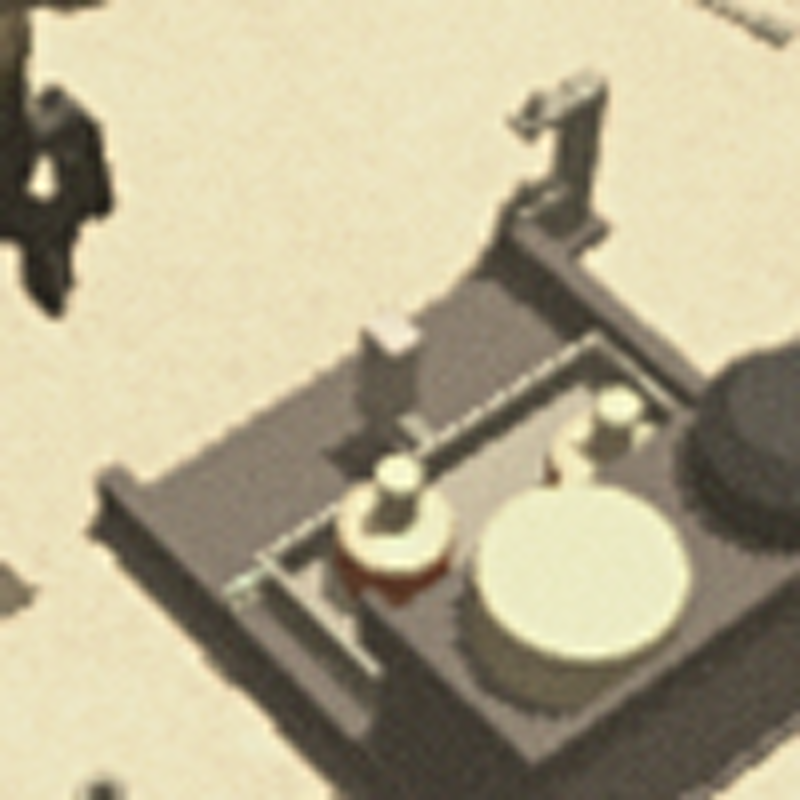

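View pics/s16b.png

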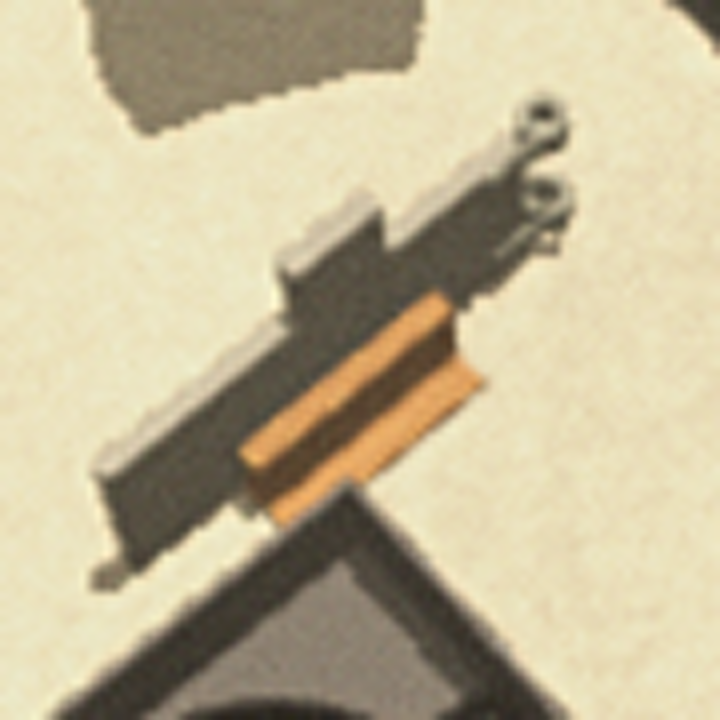

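```bash
python3 - <<'E'
from h import *
np.set_printoptions(precision=1,suppress=True)
p,d=capture("top");crop("top",p,(385,165),40,16,"t17.png")
ft=lambda a,b:(325+a/6-.4,140+b/6-.4); fs=lambda a,b:(235+a/8-.4,220+b/8-.4)
print("ring",atz("top",ft(190,140),97),atz("scene",fs(545,118),97),tri(fs(545,118),ft(190,140)))
print("tab",atz("top",ft(432,117),134),atz("scene",fs(328,234),134),tri(fs(328,234),ft(432,117)))
print(sense()["joints"])
W=np.array
d2=capture("scene")[1]
for n,dd in(("top",d),("scene",d2)):
    ys,xs=np.nonzero(dd>0); P=np.array([atd(n,(x,y),dd[y,x]) for x,y in zip(xs,ys) if 140<y<300 and 230<x<450])
    t=P[(P[:,2]>122)&(P[:,2]<142)&(abs(P[:,1]+245)<60)&(abs(P[:,0]-620)<40)]
    print(n,"tab pts",len(t),t.mean(0),t.min(0),t.max(0))
    t=P[(P[:,2]>88)&(P[:,2]<104)&(P[:,1]<-150)&(P[:,1]>-370)&(abs(P[:,0]-620)<40)]
    print("edge",len(t),np.polyfit(t[:,1],t[:,0],1), t[:,1].min(),t[:,1].max())
E
```

```text
ring [ 618.4 -137.9   97. ] [ 620.9 -139.5   97. ] (array([ 619.3, -138.2,   93.4]), np.float64(0.001626474118209726))
tab [ 621.3 -242.1  134. ] [ 622.  -244.4  134. ] (array([ 621.4, -243.1,  132. ]), np.float64(1.5625835406806443))
[-0.4  0.3  1.7  0.   1.2 -2. ]Traceback (most recent call last):
  File "<stdin>", line 11, in <module>
  File "h.py", line 10, in atd
    o,v=ray(n,c); return o+v*dep
        ~~~^^^^^
  File "h.py", line 4, in ray
    m=camera_model(n);T=m["cam_to_world"]
ValueError: time passes only in moves, steps and waits
```

View pics/t17.png

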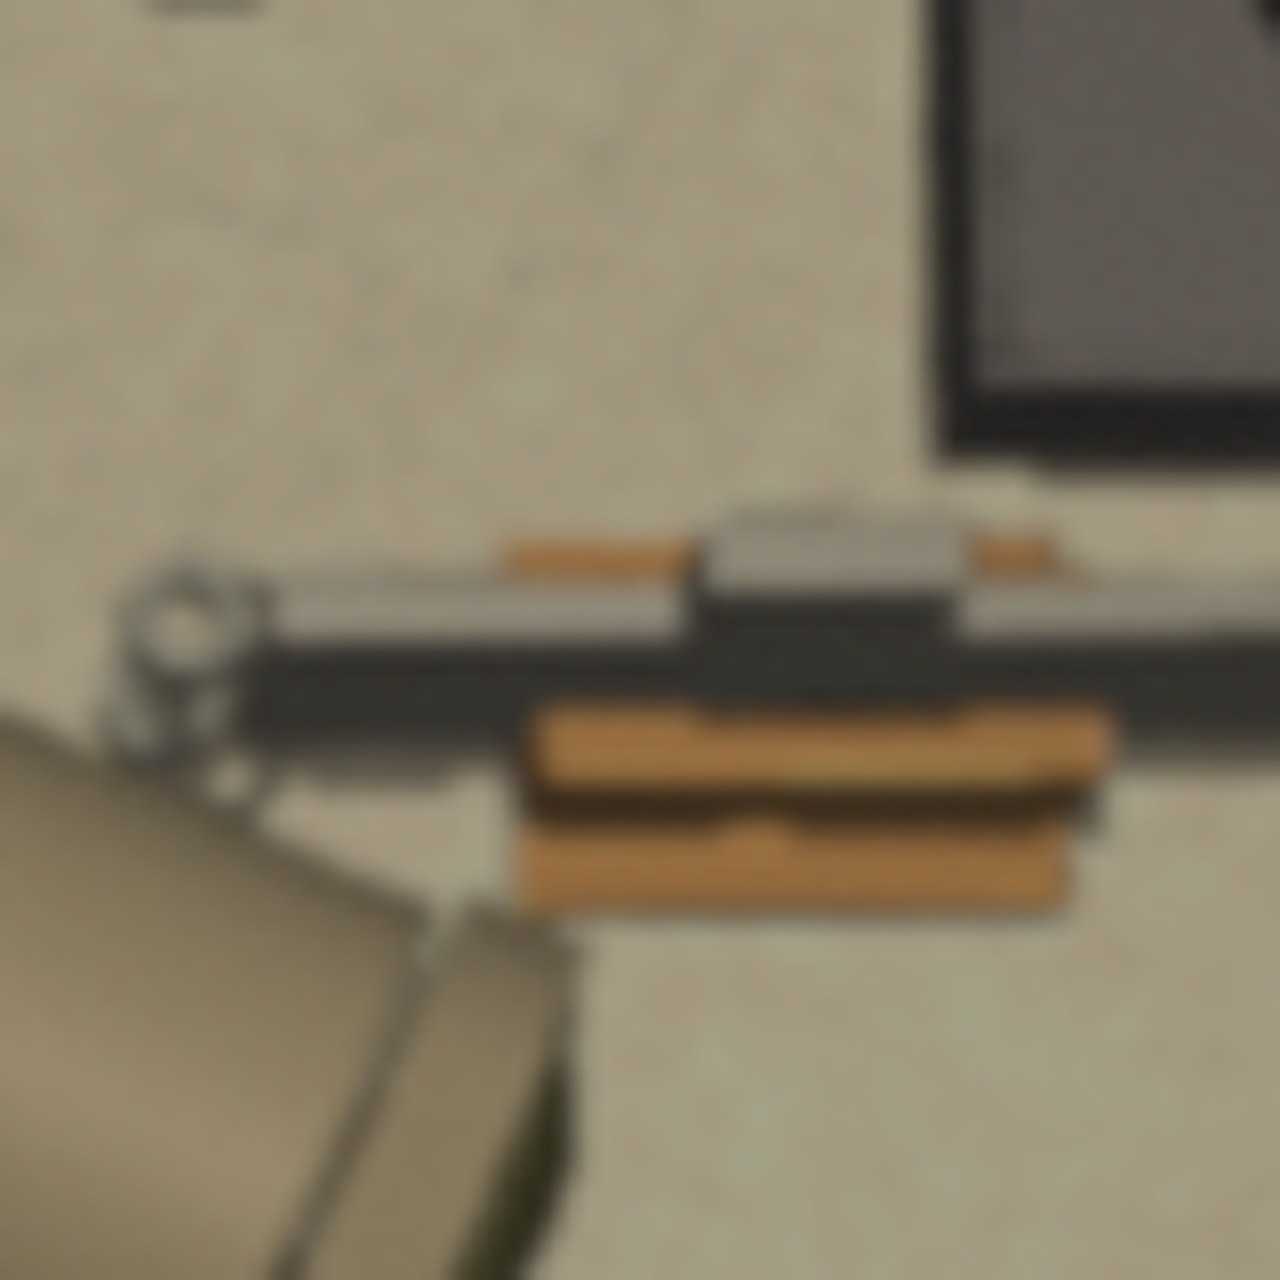

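```bash
python3 -m crank '{"dp":[[1.5,-1.5,0],[1.5,-1.5,0],[1.5,-1.5,0],[1.5,-1.5,0],[1.5,-1.5,0],[1.5,-1.5,0],[1.5,-1.5,0],[1.5,-1.6,0],[1.4,-1.6,0],[1.4,-1.6,0]],"delta_rot":[[0,0,-8.5],[0,0,-8.5],[0,0,-8.5],[0,0,-8.5],[0,0,-8.5],[0,0,-8.5],[0,0,-8.5],[0,0,-8.5],[0,0,-8.5],[0,0,-8.5]],"claw":[80,80,80,80,80,80,80,80,80,80]}' 30
python3 -m crank '{"dp":[[0,0,0],[0,0,-1],[0,0,0],[0,0,0]],"delta_rot":[[0,0,-1.5],[0,0,0],[0,0,0],[0,0,0]],"claw":[80,80,80,80]}' 30
python3 - <<'E'
from h import *
print(sense()["joints"])
p,d=capture("scene");crop("scene",p,(280,245),50,8,"s18.png")
E
```

```text
time_s: 34.75
eef_pos: [622.0, -242.0, 197.2]
ee_rot: [-0.0, 0.693, 0.721, -0.0]
force: [-0.1, -0.1, -0.2]
grip_width: 0.684
time_s: 35.15
eef_pos: [621.0, -241.2, 187.2]
ee_rot: [-0.0, 0.7, 0.714, -0.0]
force: [0.1, 0.1, 0.4]
grip_width: 0.687
[-5.46027548e-01  6.77311083e-01  1.09949901e+00  4.58158139e-05
  1.36574132e+00 -5.66545370e-01]
```

View pics/s18.png

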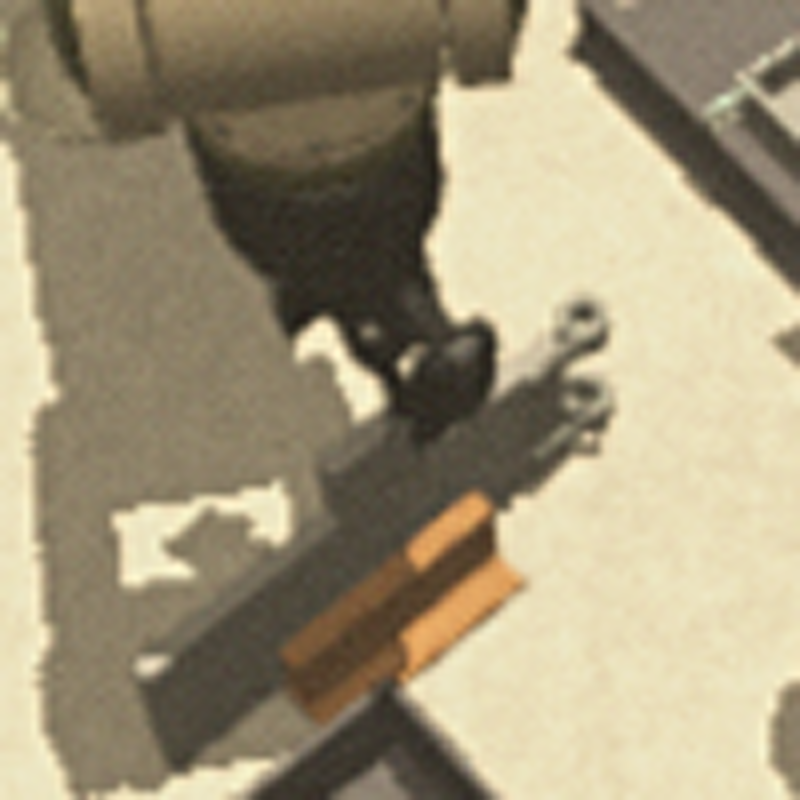

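```bash
python3 -m crank '{"dp":[[0,-0.15,-3],[0,0,-3],[0,0,-0.9],[0,0,0],[0,0,0],[0,0,0],[0,0,0],[0,0,0],[0,0,0],[0,0,0]],"delta_rot":[[0,0,0],[0,0,0],[0,0,0],[0,0,0],[0,0,0],[0,0,0],[0,0,0],[0,0,0],[0,0,0],[0,0,0]],"claw":[80,80,80,80,160,200,230,255,255,255]}' 60
```

```text
time_s: 36.2
eef_pos: [621.6, -243.9, 119.8]
ee_rot: [0.001, 0.701, 0.714, 0.0]
force: [-0.7, 0.9, 5.9]
grip_width: 0.131
```

```bash
python3 -m crank '{"dp":[[0,0,1],[0,0,2],[0,0,2.5],[0,0,1],[-2,0,0],[-4,0,0],[-4,0,0],[-4,0,0],[-3,0,0],[0,0,0]],"delta_rot":[[0,0,0],[0,0,0],[0,0,0],[0,0,0],[0,0,0],[0,0,0],[0,0,0],[0,0,0],[0,0,0],[0,0,0]],"claw":[255,255,255,255,255,255,255,255,255,255]}' 60
python3 - <<'E'
from h import *
p,d=capture("scene");crop("scene",p,(260,225),60,6,"s19.png")
E
```

```text
time_s: 37.2
eef_pos: [448.6, -243.3, 183.5]
ee_rot: [-0.001, 0.701, 0.713, -0.0]
force: [0.6, 0.4, -1.7]
grip_width: 0.131
```

View pics/s19.png

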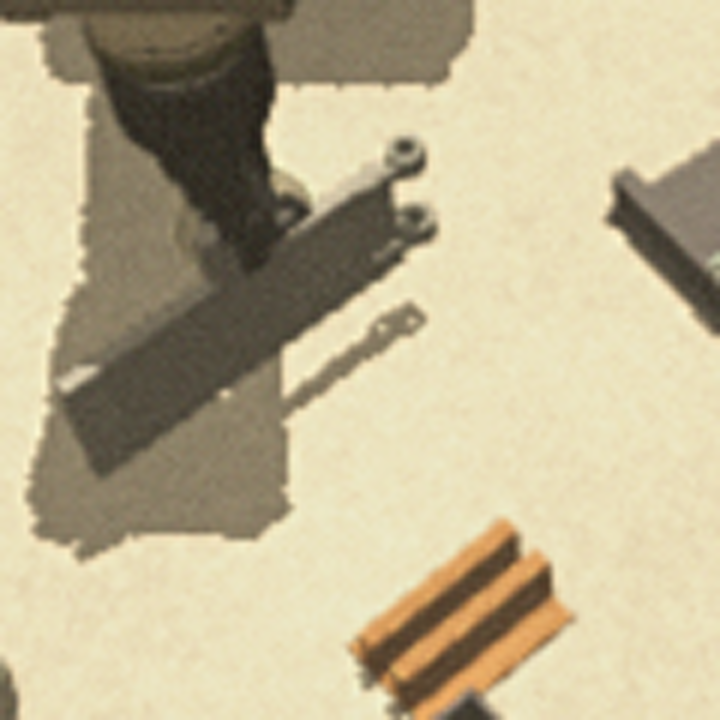

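```bash
python3 -m crank '{"dp":[[-1.5,2,0],[-1.5,4,0],[-1.5,4,0],[0,4.5,0],[0,4.5,0],[0,4.5,0],[0,4.5,0],[0,4,0],[0,3,0],[0,2,0]],"delta_rot":[[0,0,0],[0,0,-0.5],[0,0,-0.5],[0,0,-0.5],[0,0,-0.5],[0,0,-0.5],[0,0,-0.5],[0,0,-0.5],[0,0,0],[0,0,0]],"claw":[255,255,255,255,255,255,255,255,255,255]}' 60
python3 -m crank '{"dp":[[0,0,0],[0,0,0]],"delta_rot":[[0,0,0],[0,0,0]],"claw":[255,255]}' 60
python3 - <<'E'
from h import *
p,d=capture("scene");crop("scene",p,(340,150),35,20,"s20.png")
p,d=capture("top");crop("top",p,(215,215),35,20,"t20.png")
E
```

```text
time_s: 38.25
eef_pos: [406.5, 128.8, 183.5]
ee_rot: [-0.0, 0.721, 0.693, 0.0]
force: [-0.5, -0.5, -1.6]
grip_width: 0.134
time_s: 38.45
eef_pos: [406.6, 126.6, 183.4]
ee_rot: [0.0, 0.722, 0.692, -0.0]
force: [-0.1, -0.8, -1.1]
grip_width: 0.131
```

View pics/s20.png

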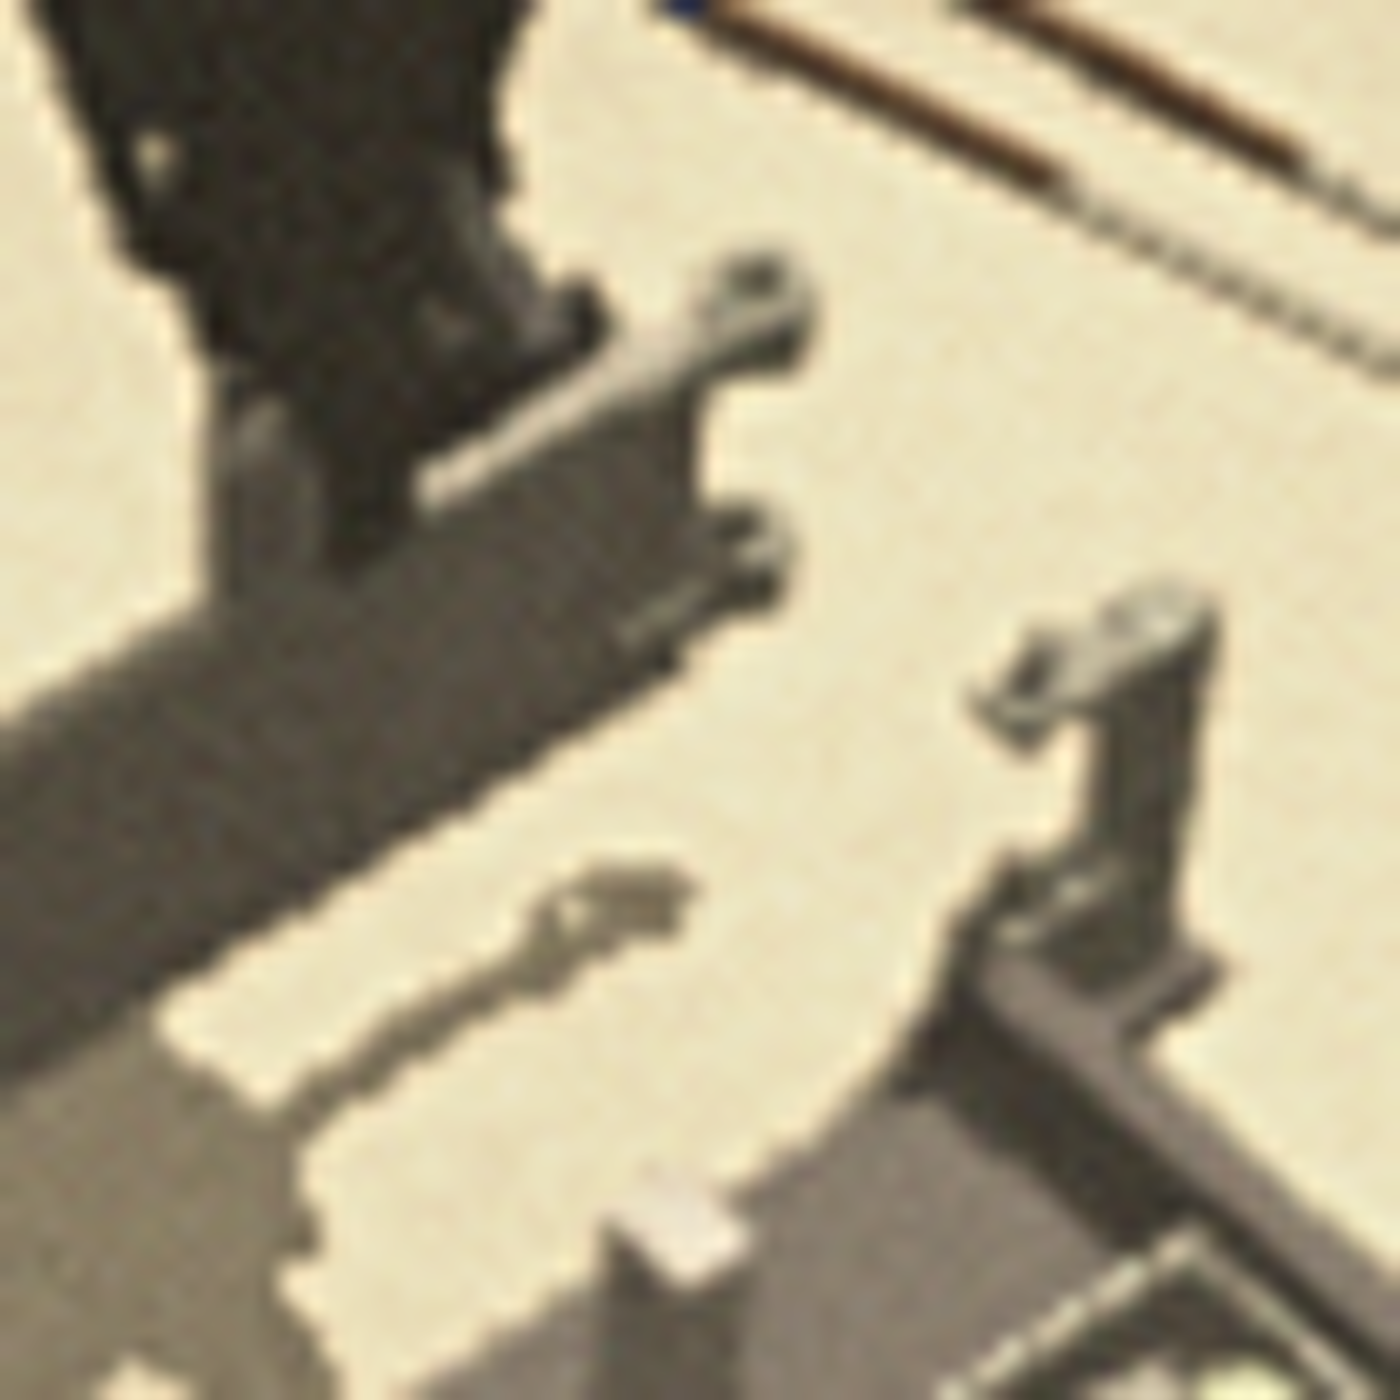

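View pics/t20.png

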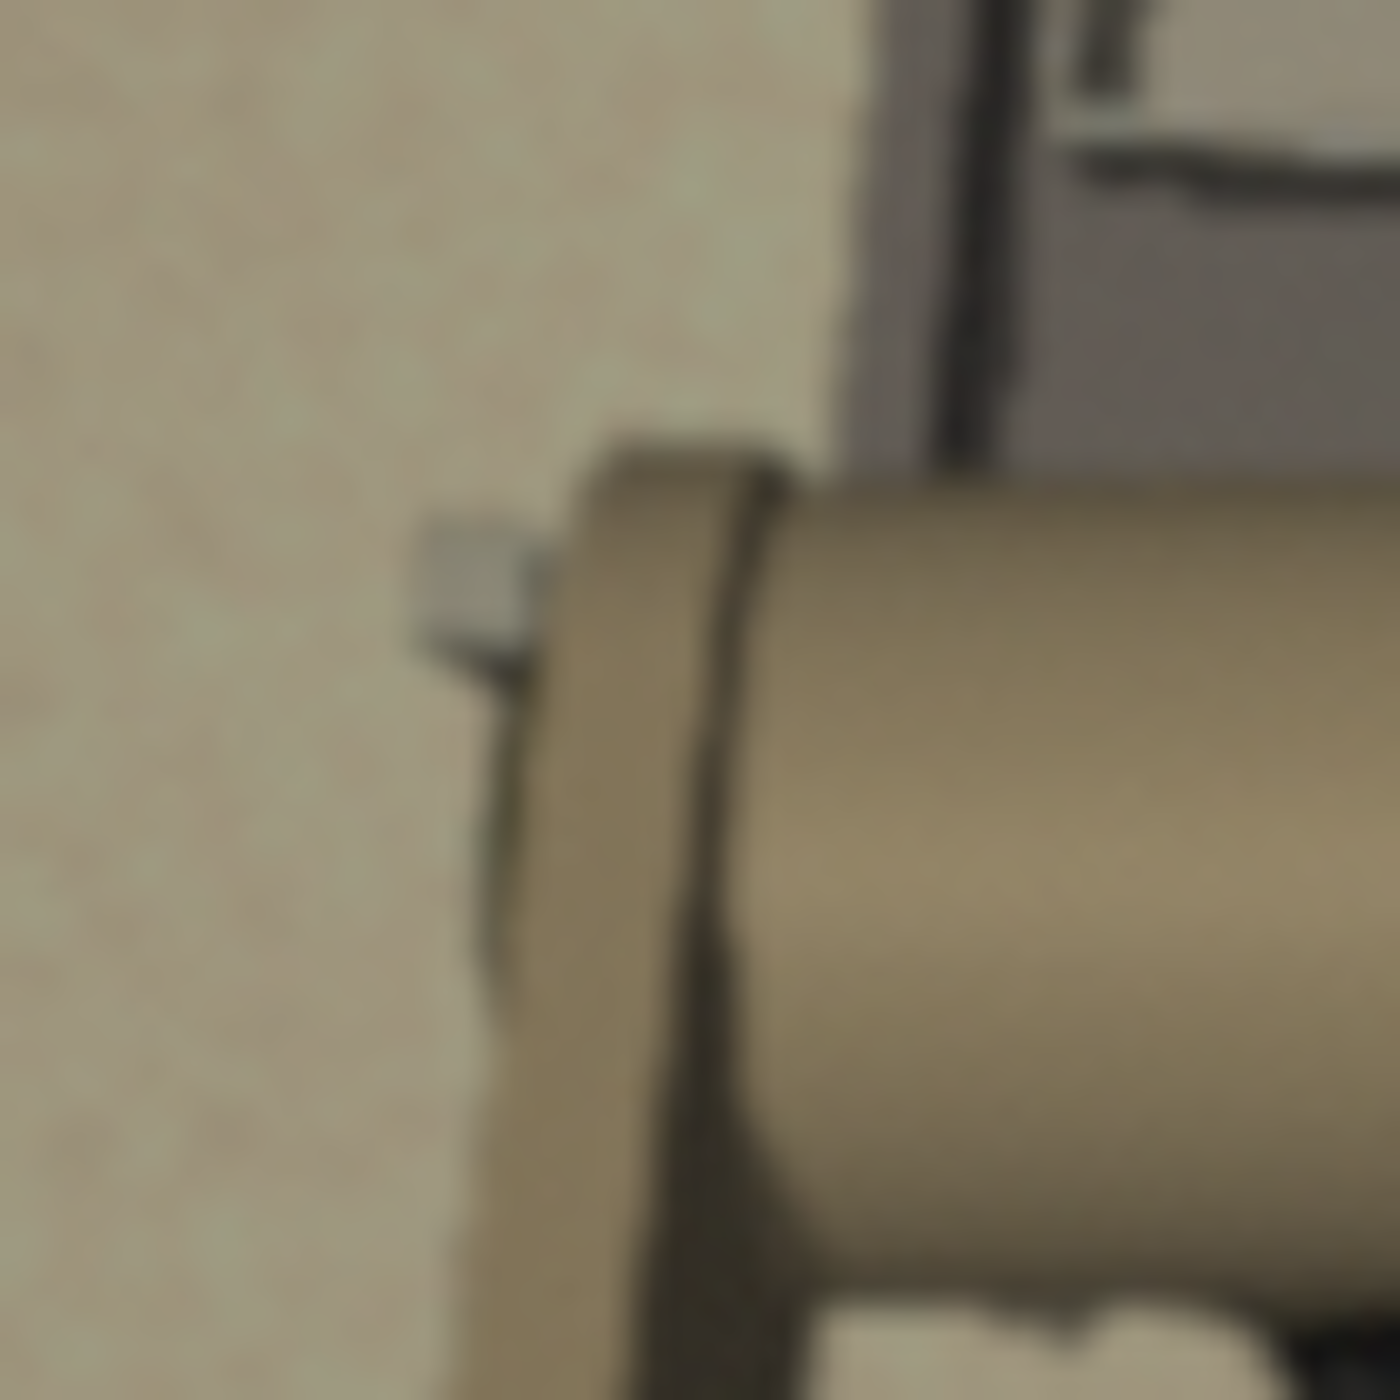

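```bash
python3 - <<'E'
import cv2
a=cv2.imread("pics/t14raw.png"); q=a[195:225,200:235]; cv2.imwrite("pics/z1.png",cv2.resize(q,None,fx=20,fy=20,interpolation=cv2.INTER_CUBIC))
b=cv2.imread("pics/scene0.png"); q=b[140:175,340:375]; cv2.imwrite("pics/z2.png",cv2.resize(q,None,fx=20,fy=20,interpolation=cv2.INTER_CUBIC))
E
```

```text
(no output)
```

View pics/z1.png

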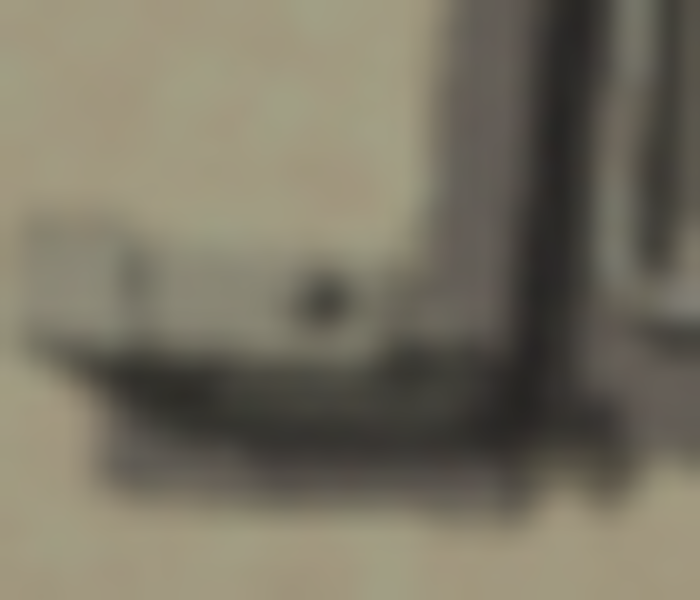

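View pics/z2.png

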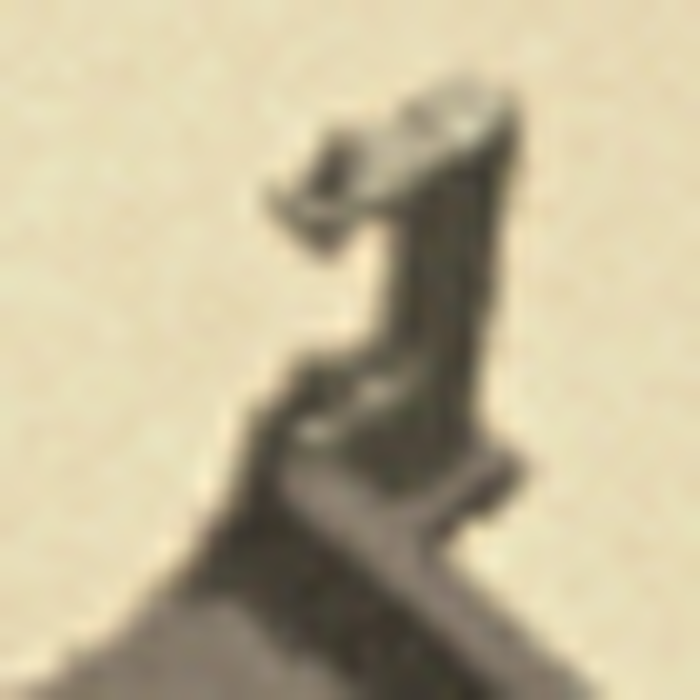

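```bash
python3 - <<'E'
from h import *
np.set_printoptions(precision=1,suppress=True)
g=lambda u0,v0,a,b,s=20:(u0+(a+.5)/s-.5,v0+(b+.5)/s-.5)
pt=g(200,195,323,300);ps=g(340,140,332,170)
print("pin top",atz("top",pt,114),"scene",atz("scene",ps,114),tri(ps,pt))
pt=g(200,195,75,280);ps=g(340,140,460,115)
print("post",atz("top",pt,107),"scene",atz("scene",ps,107),tri(ps,pt))
# new crop s20
ps=g(305,115,1027,680);print("pin s20",atz("scene",ps,114))
for (a,b),z in(((755,285),160.7),((748,535),97.7)):
    print("ring",atz("scene",g(305,115,a,b),z))
# leaf socket top expected
e=sense();print(e["eef_pos"])
yaw=np.radians(-2.4)
print("pred socket",e["eef_pos"][:2]+105*np.array([-np.sin(yaw),np.cos(yaw)]))
m=camera_model("scene");print(proj("scene",[406.6+4.4,126.6+104.9,160.7]))
E
```

```text
pin top [482.3 235.7 114. ] scene [484.6 233.7 114. ] (array([482.7, 236.2, 110.8]), np.float64(0.2809756764779528))
post [485.6 270.2 107. ] scene [486.4 266.1 107. ] (array([485.2, 269.6, 104. ]), np.float64(2.7661174669913935))
pin s20 [485.7 231.3 114. ]
ring [413.3 229.3 160.7]
ring [415.4 230.3  97.7]
[406.6 125.9 183.4]
pred socket [411.  230.8]
[np.float64(342.25355926017124), np.float64(128.1469031630454)]
```

```bash
python3 -m crank '{"dp":[[1,0.1,-0.5],[1.5,0.1,-0.4],[1.5,0.1,0],[1,0,0],[0.5,0,0],[0,0,0],[0,0,0]],"delta_rot":[[0,0,0],[0,0,0],[0,0,0],[0,0,0],[0,0,0],[0,0,0],[0,0,0]],"claw":[255,255,255,255,255,255,255]}' 60
python3 - <<'E'
from h import *
p,d=capture("scene");crop("scene",p,(350,150),25,28,"s21.png")
p,d=capture("top");crop("top",p,(215,215),35,20,"t21.png")
E
```

```text
time_s: 39.25
eef_pos: [460.9, 129.3, 174.4]
ee_rot: [-0.0, 0.722, 0.692, -0.0]
force: [0.9, 0.1, -2.1]
grip_width: 0.134
```

View pics/s21.png

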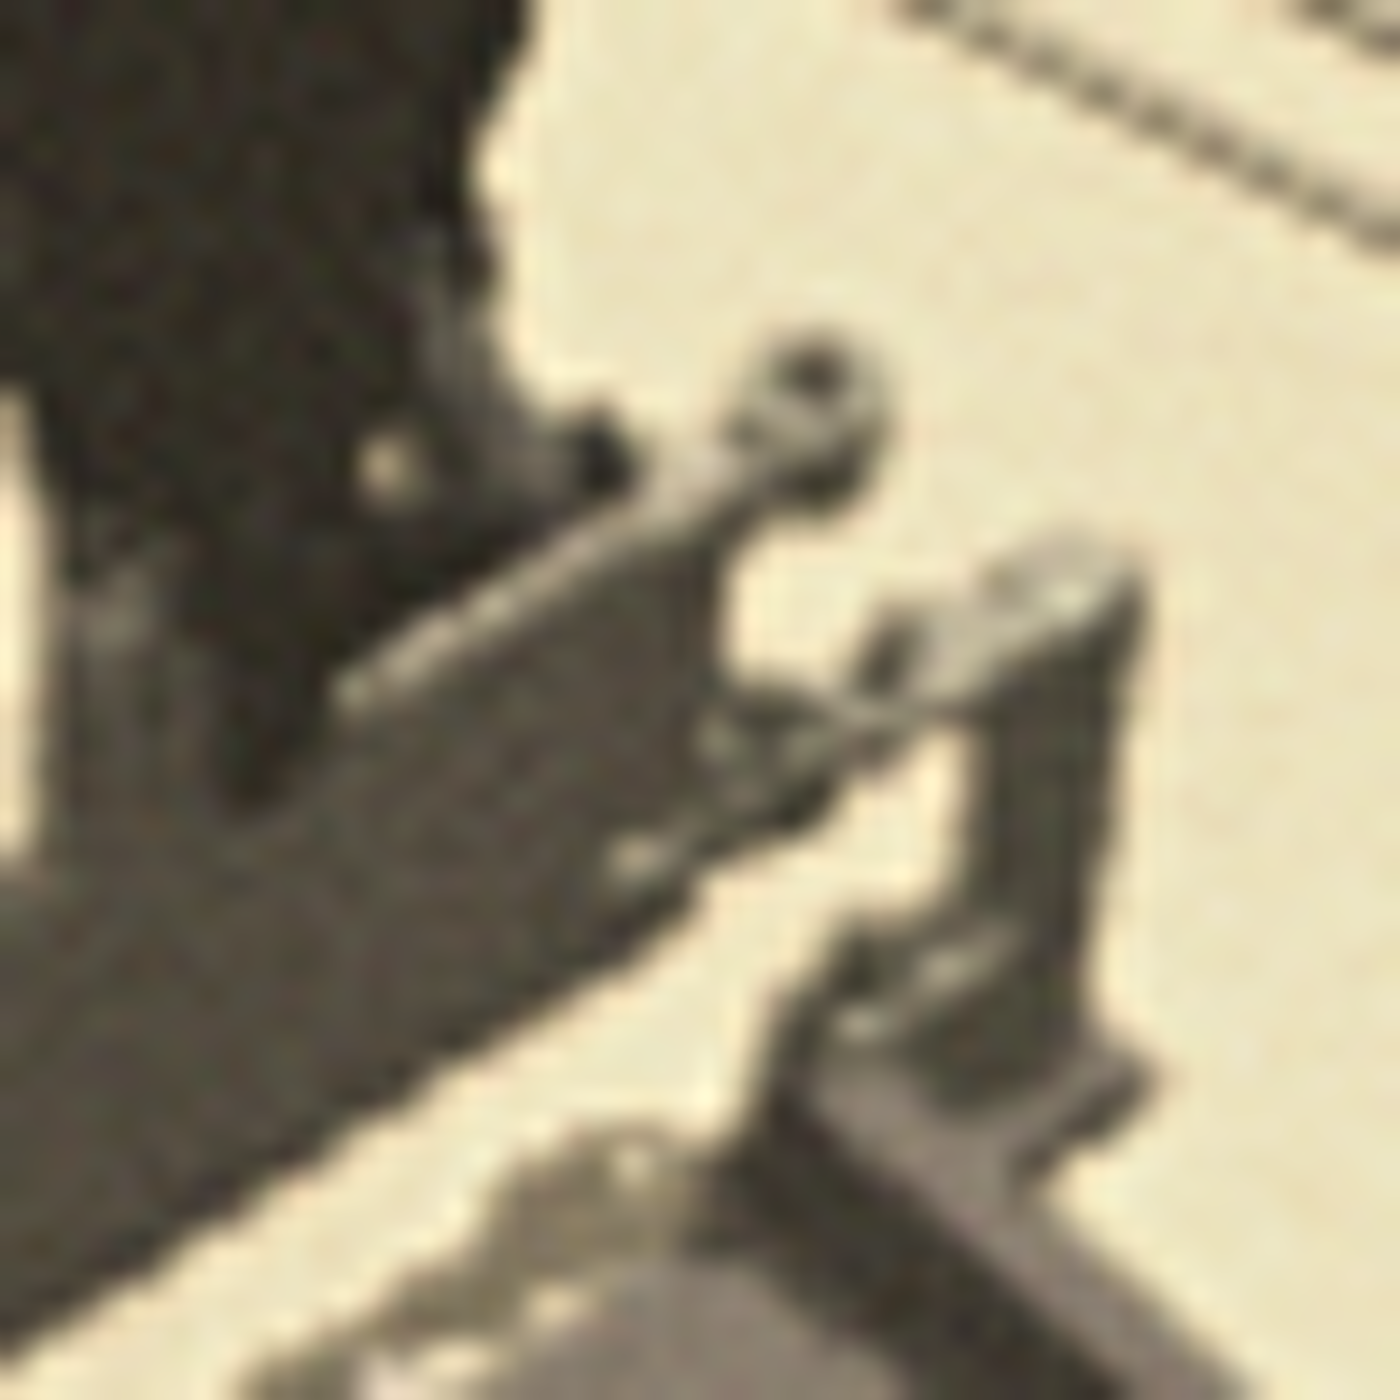

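View pics/t21.png

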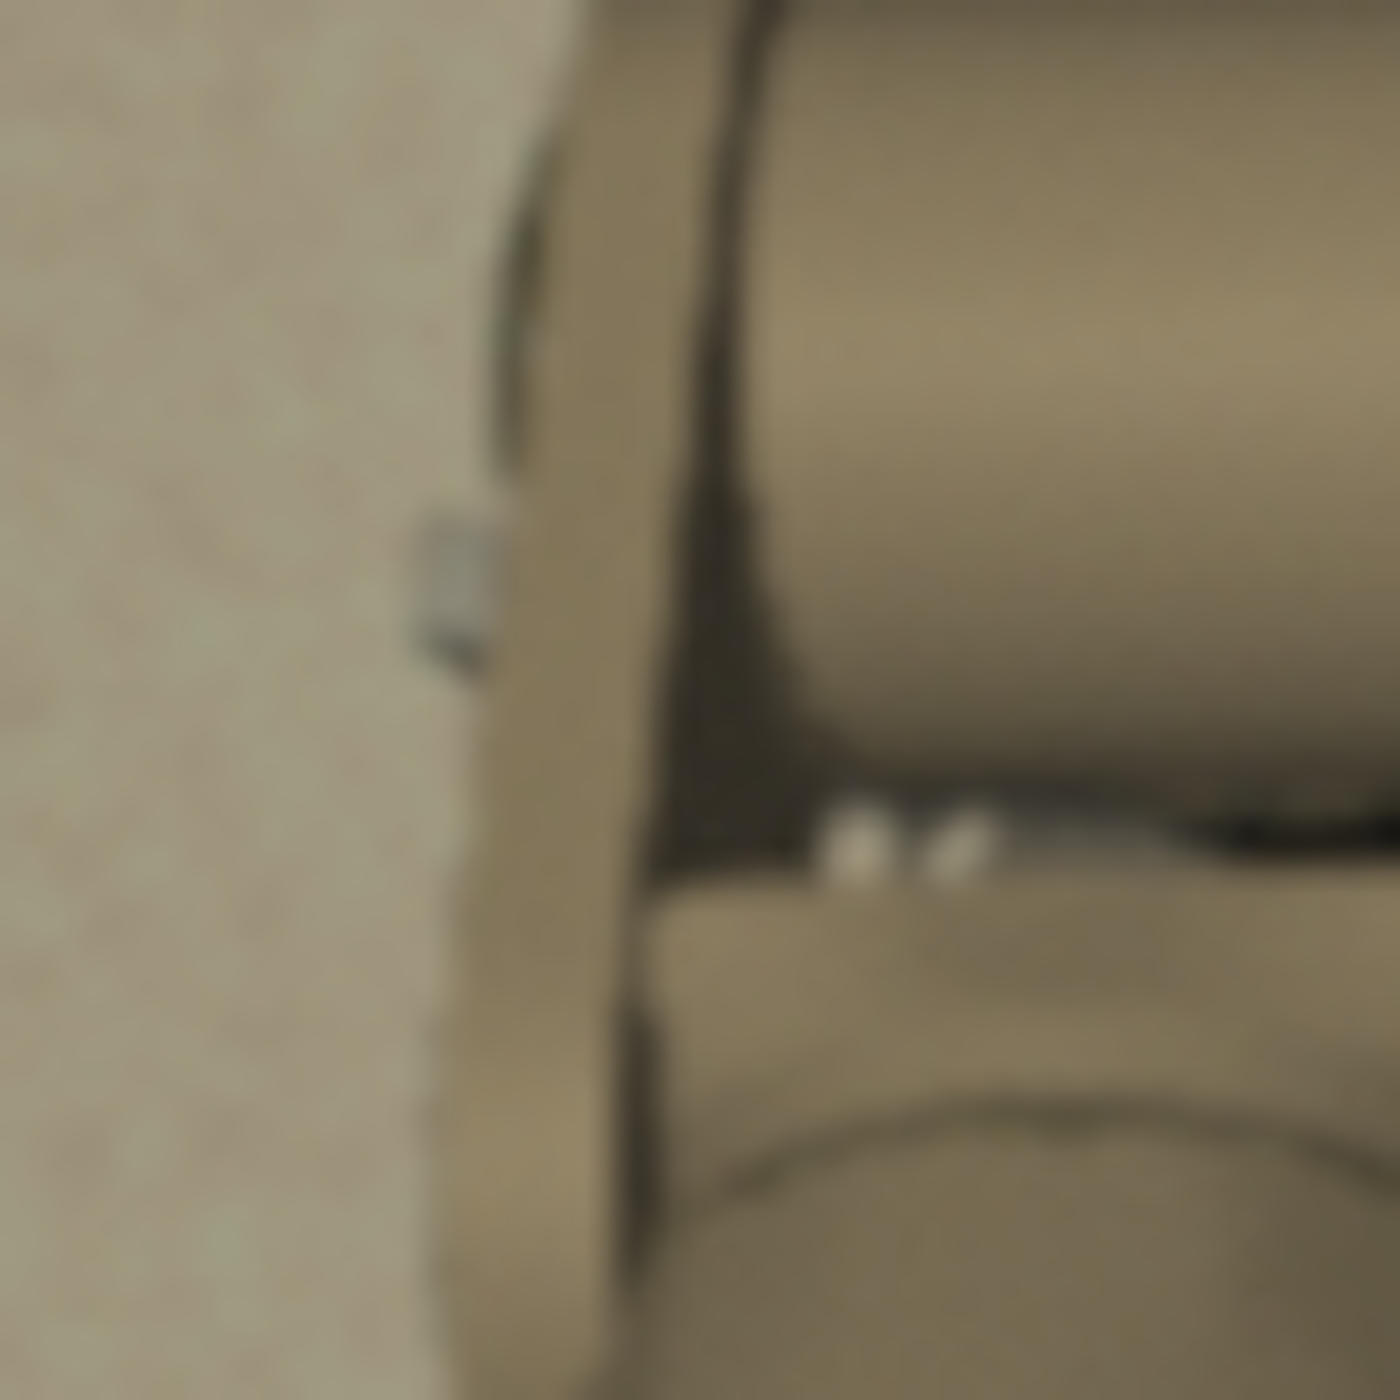

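```bash
python3 - <<'E'
from h import *
np.set_printoptions(precision=1,suppress=True)
g=lambda a,b,s=28:(325+(a+.5)/s-.5,125+(b+.5)/s-.5)
f=lambda p:[round((p[0]-324.5)*28-.5),round((p[1]-124.5)*28-.5)]
r=atz("scene",g(811,385),151.6);p=atz("scene",g(888,652),114);print(r,p,p-r)
# overlay model: ring circle & pin given estimated positions, to check
print("tip",f(proj("scene",[p[0],p[1],122])),"foot",f(proj("scene",[p[0],p[1],106])),"low foot",f(proj("scene",[p[0],p[1],45])),"low tip",f(proj("scene",[p[0],p[1],61])))
for z in(151.6,135.6,72.6+16,72.6): print(z,"ring",f(proj("scene",[r[0],r[1],z])),[f(proj("scene",[r[0]+11*np.cos(t),r[1]+11*np.sin(t),z])) for t in np.arange(4)*np.pi/2])
# post corners: post centre = pin + 33 along frame y
print("post top",f(proj("scene",[p[0]+1.4,p[1]+33,107])))
E
```

```text
[467.7 232.9 151.6] [484.1 234.8 114. ] [ 16.3   1.9 -37.6]
tip [893, 609] foot [883, 694] low foot [845, 1005] low tip [855, 926]
151.6 ring [811, 385] [[872, 432], [872, 343], [750, 338], [750, 427]]
135.6 ring [801, 473] [[862, 520], [862, 432], [741, 427], [740, 515]]
88.6 ring [774, 724] [[833, 770], [833, 683], [715, 678], [714, 765]]
72.6 ring [765, 806] [[823, 852], [823, 765], [707, 760], [706, 847]]
post top [1068, 571]
```

```bash
python3 -m crank '{"dp":[[0.8,0.1,0],[0.85,0.1,0],[0,0,0],[0,0,0]],"delta_rot":[[0,0,0],[0,0,0],[0,0,0],[0,0,0]],"claw":[255,255,255,255]}' 60
python3 - <<'E'
from h import *
p,d=capture("scene");crop("scene",p,(350,150),25,28,"s22.png")
E
```

```text
time_s: 39.75
eef_pos: [477.9, 131.4, 174.3]
ee_rot: [-0.0, 0.722, 0.692, -0.0]
force: [-0.3, 0.1, -1.2]
grip_width: 0.13
```

View pics/s22.png

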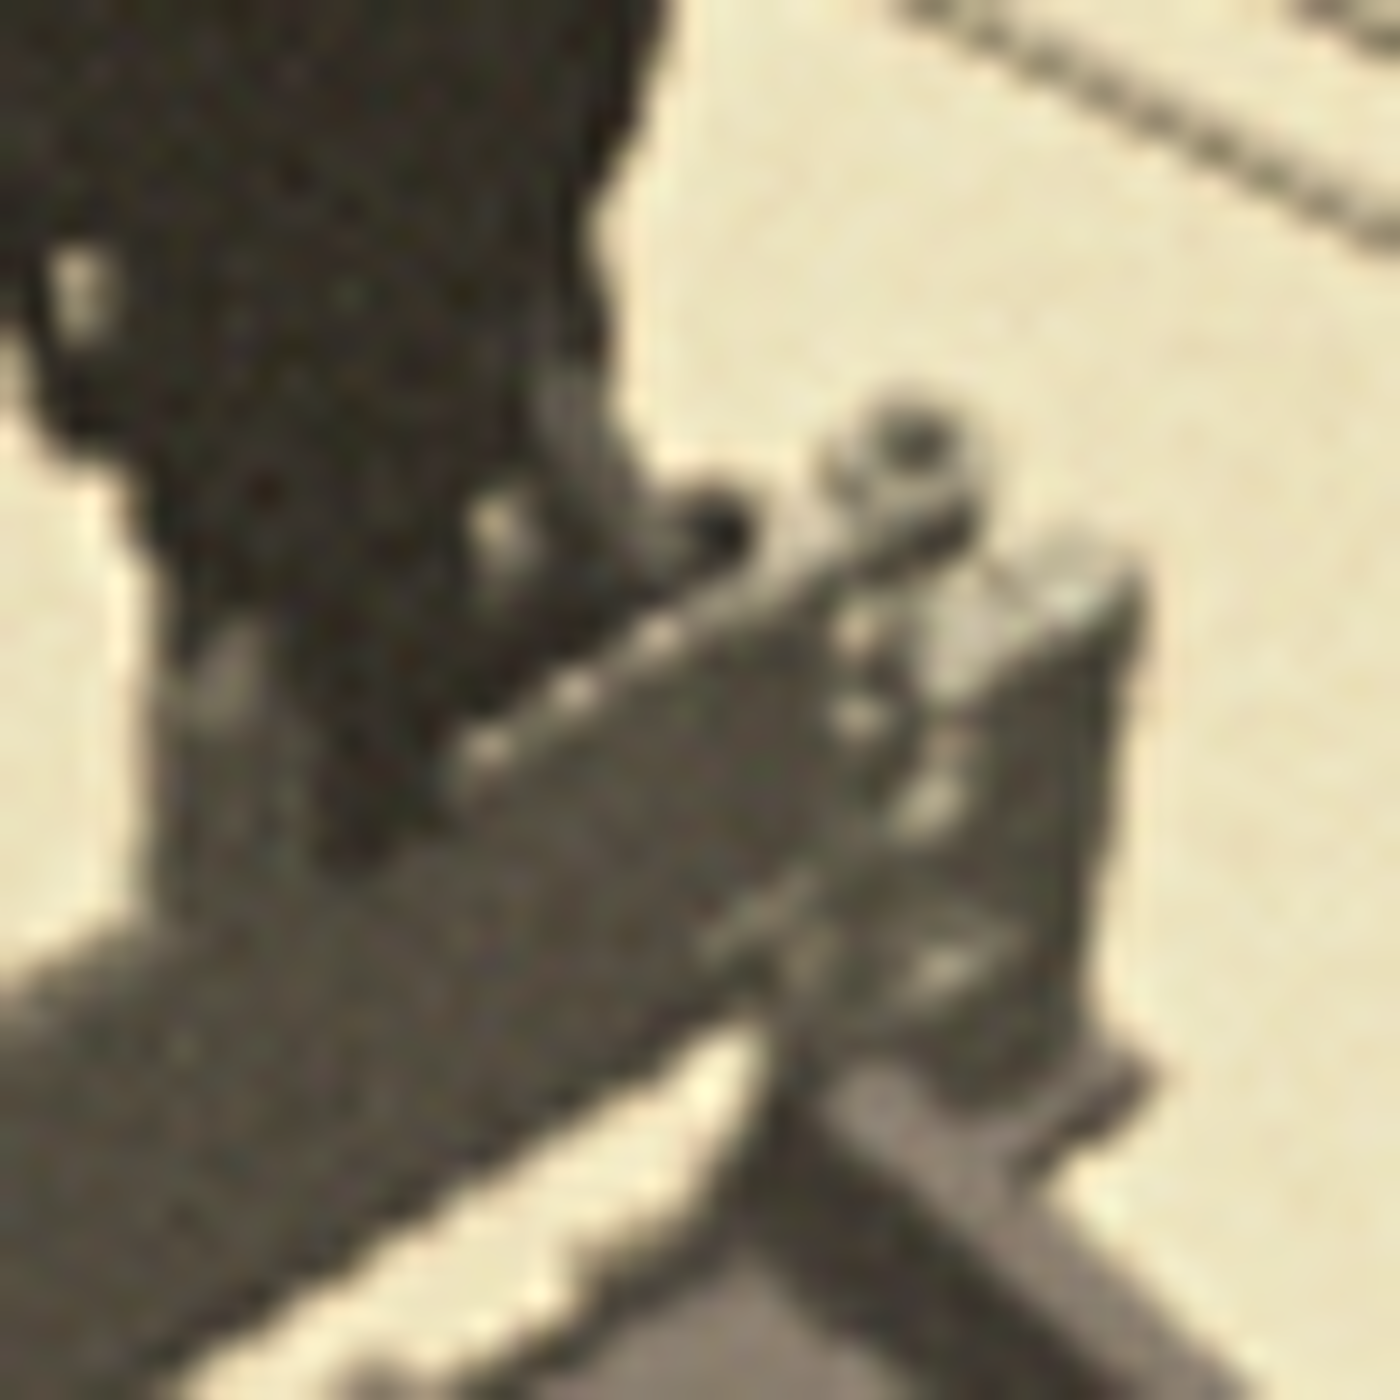

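```bash
python3 - <<'E'
from h import *
f=lambda p:[round((p[0]-324.5)*28-.5),round((p[1]-124.5)*28-.5)]
print(f(proj("scene",[484.1,234.8,151.5])),f(proj("scene",[485.1,234.8,151.5])),f(proj("scene",[484.1,235.8,151.5])))
E
python3 -m crank '{"dp":[[0,0,-0.4],[0,0,-0.4],[0,0,0],[0,0,0]],"delta_rot":[[0,0,0],[0,0,0],[0,0,0],[0,0,0]],"claw":[255,255,255,255]}' 60
```

```text
[913, 448] [919, 452] [919, 444]
time_s: 40.2
eef_pos: [477.7, 131.4, 166.4]
ee_rot: [-0.0, 0.722, 0.692, -0.0]
force: [0.3, 1.1, -1.0]
grip_width: 0.127
```

```bash
python3 -m crank '{"dp":[[0,0,-0.3],[0,0,-0.3],[0,0,-0.2],[0,0,0]],"delta_rot":[[0,0,0],[0,0,0],[0,0,0],[0,0,0]],"claw":[255,255,255,255]}' 60
```

```text
time_s: 40.6
eef_pos: [477.6, 131.4, 158.1]
ee_rot: [-0.0, 0.722, 0.692, -0.0]
force: [0.0, -0.5, -1.0]
grip_width: 0.134
```

```bash
python3 -m crank '{"dp":[[0,0,-0.3],[0,0,-0.3],[0,0,-0.2],[0,0,0]],"delta_rot":[[0,0,0],[0,0,0],[0,0,0],[0,0,0]],"claw":[255,255,255,255]}' 60
python3 - <<'E'
from h import *
p,d=capture("scene");crop("scene",p,(350,150),25,28,"s23.png")
E
```

```text
time_s: 41.0
eef_pos: [477.6, 131.4, 150.2]
ee_rot: [-0.0, 0.722, 0.692, -0.0]
force: [1.0, -0.9, -1.6]
grip_width: 0.127
```

View pics/s23.png

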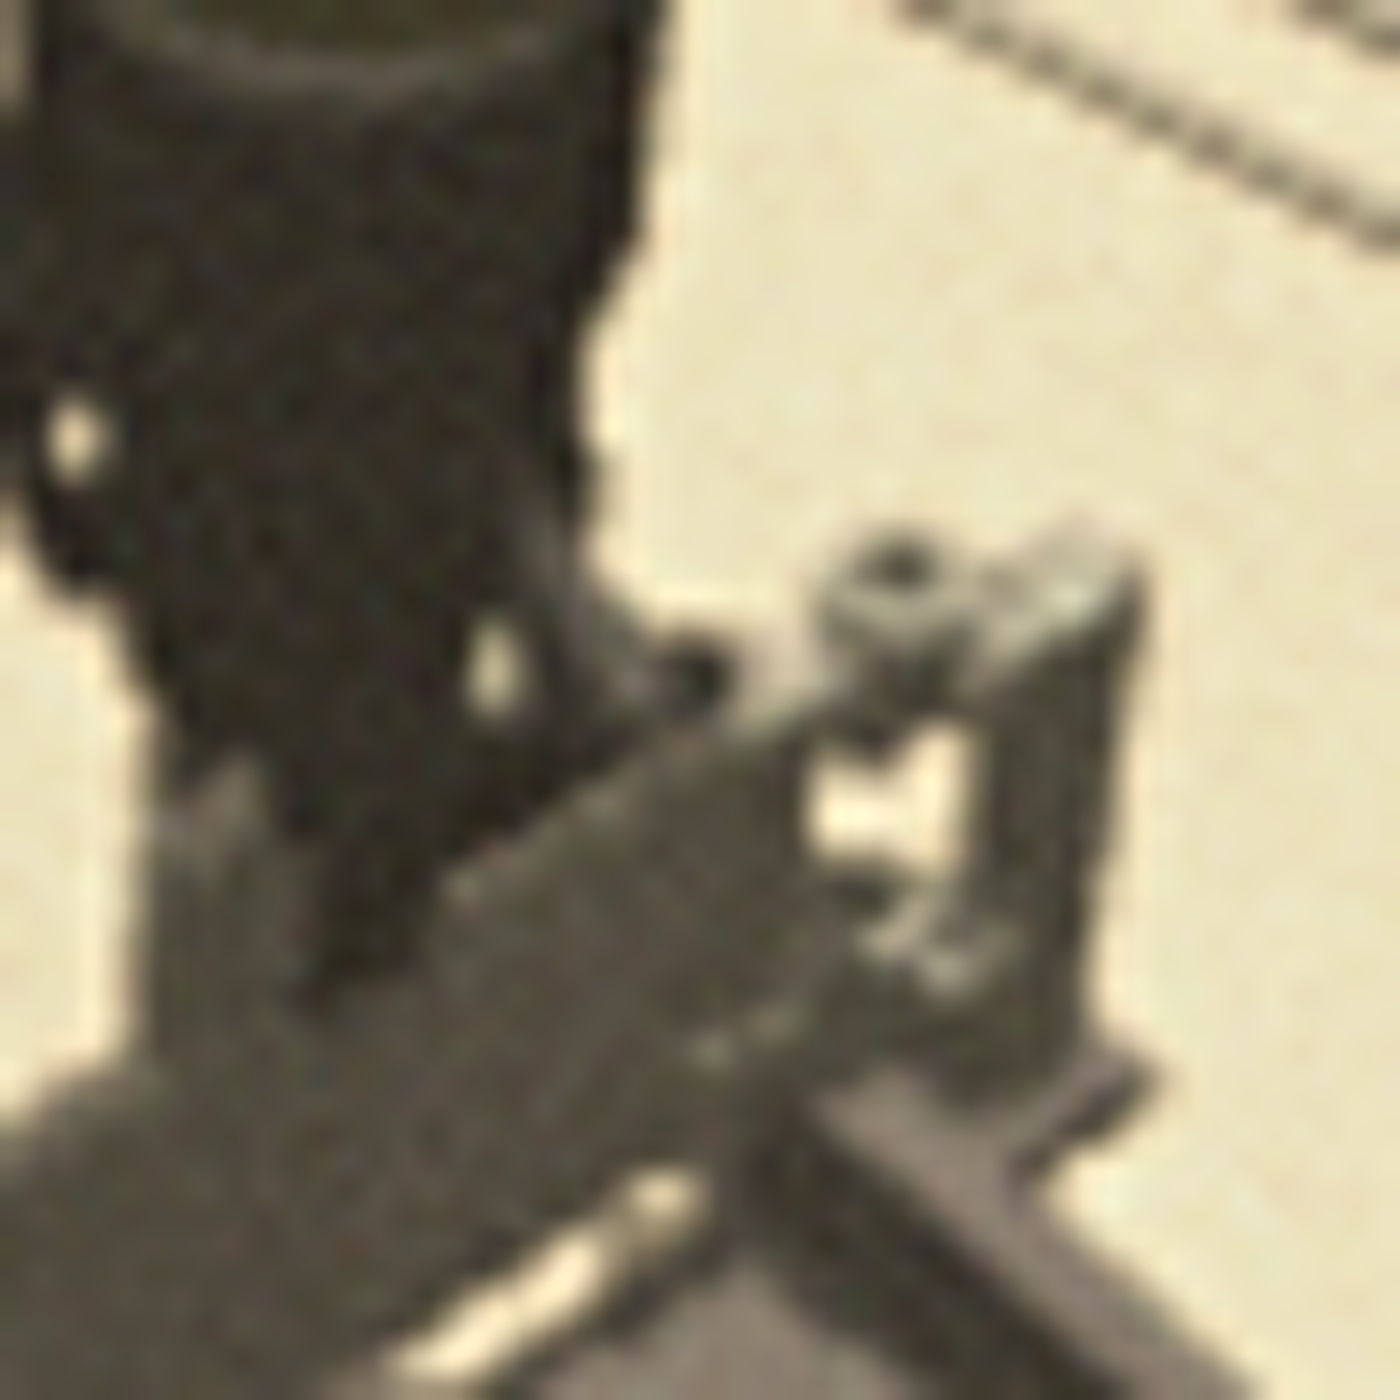

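Threaded nicely. Lower the last ~3–4 mm watching the force.

```bash
python3 -m crank '{"dp":[[0,0,-0.15],[0,0,-0.15],[0,0,0],[0,0,0]],"delta_rot":[[0,0,0],[0,0,0],[0,0,0],[0,0,0]],"claw":[255,255,255,255]}' 60; python3 -m crank '{"dp":[[0,0,-0.1],[0,0,0]],"delta_rot":[[0,0,0],[0,0,0]],"claw":[255,255]}' 60
```

```text
time_s: 41.45
eef_pos: [477.8, 131.4, 147.5]
ee_rot: [-0.0, 0.722, 0.692, -0.0]
force: [-0.2, -0.4, -1.1]
grip_width: 0.131
time_s: 41.65
eef_pos: [477.9, 131.4, 146.6]
ee_rot: [0.0, 0.722, 0.692, 0.0]
force: [-0.1, 0.1, 0.1]
grip_width: 0.13
```

```bash
python3 -m crank '{"dp":[[0,0,-0.1],[0,0,0]],"delta_rot":[[0,0,0],[0,0,0]],"claw":[255,255]}' 60
```

```text
time_s: 41.85
eef_pos: [478.1, 131.1, 146.2]
ee_rot: [0.001, 0.722, 0.692, 0.0]
force: [-1.6, -3.2, 6.3]
grip_width: 0.13
```

```bash
python3 -m crank '{"dp":[[0,0,0.1],[0,0,0],[0,0,0],[0,0,0],[0,0,0],[0,0,2],[0,0,4],[0,0,4],[0,0,2]],"delta_rot":[[0,0,0],[0,0,0],[0,0,0],[0,0,0],[0,0,0],[0,0,0],[0,0,0],[0,0,0],[0,0,0]],"claw":[255,225,200,160,120,120,120,120,120]}' 20
python3 -m crank '{"dp":[[-3,-4,0],[-3,-4,0],[-3,-4,0],[-1,-4,0],[0,-4,0],[0,-4,0],[0,-3,0],[0,0,0],[0,0,0]],"delta_rot":[[0,0,0],[0,0,0],[0,0,0],[0,0,0],[0,0,0],[0,0,0],[0,0,0],[0,0,0],[0,0,0]],"claw":[120,120,120,120,120,120,120,120,120]}' 20
python3 - <<'E'
from h import *
p,d=capture("scene");crop("scene",p,(340,175),50,12,"s25.png");crop("scene",p,(350,150),25,28,"s25b.png")
p,d=capture("top");crop("top",p,(265,185),55,10,"t25.png")
E
```

```text
time_s: 42.75
eef_pos: [478.4, 131.5, 269.8]
ee_rot: [0.001, 0.722, 0.692, 0.002]
force: [0.2, 0.6, -1.2]
grip_width: 0.53
time_s: 43.65
eef_pos: [377.6, -138.7, 266.4]
ee_rot: [-0.0, 0.722, 0.691, 0.0]
force: [0.7, -0.3, 0.4]
grip_width: 0.527
```

View pics/s25.png

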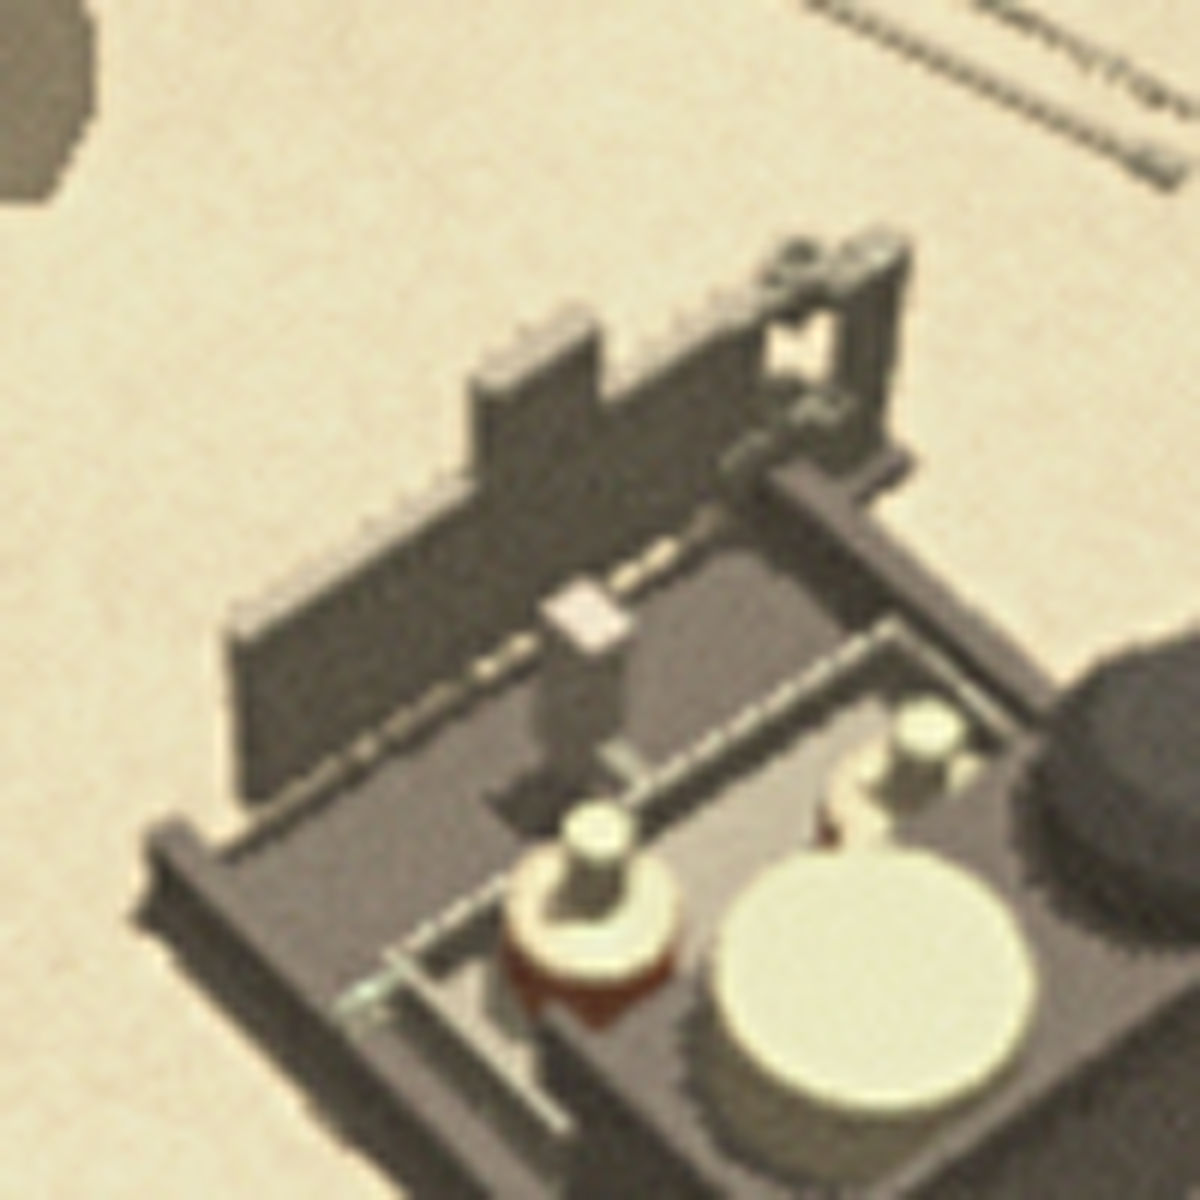

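View pics/t25.png

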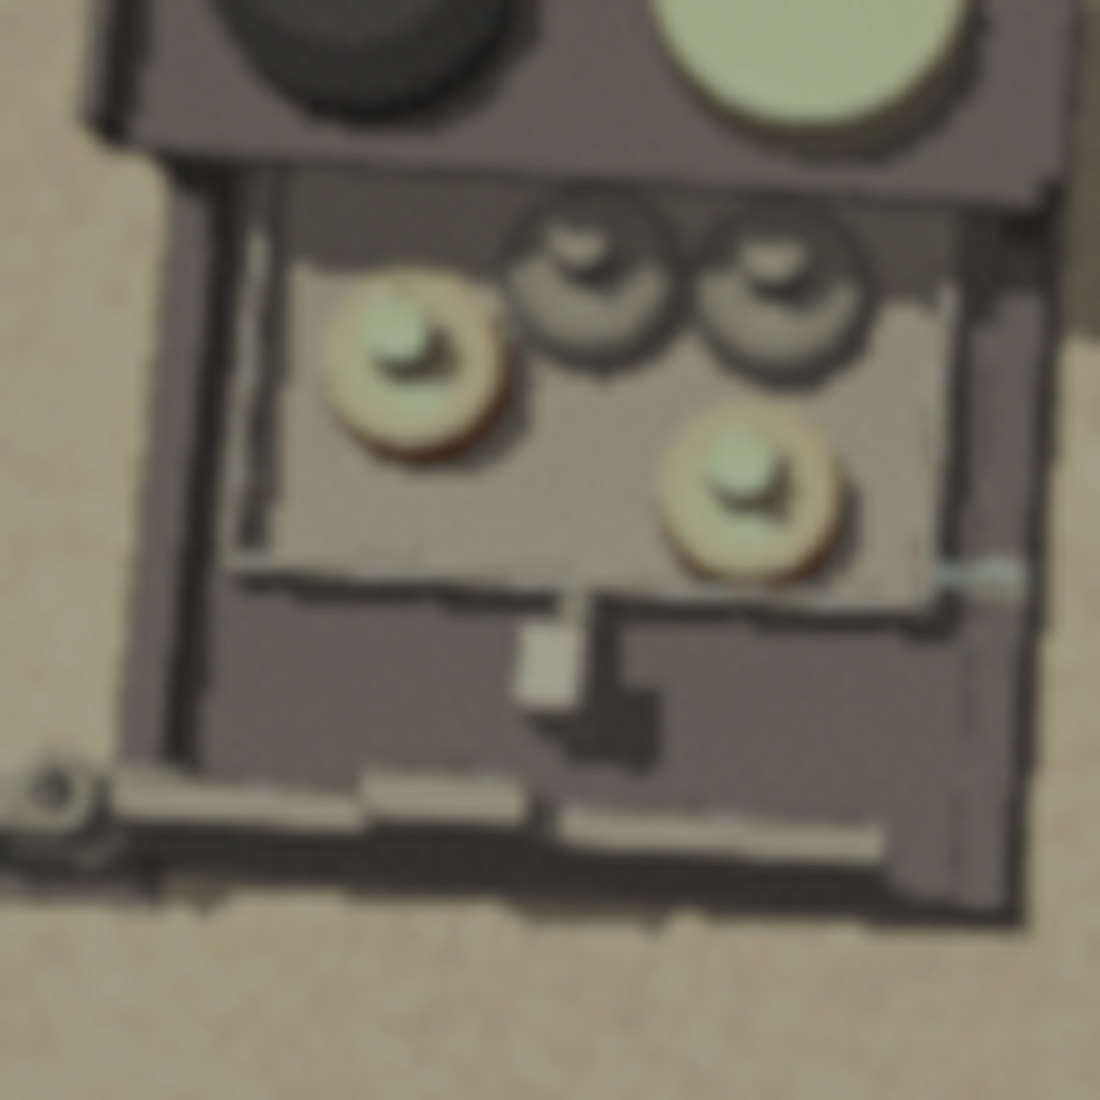

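View pics/s25b.png

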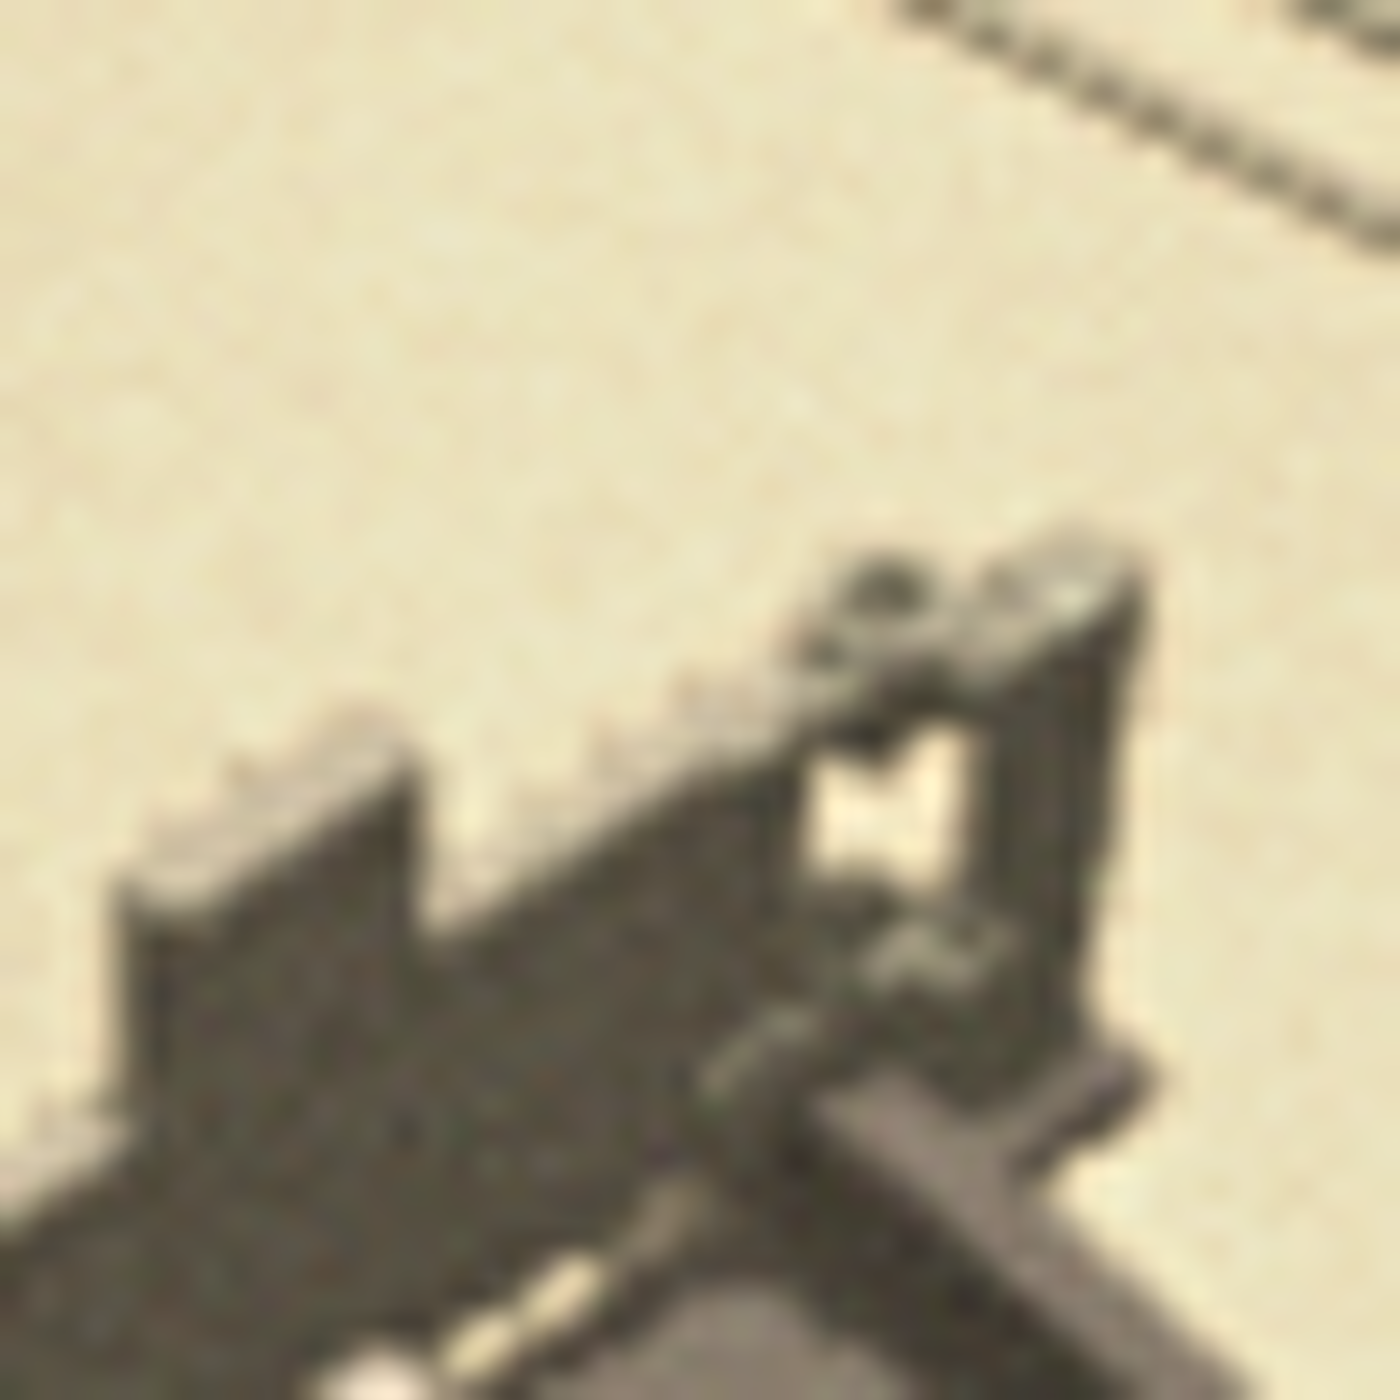

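```bash
python3 - <<'E'
from h import *
np.set_printoptions(precision=1,suppress=True)
g=lambda a,b:(210+a/10-.45,130+b/10-.45)
print(atz("top",g(547,662),95),atz("top",g(547,583),45),atz("top",g(547,592),45))
s=sense();print(s["time_s"],s["force"],s["dq"])
E
```

```text
[524.4 110.2  95. ] [555.7 116.   45. ] [553.1 115.9  45. ]
43.75 [-0.1  0.  -0.2] [ 0. -0. -0. -0. -0.  0.]
```

```bash
python3 -c "
from rig import *
print(finish_job())"
```

```text
the job is handed in; nothing more can be done
None
```

The job is done and handed in at about 44 s of the 192 s allowed; `finish_job()` reported no verdict.

- **Tier out:** I drew it by the grip until it met its end stop (about 41 N), then put both caps and both pots on its floor. One cap slid against the other while the arm was away. The first pot touched the front wall on the way down, so I moved it 3 mm inward. All four stand upright in the last pictures.
- **Tier to the mark:** I pushed it in from the outer side without going past the mark. Pointer and ridge line up in both cameras to about 1 mm, and stayed aligned after I let go. The grip measures 29–31 mm in front of the tray (30 mm means fully inward), so its play is taken up.
- **Leaf:** I lifted it from the stand and brought it in level from the front, then lowered it onto both pintles with no contact until it seated (about 6 N). After release it hangs level and closed across the front, with both sockets down. The socket-to-pintle offset from the camera and the one from the arm's position agreed to about 1 mm.

No bystander was touched that I saw, and the arm stood clear at the end with about 0 N on the tool. No check at the end failed or disagreed.

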